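Format change at the packing line: stow the jar carriers, lock in the format block

ROBOT

A 6-joint arm with a two-finger parallel gripper is mounted at the origin on the work surface. World frame = base frame: x ahead of the robot, y to its left, z up, the work surface at z = 0. Lengths are in m, angles in degrees, forces in N, time in s.
With the tool pointing down it reaches from about 0.275 to 0.725 m from the base axis. Payload 5.6 kg.
Tool frame: the origin (TCP) lies on the centre line of the jaws, within the pads' length; the fingertips stand 17 mm ahead of it and the grasp point (between the pads) lies 2 mm behind it (arm.finger_overhang is the z of the fingertips in the tool frame, in m); z points along the fingers, y is the direction in which the jaws open and shut (so a half turn about z gives the same grasp; the last joint's range is limited). The gripper opens to 85 mm and grips with 20 to 120 N. Pads are 22 mm wide; open, the fingers measure 114 mm over their backs; the gripper's body (76 mm by 85 mm) begins 54 mm behind the grasp point. The pads swing forward as they close: fully open they stand 13 mm farther back than shut.
Start: joints at [-47.005, 14.616, 6.199, 0, -81.583, -16.306], TCP at [0.247, -0.491, 0.248] pointing down, gripper open.
Joint ranges: [-168.99, 168.99], [-69.2, 112.95], [-62.41, 85.93], [-164.36, 98.24], [-168.68, -3.75], [-174.98, 174.98]. Speed limits (degrees/s): [147.25, 147.25, 180, 180, 180, 180].

INTERFACE

Orientations are given as [roll, pitch, yaw] about the fixed x, y, z axes, in that order (R = Rz(yaw) Ry(pitch) Rx(roll)).
In Python, from cell import arm gives the robot as it stands.
- The arm moves only by the shell command python3 -m pendant 'ROWS' [FORCE]. ROWS is JSON, a list of rows, each a list of 3 entries, a list of its own where there are three numbers: the finger opening in m, from 0 to 0.0854, then the shift along the tool's x, y, z in m, then the turn, a rotation vector about the tool's x, y, z in rad. In form: [[hand, [dx, dy, dz], [ax, ay, az]], ...]. A call has 1 to 8 rows; each row shifts and turns the pose as measured when the row begins, along the tool's axes as they then stand; what a row does not reach is not made up. A row lasts 1/10 s, in which the tool goes at most 50 mm and 8.59 degrees, less where a joint would pass 70% of its speed; a pose out of reach is approached as far as the arm can. A call is refused whole if a number of a shift passes 0.05 or a number of a turn 0.15, either way. A call with a gripper value outside its range is refused whole. The fingers move at their own pace and stop on an object; FORCE is the grip in N (left out, the last holds). Time passes only in rows, so rows that do not move let the fingers close. It gives the time, the measured TCP pose, the force and the opening at its end, in the units of the state.
- arm.get_state(): the state, without advancing time (a new reading comes with each control period).
- arm.capture(name): name is "scene" or "side" or "wrist"; returns a dict with "pixels" (400x640x3 uint8, red, green, blue), "intrinsics" (3x3 intrinsics, pixels), "R" (3x3) and "t" (3): a world point X has camera coordinates R X + t. Camera axes: x right, y down, z forward; pixel columns grow to the right and rows downward; lengths in m; the calibration is good to about 2 mm. A picture is of the moment at which its call begins. There is no depth.
- arm.sign_off(): hands the job in, once; it reports no verdict.
Trained networks look in the newest picture that a camera, given by its name, has taken for a name from the list of things; names that differ only in an ending like _2 or _b are one class to them, and where a whole thing is asked for, a point or a joint stands for the part that bears it (a point fixed in the world has none). Each returns a list of dicts, best first, with "p" (0 to 1); they miss things now and then, are a little off and sometimes report something else, mostly with a low value. They report only what shows in the picture. A call takes as long as a camera call.
- arm.find_in(camera, target): "at" ([x, y, z] in m, in world coordinates, good to about 4 mm: the middle of the surface that is visible of it).
The state is a dict: "time_s": time; "qpos": joint angles; "qvel": joint speeds; "joint_torque": joint torques, N m; "tool_pos": TCP position; "ee_rot": TCP orientation; "wrist_force": force on the tool from outside, world axes, zero at the start; "ft_torque": the same for the moment, N m; "opening": finger opening in m.
Only numpy, scipy, OpenCV 4.12 (cv2) and the standard library are available. Lean on these libraries where they do the work, as an engineer would, in place of code of your own. Each camera call takes 0.05 s, during which the arm holds its last target.

TASK

Do the format change: pull the change-part drawer fully open, put every white jar carrier that stands on the bench into a pocket of its own in the drawer, standing flat with its blue tab towards the handle over the pocket's blue mark, and take the green format block out of the drawer, set it flat in the black-rimmed socket and swing the red-knobbed locking lever fully shut over it. Then push the drawer gently fully shut (never faster than 0.3 m/s), leaving the sample jar and the tin among the carriers where they stand.

Things in the scene. Friction and masses are not known exactly. Their poses are not given: they have to be found in the camera images.
- drawer (a joint): drawer of the grey 266 mm wide, 100 mm high bench-top cabinet (place and yaw vary): 0 = shut, 0.225 = fully out (m). It slides along the cabinet's x axis, towards -x (roughly towards the robot). Drawer floor 16 mm above the table; front panel up to 93 mm; all inner walls and dividers only 14 mm high (30 mm above the table).
- drawer_handle (a point): middle of the drawer's dark steel bar handle: 12 mm thick, 110 mm long, 76 mm above the table, 45 mm in front of the drawer front, so a finger fits behind it from above. Its x axis points into the cabinet, y along the bar, z up (the cabinet's axes). The cabinet's top edge is 57 mm behind the shut handle.
- block: green format block, 100 (x) x 50 (y) x 45 (z) mm, 250 g, three steel dots on top; starts in the long open lane (76 mm wide) at the cabinet's +y side of the drawer. Origin: centre of its underside. It may go into the socket either end first.
- socket_seat (a point): centre of the socket's floor, 8 mm above the table: the block's origin belongs here. The socket (black rim on an aluminium plate, fixed, place and yaw vary) is a pocket 106 (x) x 56 (y) mm, 14 mm deep, rim 22 mm above the table. The lever's vertical post stands at x = +78 mm, y = 0; it opens towards +y.
- lever (a joint): steel locking lever on the socket, turning about its vertical post: 0 = shut (over the block), 1.25 to 1.65 rad at the start = swung aside towards the socket's +y. From above it turns anticlockwise to shut; it stays where it is left. Bar from 57 to 65 mm above the table; a seated block's top is at 53 mm.
- lever_knob (a point): on the axis of the lever's red upright knob (16 mm diameter, from 65 to 105 mm above the table), 90 mm above the table and 85 mm from the turning axis
- carrier1: white jar carrier, 140 g: a disc 70 mm in diameter and 14 mm high, with a 44 x 44 mm rounded-square head (sides along its x and y) up to 46 mm, and one blue tab at its +x side, 10 mm high, reaching 48 mm from the centre. Origin: centre of its underside. May be absent.
- carrier1_tab (a point): middle of that carrier's blue tab, 42 mm from the carrier's origin along its +x, at underside height
- carrier2: white jar carrier, 140 g: a disc 70 mm in diameter and 14 mm high, with a 44 x 44 mm rounded-square head (sides along its x and y) up to 46 mm, and one blue tab at its +x side, 10 mm high, reaching 48 mm from the centre. Origin: centre of its underside. May be absent.
- carrier2_tab (a point): middle of that carrier's blue tab, 42 mm from the carrier's origin along its +x, at underside height
- carrier3: white jar carrier, 140 g: a disc 70 mm in diameter and 14 mm high, with a 44 x 44 mm rounded-square head (sides along its x and y) up to 46 mm, and one blue tab at its +x side, 10 mm high, reaching 48 mm from the centre. Origin: centre of its underside. May be absent.
- carrier3_tab (a point): middle of that carrier's blue tab, 42 mm from the carrier's origin along its +x, at underside height
- carrier4: white jar carrier, 140 g: a disc 70 mm in diameter and 14 mm high, with a 44 x 44 mm rounded-square head (sides along its x and y) up to 46 mm, and one blue tab at its +x side, 10 mm high, reaching 48 mm from the centre. Origin: centre of its underside. May be absent.
- carrier4_tab (a point): middle of that carrier's blue tab, 42 mm from the carrier's origin along its +x, at underside height
- drawer_front (a point): middle of the top edge of the drawer's front panel. The drawer has four pockets, 92 (x) x 76 (y) mm. A carrier's origin belongs, in the frame of drawer_handle, at x = 114.5 (front row) or 211.5 mm (back row), y = -81 or 0 mm, z = -60 mm (the floor); blue floor marks 42 mm nearer the handle show the tab places. Column y = +81 mm is the block's lane.
- sample_jar: small green closed sample jar, 36 mm diameter, 50 mm high; a bystander
- cream_tin: small orange closed tin, 44 mm diameter, 40 mm high; a bystander

How it is judged:
By the outcome, as a careful person would: the job done as asked, in the order asked, and still so for the second after the job is handed in, with the robot touching nothing.
Of carrier1, carrier2, carrier3, carrier4 only 2 to 4 are there at a start; the rules pass over those that are not, and their reading is None.
At some moment in a run one of carrier1, carrier2, carrier3, carrier4 may be knocked a few centimetres aside while the robot is not near it.
It also fails if it takes over 210 s, if anything falls off the work surface, if the arm or the gripper's body presses on something with over 40 N, if the wrist force passes 120 N, or if a joint passes its speed limit or range.

## Working session

There is one attempt and no reset: what is moved stays moved. The work goes in short steps, Python scripts to look and compute and a shell command to move; the robot and the scene stay as the last step left them, time stands still between calls to the robot, and variables do not carry over. Pictures are saved under pics/ and viewed, and the job is handed in when it is done.

```bash
ls; mkdir -p pics; cat > h.py <<'E'
import numpy as np, cv2
from cell import arm
from scipy.spatial.transform import Rotation as Ro
def snap(cam,fn,crop=None,scale=1):
    c=arm.capture(cam); p=c["pixels"][:,:,::-1]
    if crop: p=p[crop[1]:crop[3],crop[0]:crop[2]]
    if scale!=1: p=cv2.resize(p,None,fx=scale,fy=scale,interpolation=cv2.INTER_CUBIC)
    cv2.imwrite("pics/"+fn,p); return c
def ray(c,u,v,z):
    K=np.array(c["intrinsics"]);R=np.array(c["R"]);t=np.array(c["t"])
    o=-R.T@t; d=R.T@np.linalg.inv(K)@np.array([u,v,1.0]); return o+d*(z-o[2])/d[2]
def proj(c,X):
    p=np.array(c["intrinsics"])@(np.array(c["R"])@np.array(X)+np.array(c["t"])); return p[:2]/p[2]
E
python3 - <<'E'
from h import *
s=arm.get_state(); print({k:np.round(v,3) for k,v in s.items()})
for cam in ["scene","side","wrist"]:
    c=snap(cam,cam+"0.png"); R=np.array(c["R"]);print(cam,-R.T@np.array(c["t"]))
    for n in ["drawer_handle","drawer_front","block","socket_seat","lever_knob","carrier1","carrier1_tab","sample_jar","cream_tin"]:
        try: print(n,[(round(d["p"],2),np.round(d["at"],3).tolist()) for d in arm.find_in(cam,n)[:6]])
        except Exception as e: print(n,e)
E
```

```text
pics
{'time_s': np.float64(0.0), 'qpos': array([-4.7008e+01,  1.4654e+01,  6.1300e+00, -2.5000e-02, -8.1584e+01,
       -1.6306e+01]), 'qvel': array([-0.063, -0.017, -0.015, -0.071,  0.071,  0.106]), 'joint_torque': array([ 0.0000e+00, -3.8663e+01,  2.3793e+01,  5.3650e+00, -6.0000e-03,
       -0.0000e+00]), 'tool_pos': array([ 0.247, -0.491,  0.247]), 'ee_rot': array([ 1.79890e+02, -7.00000e-03, -1.53318e+02]), 'wrist_force': array([ 0.761, -0.411, -0.061]), 'ft_torque': array([-0.03 , -0.018,  0.003]), 'opening': np.float64(0.085)}
scene [1.42896081 0.27817326 0.97414124]
drawer_handle [(0.73, [0.663, -0.229, 0.083]), (0.66, [0.675, 0.177, 0.065])]
drawer_front [(0.96, [0.665, -0.234, 0.083]), (0.7, [0.676, 0.18, 0.064])]
block [(0.27, [0.602, 0.358, 0.025])]
socket_seat [(0.86, [0.646, 0.136, 0.007])]
lever_knob [(0.89, [0.674, 0.179, 0.068])]
carrier1 [(0.91, [0.463, 0.259, 0.024]), (0.85, [0.457, 0.131, 0.023]), (0.69, [0.47, 0.387, 0.02])]
carrier1_tab [(0.76, [0.456, 0.127, 0.023]), (0.41, [0.472, 0.387, 0.02])]
sample_jar [(0.59, [0.566, 0.271, 0.04])]
cream_tin [(0.76, [0.54
[... 157 characters left out ...]
r_handle [(0.82, [0.678, -0.246, 0.066]), (0.24, [0.434, 0.137, 0.03])]
drawer_front [(0.95, [0.676, -0.243, 0.066])]
block [(0.62, [0.448, 0.394, 0.03])]
socket_seat [(0.61, [0.614, 0.136, 0.014])]
lever_knob [(0.83, [0.665, 0.185, 0.067])]
carrier1 [(0.9, [0.433, 0.14, 0.03]), (0.87, [0.581, 0.366, 0.029]), (0.74, [0.442, 0.27, 0.023]), (0.7, [0.448, 0.397, 0.032])]
carrier1_tab [(0.8, [0.435, 0.136, 0.031])]
sample_jar [(0.65, [0.543, 0.273, 0.042])]
cream_tin [(0.59, [0.524, 0.461, 0.038]), (0.33, [0.443, 0.269, 0.022])]
wrist [ 0.17855786 -0.52570034  0.37386401]
drawer_handle []
drawer_front []
block []
socket_seat []
lever_knob []
carrier1 []
carrier1_tab []
sample_jar []
cream_tin []
```

View pics/scene0.png

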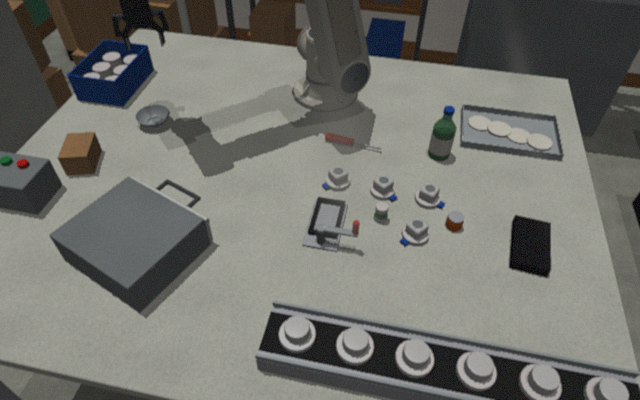

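View pics/side0.png

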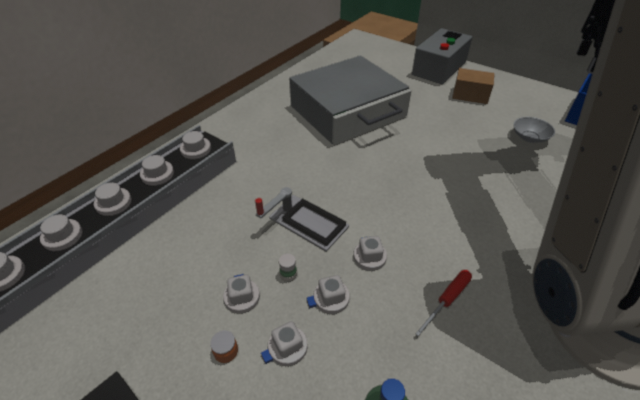

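View pics/wrist0.png

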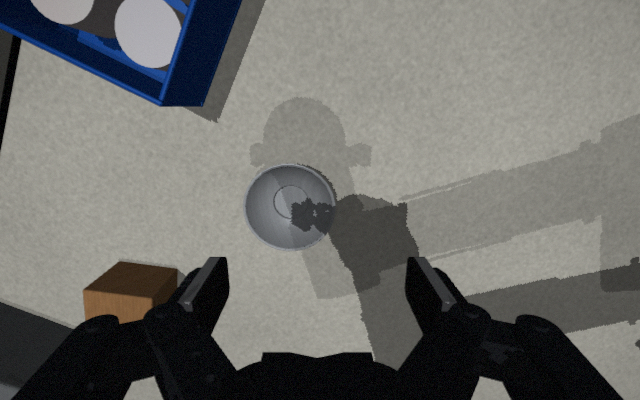

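```bash
python3 - <<'E'
from h import *
snap("scene","s1.png",(40,150,240,310),4)
snap("scene","s2.png",(295,155,475,265),4)
snap("side","d1.png",(280,50,420,160),5)
snap("side","d2.png",(200,180,400,370),4)
E
```

```text
(no output)
```

View pics/s1.png

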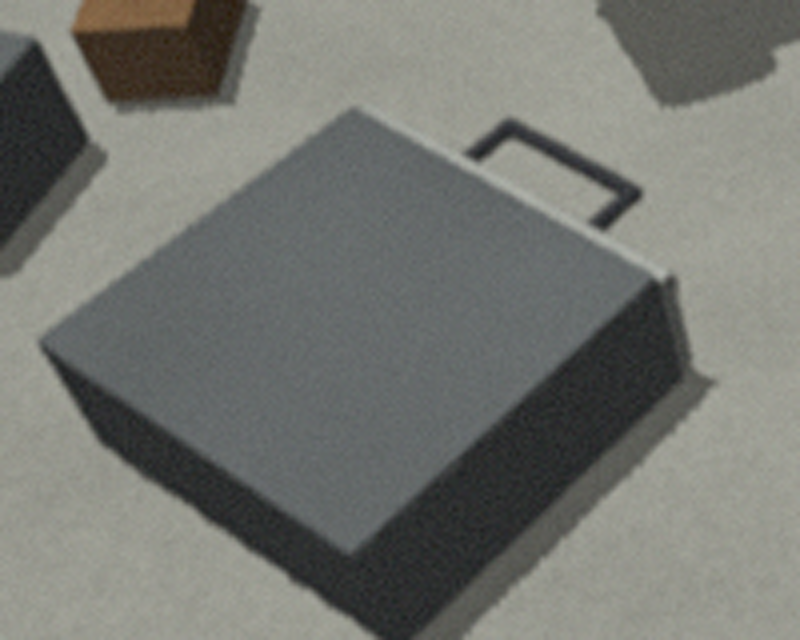

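View pics/s2.png

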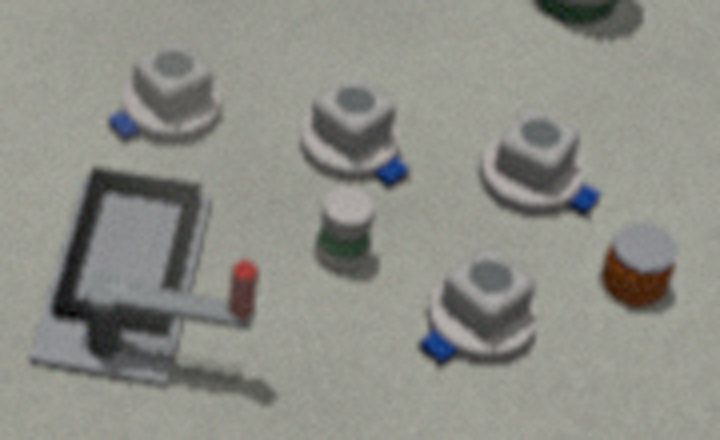

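View pics/d1.png

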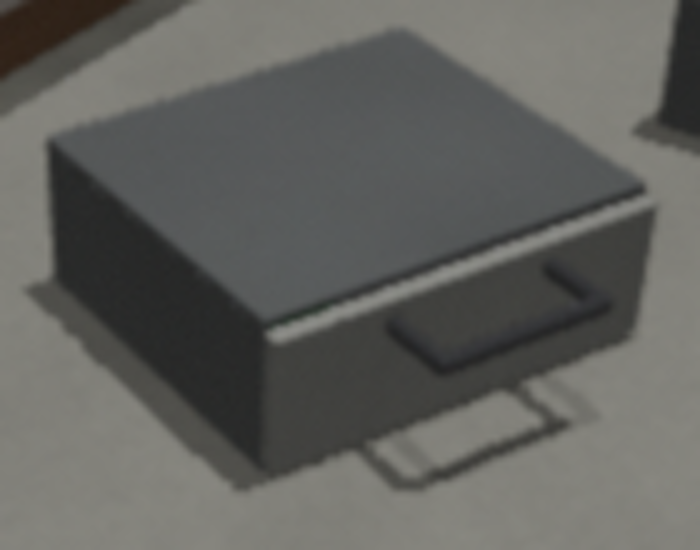

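View pics/d2.png

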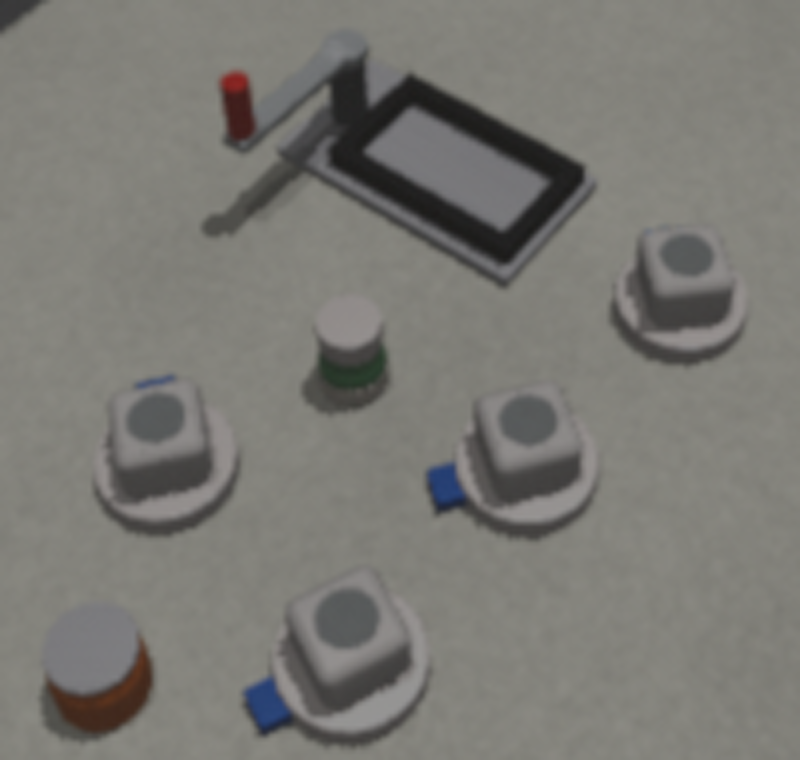

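```bash
python3 - <<'E'
from h import *
a=arm.capture("scene"); b=arm.capture("side")
def S(u,v,z): return ray(a,u/4+295,v/4+155,z)[:2].round(4)
def D(u,v,z): return ray(b,u/4+200,v/4+180,z)[:2].round(4)
print("handle scene",[ray(a,u/4+40,v/4+150,.082)[:2].round(4) for u,v in [(510,122),(640,192)]])
print("cabtop scene",[ray(a,u/4+40,v/4+150,.1)[:2].round(4) for u,v in [(355,108),(655,283),(347,552),(42,342)]])
print("handle side",[ray(b,u/5+280,v/5+50,.082)[:2].round(4) for u,v in [(608,300),(443,363)]])
print("cabtop side",[ray(b,u/5+280,v/5+50,.1)[:2].round(4) for u,v in [(645,188),(265,325),(48,140),(402,28)]])
for i,(p,q,t) in enumerate(zip([(175,64),(356,99),(541,134),(491,275)],[(688,255),(527,418),(348,617),(155,418)],[(123,124),(392,171),(584,199),(438,346)])):
    A=S(*p,.046);B=D(*q,.046);T=S(*t,.01);m=(A+B)/2
    print("car",i,A,B,"tab",T,"yaw",np.degrees(np.arctan2(*(T-A)[::-1])).round(1),np.linalg.norm(T-A))
print("tabs side",D(445,486,.01),D(270,705,.01))
print("socket rim side",[D(*p,.022) for p in [(410,78),(587,172),(505,262),(332,155)]], "post",D(345,45,.065),"knob top",D(236,80,.105))
print("socket rim scene",[S(*p,.022) for p in [(95,168),(202,184),(55,310)]],"knob top",S(245,268,.105))
E
```

```text
handle scene [array([ 0.6142, -0.2978]), array([ 0.6556, -0.1907])]
cabtop scene [array([ 0.6406, -0.3894]), array([ 0.7401, -0.1443]), array([ 0.9538, -0.2331]), array([ 0.8602, -0.4729])]
handle side [array([ 0.6047, -0.2957]), array([ 0.6458, -0.1905])]
cabtop side [array([ 0.6322, -0.3856]), array([ 0.7271, -0.1417]), array([ 0.9457, -0.2265]), array([ 0.8537, -0.4742])]
car 0 [0.4405 0.1295] [0.4374 0.1281] tab [0.4712 0.0993] yaw -44.5 0.04306425431840195
car 1 [0.4477 0.2577] [0.447  0.2568] tab [0.4755 0.2899] yaw 49.2 0.04254033380216944
car 2 [0.4541 0.3844] [0.4507 0.3834] tab [0.4732 0.4208] yaw 62.3 0.04110681208753604
car 3 [0.5887 0.3607] [0.5874 0.3614] tab [0.6236 0.3354] yaw -35.9 0.043105684079944785
tabs side [0.4696 0.2915] [0.4653 0.4217]
socket rim side [array([0.6467, 0.0938]), array([0.5217, 0.0932]), array([0.521 , 0.1719]), array([0.644, 0.168])] post [0.6648 0.1279] knob top [0.6648 0.2123]
socket rim scene [array([0.5291, 0.0915]), array([0.5279, 0.1654]), array([0.6576, 0.0933])] knob top [0.6686 0.2122]
```

```bash
cat >> h.py <<'E'
def yawof(s): 
    R=Ro.from_euler('xyz',s["ee_rot"],degrees=True).as_matrix(); return np.degrees(np.arctan2(R[1,0],R[0,0]))
def plan(x,y,z,yaw,vmax=0.045,wmax=0.14,n=None):
    """rows from now to target (tool straight down), interpolated"""
    s=arm.get_state(); p=np.array(s["tool_pos"]); y0=yawof(s)
    dy=(yaw-y0+180)%360-180
    q=lambda P,Y:Y-np.degrees(np.arctan2(P[1],P[0]))+90
    print("pos",p.round(4),"yaw",round(y0,2),"rpy",np.round(s["ee_rot"],2),"q6",round(s["qpos"][5],1),"target q6~",round(s["qpos"][5]+ (dy-np.degrees(np.arctan2(y,x)-np.arctan2(p[1],p[0]))),1))
    d=np.array([x,y,z])-p; R0=Ro.from_euler('xyz',s["ee_rot"],degrees=True)
    Rt=Ro.from_euler('xyz',[180,0,yaw],degrees=True)
    rv=(R0.inv()*Rt).as_rotvec()
    if n is None: n=int(max(np.ceil(np.linalg.norm(d)/vmax),np.ceil(np.linalg.norm(rv)/wmax),1))
    for i in range(n):
        Ri=R0*Ro.from_rotvec(rv*i/n)
        print(f"[H,{[round(float(v),4) for v in Ri.inv().apply(d/n)]},{[round(float(v),3)+0 for v in rv/n]}],")
def st():
    s=arm.get_state(); print("t",round(s["time_s"],2),"pos",np.round(s["tool_pos"],4),"yaw",round(yawof(s),2),"open",round(s["opening"],4),"F",np.round(s["wrist_force"],1),"q6",round(s["qpos"][5],1))
E
python3 - <<'E'
from h import *
print(arm.finger_overhang)
plan(.62,-.24,.22,-111.5)
E
```

```text
0.017
pos [ 0.247  -0.4914  0.2483] yaw -153.31 rpy [ 180.      0.   -153.31] q6 -16.3 target q6~ -16.6
[H,[-0.0406, 0.0052, 0.0026],[0.0, 0.0, -0.066]],
[H,[-0.0408, 0.0025, 0.0026],[0.0, 0.0, -0.066]],
[H,[-0.0409, -0.0002, 0.0026],[0.0, 0.0, -0.066]],
[H,[-0.0408, -0.0029, 0.0026],[0.0, 0.0, -0.066]],
[H,[-0.0405, -0.0056, 0.0026],[0.0, 0.0, -0.066]],
[H,[-0.04, -0.0083, 0.0026],[0.0, 0.0, -0.066]],
[H,[-0.0394, -0.0109, 0.0026],[0.0, 0.0, -0.066]],
[H,[-0.0386, -0.0135, 0.0026],[0.0, 0.0, -0.066]],
[H,[-0.0376, -0.0161, 0.0026],[0.0, 0.0, -0.066]],
[H,[-0.0365, -0.0185, 0.0026],[0.0, 0.0, -0.066]],
[H,[-0.0352, -0.0209, 0.0026],[0.0, 0.0, -0.066]],
```

```bash
python3 -m pendant '[[0.085,[-0.041,0.005,0.0026],[0,0,-0.066]],[0.085,[-0.041,0.0025,0.0026],[0,0,-0.066]],[0.085,[-0.041,0,0.0026],[0,0,-0.066]],[0.085,[-0.041,-0.003,0.0026],[0,0,-0.066]],[0.085,[-0.0405,-0.0056,0.0026],[0,0,-0.066]],[0.085,[-0.04,-0.0083,0.0026],[0,0,-0.066]],[0.085,[-0.039,-0.011,0.0026],[0,0,-0.066]],[0.085,[-0.0386,-0.0135,0.0026],[0,0,-0.066]]]'
python3 - <<'E'
from h import *
plan(.62,-.24,.22,-111.5)
E
```

```text
time_s: 2.6
tool_pos: [0.5242, -0.3038, 0.2279]
ee_rot: [-179.9, -0.1, -122.4]
wrist_force: [0.1, -0.5, 1.1]
opening: 0.0854
pos [ 0.5242 -0.3038  0.2279] yaw -122.4 rpy [-1.7986e+02 -1.0000e-01 -1.2240e+02] q6 -17.2 target q6~ -15.2
[H,[-0.0351, -0.0156, 0.0026],[-0.001, -0.001, -0.063]],
[H,[-0.034, -0.0178, 0.0026],[-0.001, -0.001, -0.063]],
[H,[-0.0328, -0.0199, 0.0026],[-0.001, -0.001, -0.063]],
```

```bash
python3 -m pendant '[[0.06,[-0.035,-0.0156,0.0026],[0,0,-0.063]],[0.06,[-0.034,-0.0178,0.0026],[0,0,-0.063]],[0.06,[-0.033,-0.02,0.0026],[0,0,-0.063]],[0.06,[0,0,0],[0,0,0]]]'
python3 - <<'E'
from h import *
st()
c=snap("wrist","w1.png"); print(c["intrinsics"])
E
```

```text
time_s: 3.0
tool_pos: [0.6267, -0.2328, 0.2174]
ee_rot: [-180.0, -0.1, -110.7]
wrist_force: [-0.2, -0.1, -0.9]
opening: 0.06
t 3.0 pos [ 0.6267 -0.2328  0.2174] yaw -110.73 open 0.06 F [-0.2 -0.1 -0.9] q6 -13.8
[[305.00042935   0.         316.73351468]
 [  0.         305.00042935 201.256444  ]
 [  0.           0.           1.        ]]
```

View pics/w1.png

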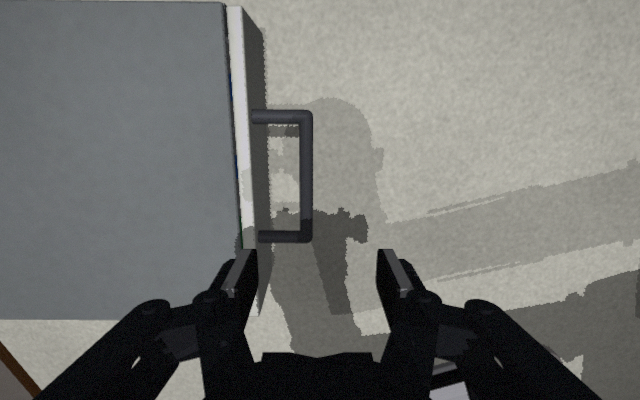

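```bash
python3 - <<'E'
from h import *
c=arm.capture("wrist"); im=c["pixels"].astype(int)
g=im.sum(2)
for r in (130,150,170,190,205): 
    row=g[r,280:330]; print(r,(np.where(row<210)[0]+280).tolist()[:1],(np.where(row<210)[0]+280).tolist()[-1:], )
P=lambda u,v,z:ray(c,u,v,z)[:2]
A=P(306.5,114,.082);B=P(306.5,237,.082)
for a,b in [((306.5,114,.08),(306.5,237,.08)),((226,8,.1),(240,215,.1)),((242,8,.093),(255,215,.093))]:
    A=P(*a);B=P(*b);d=A-B;print(A.round(4),B.round(4),((A+B)/2).round(4),np.degrees(np.arctan2(d[1],d[0]))+90)
cv2.imwrite("pics/w1z.png",cv2.resize(c["pixels"][90:260,210:370,::-1],None,fx=4,fy=4))
E
```

```text
130 [298] [311]
150 [299] [311]
170 [299] [311]
190 [300] [311]
205 [300] [311]
[ 0.6088 -0.3021] [ 0.6494 -0.1984] [ 0.6291 -0.2502] -21.3744175262255
[ 0.6346 -0.3886] [ 0.6909 -0.2455] [ 0.6628 -0.3171] -21.476222656491856
[ 0.6249 -0.3869] [ 0.6813 -0.2391] [ 0.6531 -0.313 ] -20.891627378915814
```

View pics/w1z.png

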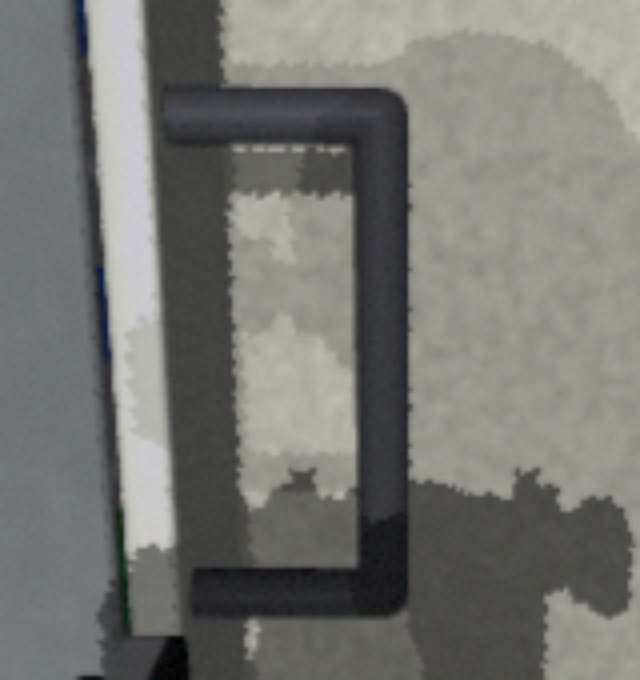

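```bash
python3 - <<'E'
from h import *
plan(.630,-.2495,.10,-111.3,n=3)
E
```

```text
pos [ 0.6245 -0.2352  0.2189] yaw -110.97 rpy [-1.7993e+02 -1.6000e-01 -1.1097e+02] q6 -13.8 target q6~ -13.2
[H,[0.0037, -0.0034, 0.0396],[0.0, -0.001, 0.002]],
[H,[0.0037, -0.0034, 0.0396],[0.0, -0.001, 0.002]],
[H,[0.0037, -0.0034, 0.0396],[0.0, -0.001, 0.002]],
```

```bash
python3 -m pendant '[[0.04,[0.0037,-0.0034,0.038],[0,0,0.002]],[0.04,[0.0037,-0.0034,0.038],[0,0,0.002]],[0.04,[0.0037,-0.0034,0.038],[0,0,0.002]],[0.04,[0,0,0],[0,0,0]]]'
python3 - <<'E'
from h import *
snap("wrist","w2.png"); plan(.630,-.2495,.074,-111.3,n=1)
E
```

```text
time_s: 3.5
tool_pos: [0.6292, -0.2537, 0.1061]
ee_rot: [-179.5, -0.1, -111.6]
wrist_force: [-0.8, -0.5, -2.4]
opening: 0.0397
pos [ 0.6311 -0.2544  0.1102] yaw -111.56 rpy [-179.17   -0.18 -111.56] q6 -13.0 target q6~ -13.1
[H,[-0.0043, 0.0033, 0.0361],[-0.015, -0.003, -0.005]],
```

View pics/w2.png

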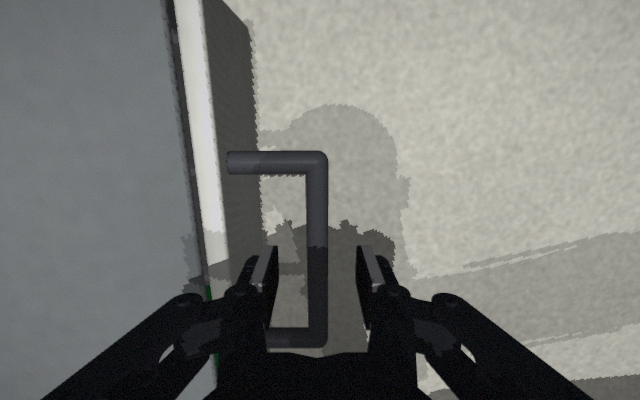

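```bash
python3 -m pendant '[[0.04,[-0.003,0.001,0.018],[-0.008,-0.002,0]],[0.04,[-0.001,0.001,0.016],[-0.006,0,0]],[0.04,[0,0,0],[0,0,0]],[0.005,[0,0,0],[0,0,0]],[0.005,[0,0,0],[0,0,0]],[0.005,[0,0,0],[0,0,0]]]' 40
python3 - <<'E'
from h import *
snap("wrist","w3.png"); plan(.630,-.2495,.074,-111.3,n=1);st()
s=arm.get_state();p=np.array(s["tool_pos"]);u=np.array([np.cos(np.radians(-21.3)),np.sin(np.radians(-21.3)),0])
plan(*(p-u*.225),-111.3,n=14)
E
```

```text
time_s: 4.15
tool_pos: [0.63, -0.251, 0.0848]
ee_rot: [-179.8, -0.1, -111.6]
wrist_force: [2.3, -1.6, -5.5]
opening: 0.0102
pos [ 0.6301 -0.251   0.0848] yaw -111.62 rpy [-1.7977e+02 -9.0000e-02 -1.1162e+02] q6 -13.2 target q6~ -13.0
[H,[-0.0014, 0.0007, 0.0108],[-0.004, -0.002, -0.006]],
t 4.2 pos [ 0.6301 -0.251   0.0848] yaw -111.62 open 0.0101 F [-2.1  0.4 -2.7] q6 -13.2
pos [ 0.6301 -0.251   0.0848] yaw -111.62 rpy [-1.7977e+02 -9.0000e-02 -1.1162e+02] q6 -13.2 target q6~ -12.7
[H,[0.0001, 0.0161, -0.0001],[0.0, 0.0, 0.0]],
[H,[0.0001, 0.0161, -0.0001],[0.0, 0.0, 0.0]],
[H,[0.0001, 0.0161, -0.0001],[0.0, 0.0, 0.0]],
[H,[0.0001, 0.0161, -0.0],[0.0, 0.0, 0.0]],
[H,[0.0001, 0.0161, -0.0],[0.0, 0.0, 0.0]],
[H,[0.0001, 0.0161, -0.0],[0.0, 0.0, 0.0]],
[H,[0.0001, 0.0161, -0.0],[0.0, 0.0, 0.0]],
[H,[0.0, 0.0161, -0.0],[0.0, 0.0, 0.0]],
[H,[0.0, 0.0161, -0.0],[0.0, 0.0, 0.0]],
[H,[0.0, 0.0161, -0.0],[0.0, 0.0, 0.0]],
[H,[0.0, 0.0161, -0.0],[0.0, 0.0, 0.0]],
[H,[0.0, 0.0161, -0.0],[0.0, 0.0, 0.0]],
[H,[0.0, 0.0161, -0.0],[0.0, 0.0, 0.0]],
[H,[0.0, 0.0161, -0.0],[0.0, 0.0, 0.0]],
```

View pics/w3.png

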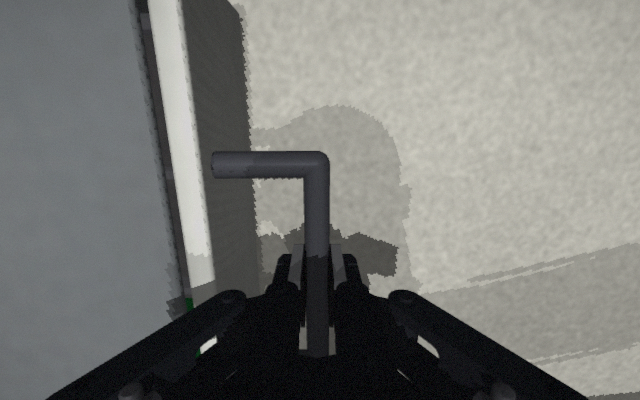

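```bash
python3 -m pendant '[[0.03,[0,0,0],[0,0,0]],[0.03,[-0.001,0,0.008],[0,0,0]],[0.03,[0,0,0.006],[0,0,0]],[0.005,[0,0,0],[0,0,0]],[0.005,[0,0,0],[0,0,0]],[0.005,[0,0,0],[0,0,0]]]' 60
python3 - <<'E'
from h import *
st()
E
```

```text
time_s: 4.8
tool_pos: [0.6308, -0.25, 0.0722]
ee_rot: [-179.7, -0.1, -111.6]
wrist_force: [2.1, -0.8, -0.8]
opening: 0.0104
t 4.8 pos [ 0.6308 -0.25    0.0722] yaw -111.57 open 0.0104 F [ 2.1 -0.8 -0.8] q6 -13.3
```

Now pull.

```bash
python3 -m pendant '[[0.005,[0,0.01,0],[0,0,0]],[0.005,[0,0.018,0],[0,0,0]],[0.005,[0,0.02,0],[0,0,0]],[0.005,[0,0.02,0],[0,0,0]],[0.005,[0,0.02,0],[0,0,0]],[0.005,[0,0.02,0],[0,0,0]],[0.005,[0,0.02,0],[0,0,0]],[0.005,[0,0.02,0],[0,0,0]]]'
python3 - <<'E'
from h import *
st(); p=np.array(arm.get_state()["tool_pos"])-[.6308,-.25,.0722]; a=np.radians(-21.3); print(p@[np.cos(a),np.sin(a),0],p@[-np.sin(a),np.cos(a),0])
E
```

```text
time_s: 5.6
tool_pos: [0.4995, -0.1991, 0.0722]
ee_rot: [-178.3, -0.2, -111.4]
wrist_force: [1.5, -2.1, -0.0]
opening: 0.01
t 5.6 pos [ 0.4995 -0.1991  0.0722] yaw -111.43 open 0.01 F [ 1.5 -2.1 -0. ] q6 -17.3
-0.1407949715848581 -0.00025591388522030464
```

```bash
python3 -m pendant '[[0.005,[0,0.018,0],[-0.008,0,0]],[0.005,[0,0.018,0],[-0.008,0,0]],[0.005,[0,0.015,0],[-0.005,0,0]],[0.005,[0,0.012,0],[0,0,0]],[0.005,[0,0.01,0],[0,0,0]],[0.005,[0,0.008,0],[0,0,0]],[0.005,[0,0.006,0],[0,0,0]]]'
python3 - <<'E'
from h import *
st(); p=np.array(arm.get_state()["tool_pos"])-[.6308,-.25,.0722]; a=np.radians(-21.3); print(p@[np.cos(a),np.sin(a),0],p@[-np.sin(a),np.cos(a),0])
E
```

```text
time_s: 6.3
tool_pos: [0.421, -0.1685, 0.0724]
ee_rot: [-178.6, -0.2, -111.3]
wrist_force: [21.5, -20.7, -31.5]
opening: 0.0099
t 6.3 pos [ 0.421  -0.1685  0.0724] yaw -111.29 open 0.0099 F [ 21.5 -20.7 -31.5] q6 -20.4
-0.22508497988670997 -0.00028231309909986006
```

```bash
python3 -m pendant '[[0.005,[0,0,0],[0,0,0]],[0.035,[0,0,0],[0,0,0]],[0.035,[0,0,0],[0,0,0]],[0.035,[0,0,-0.04],[0,0,0]],[0.05,[0,0,-0.045],[0,0,0]],[0.06,[0,0,-0.045],[0,0,0]],[0.06,[0,0,-0.045],[0,0,0]]]'
python3 - <<'E'
from h import *
st()
snap("scene","s3.png");snap("side","d3.png",(180,50,440,380),1)
snap("wrist","w4.png")
for cam in ["scene","side"]:
  for n in ["carrier1","drawer_handle"]:
    print(cam,n,[(round(d["p"],2),np.round(d["at"],3).tolist()) for d in arm.find_in(cam,n)[:6]])
E
```

```text
time_s: 7.0
tool_pos: [0.413, -0.1655, 0.2475]
ee_rot: [-179.5, -0.3, -111.3]
wrist_force: [1.6, -0.7, 0.0]
opening: 0.06
t 7.0 pos [ 0.413  -0.1655  0.2475] yaw -111.34 open 0.06 F [ 1.6 -0.7  0. ] q6 -20.3
scene carrier1 [(0.83, [0.459, 0.131, 0.022]), (0.82, [0.467, 0.385, 0.019]), (0.62, [0.462, 0.259, 0.023]), (0.57, [0.6, 0.357, 0.023]), (0.29, [0.646, 0.138, 0.006])]
scene drawer_handle [(0.7, [0.528, -0.218, 0.022]), (0.65, [0.469, 0.385, 0.019])]
side carrier1 [(0.96, [0.444, 0.268, 0.024]), (0.76, [0.448, 0.398, 0.027]), (0.58, [0.582, 0.365, 0.029])]
side drawer_handle [(0.83, [0.522, -0.204, 0.03])]
```

View pics/s3.png

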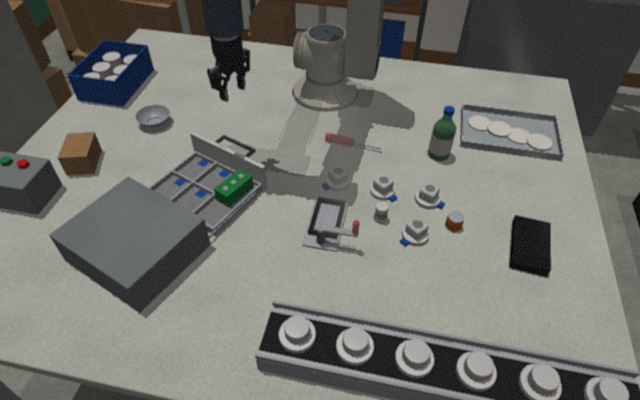

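View pics/w4.png

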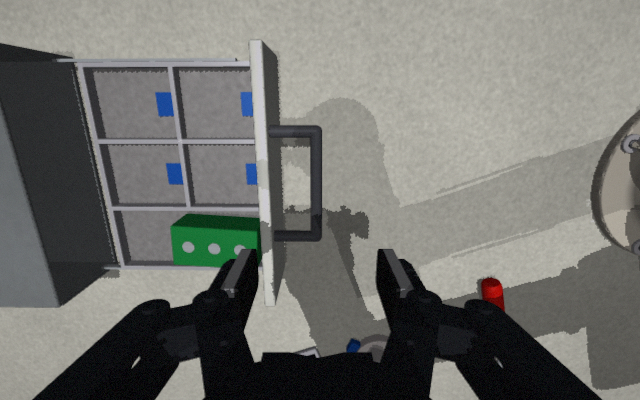

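```bash
python3 - <<'E'
from h import *
plan(.4385,.1285,.19,45.5,wmax=.148)
E
```

```text
pos [ 0.4128 -0.1655  0.2444] yaw -111.34 rpy [-179.59   -0.37 -111.34] q6 -20.3 target q6~ 98.3
[H,[-0.0149, 0.0044, 0.0027],[0.0, -0.001, -0.144]],
[H,[-0.0154, 0.0022, 0.0027],[0.0, -0.001, -0.144]],
[H,[-0.0156, -0.0, 0.0027],[0.0, -0.001, -0.144]],
[H,[-0.0154, -0.0023, 0.0028],[0.0, -0.001, -0.144]],
[H,[-0.0149, -0.0044, 0.0028],[0.0, -0.001, -0.144]],
[H,[-0.0141, -0.0065, 0.0028],[0.0, -0.001, -0.144]],
[H,[-0.013, -0.0085, 0.0028],[0.0, -0.001, -0.144]],
[H,[-0.0117, -0.0103, 0.0028],[0.0, -0.001, -0.144]],
[H,[-0.0101, -0.0118, 0.0028],[0.0, -0.001, -0.144]],
[H,[-0.0083, -0.0132, 0.0028],[0.0, -0.001, -0.144]],
[H,[-0.0063, -0.0142, 0.0028],[0.0, -0.001, -0.144]],
[H,[-0.0042, -0.015, 0.0028],[0.0, -0.001, -0.144]],
[H,[-0.002, -0.0154, 0.0028],[0.0, -0.001, -0.144]],
[H,[0.0002, -0.0155, 0.0029],[0.0, -0.001, -0.144]],
[H,[0.0025, -0.0153, 0.0029],[0.0, -0.001, -0.144]],
[H,[0.0047, -0.0148, 0.0029],[0.0, -0.001, -0.144]],
[H,[0.0067, -0.014, 0.0029],[0.0, -0.001, -0.144]],
[H,[0.0087, -0.0129, 0.0029],[0.0, -0.001, -0.144]],
[H,[0.0104, -0.0115, 0.0029],[0.0, -0.001, -0.144]],
```

```bash
python3 -m pendant '[[0.065,[-0.015,0.004,0.003],[0,0,-0.144]],[0.065,[-0.015,0.002,0.003],[0,0,-0.144]],[0.065,[-0.0155,0,0.003],[0,0,-0.144]],[0.065,[-0.0155,-0.002,0.003],[0,0,-0.144]],[0.065,[-0.015,-0.0045,0.003],[0,0,-0.144]],[0.065,[-0.014,-0.0065,0.003],[0,0,-0.144]],[0.065,[-0.013,-0.0085,0.003],[0,0,-0.144]],[0.065,[-0.012,-0.01,0.003],[0,0,-0.144]]]'
python3 -m pendant '[[0.065,[-0.01,-0.012,0.003],[0,0,-0.144]],[0.065,[-0.008,-0.013,0.003],[0,0,-0.144]],[0.065,[-0.006,-0.014,0.003],[0,0,-0.144]],[0.065,[-0.004,-0.015,0.003],[0,0,-0.144]],[0.065,[-0.002,-0.0155,0.003],[0,0,-0.144]],[0.065,[0,-0.0155,0.003],[0,0,-0.144]],[0.065,[0.0025,-0.0155,0.003],[0,0,-0.144]],[0.065,[0.005,-0.015,0.003],[0,0,-0.144]]]'
python3 - <<'E'
from h import *
plan(.4385,.1285,.19,45.5,wmax=.148)
E
```

```text
time_s: 8.15
tool_pos: [0.4163, -0.0394, 0.2087]
ee_rot: [178.8, 0.3, -43.0]
wrist_force: [0.3, 0.2, -1.6]
opening: 0.0647
time_s: 8.95
tool_pos: [0.4134, 0.0874, 0.1721]
ee_rot: [179.9, 2.5, 25.7]
wrist_force: [-0.3, 0.8, 0.8]
opening: 0.0651
pos [0.4134 0.0874 0.1721] yaw 25.71 rpy [179.9    2.49  25.71] q6 82.6 target q6~ 98.0
[H,[0.0132, -0.0087, -0.0066],[-0.002, 0.014, -0.115]],
[H,[0.0142, -0.0071, -0.0064],[-0.002, 0.014, -0.115]],
[H,[0.015, -0.0054, -0.0062],[-0.002, 0.014, -0.115]],
```

```bash
python3 -m pendant '[[0.065,[0.013,-0.009,-0.01],[0,0.014,-0.115]],[0.065,[0.014,-0.007,-0.008],[0,0.014,-0.115]],[0.065,[0.015,-0.005,-0.008],[0,0.014,-0.115]],[0.065,[0,0,0],[0,0,0]]]'
python3 - <<'E'
from h import *
st()
c=snap("wrist","w5.png");plan(.4385,.1285,.19,45.5)
E
```

```text
time_s: 9.35
tool_pos: [0.4359, 0.1299, 0.1917]
ee_rot: [-179.5, 0.7, 46.6]
wrist_force: [-0.0, -0.2, 0.2]
opening: 0.0649
t 9.35 pos [0.4359 0.1299 0.1917] yaw 46.62 open 0.0649 F [-0.  -0.2  0.2] q6 100.6
pos [0.4349 0.1292 0.1909] yaw 46.42 rpy [-179.4     0.79   46.42] q6 100.5 target q6~ 99.8
[H,[0.002, 0.003, 0.0008],[-0.01, 0.014, 0.016]],
```

View pics/w5.png

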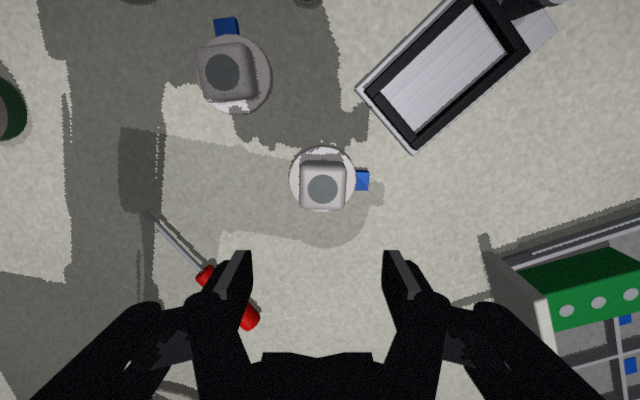

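```bash
cat >> h.py <<'E'
def circ(c,u,v,z=.046,r=26):
    """refine dark recess centre near pixel (u,v)"""
    im=c["pixels"]; x0=int(u-r);y0=int(v-r); p=im[y0:y0+2*r,x0:x0+2*r]; hsv=cv2.cvtColor(np.ascontiguousarray(p),cv2.COLOR_RGB2HSV)
    cv2.imwrite("pics/crop.png",cv2.resize(p[:,:,::-1],None,fx=8,fy=8))
    return p
E
python3 - <<'E'
from h import *
c=arm.capture("wrist");R=np.array(c["R"]);print(R.round(3), (-R.T@np.array(c["t"])).round(4))
for uv in [(322,189),(317,300)]: print(ray(c,*uv,.046))
s=arm.get_state();p=np.array(s["tool_pos"]);print(p,proj(c,p),proj(c,[p[0],p[1],.046]))
circ(c,322,189)
E
```

```text
[[ 0.725 -0.689 -0.012]
 [-0.651 -0.691  0.314]
 [-0.224 -0.22  -0.949]] [0.4906 0.1857 0.3154]
[0.43866796 0.1284914  0.046     ]
[0.35255939 0.04445765 0.046     ]
[0.43459648 0.12866784 0.19075966] [316.90305474 279.37032941] [318.64609012 191.78520336]
```

View pics/crop.png

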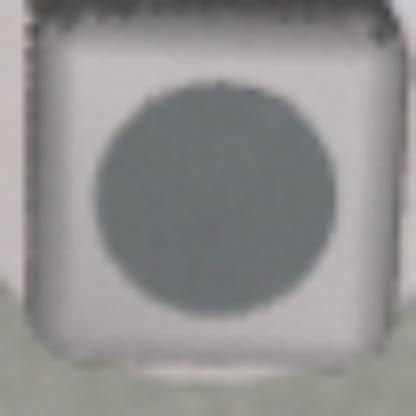

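```bash
python3 - <<'E'
from h import *
c=arm.capture("wrist"); print(ray(c,323,187.8,.046))
plan(*ray(c,323,187.8,.046)[:2],.075,46,n=3)
E
```

```text
[0.43972244 0.12819551 0.046     ]
pos [0.4346 0.1284 0.1909] yaw 46.31 rpy [-179.4     0.8    46.31] q6 100.4 target q6~ 100.3
[H,[0.0017, 0.0017, 0.0386],[-0.003, 0.005, 0.002]],
[H,[0.0015, 0.0016, 0.0386],[-0.003, 0.005, 0.002]],
[H,[0.0013, 0.0014, 0.0386],[-0.003, 0.005, 0.002]],
```

```bash
python3 -m pendant '[[0.065,[0.0017,0.0017,0.0386],[-0.003,0.005,0.002]],[0.065,[0.0015,0.0016,0.0386],[-0.003,0.005,0.002]],[0.065,[0.0013,0.0014,0.0386],[-0.003,0.005,0.002]],[0.065,[0,0,0],[0,0,0]]]'
python3 - <<'E'
from h import *
plan(.4397,.1282,.036,46,n=3)
E
```

```text
time_s: 9.9
tool_pos: [0.4387, 0.1256, 0.0715]
ee_rot: [-180.0, -0.1, 45.4]
wrist_force: [-0.5, -0.4, -0.4]
opening: 0.0651
pos [0.4387 0.1256 0.0715] yaw 45.4 rpy [-1.7996e+02 -6.0000e-02  4.5400e+01] q6 99.7 target q6~ 100.0
[H,[0.0008, -0.0004, 0.0118],[0.0, 0.0, -0.003]],
[H,[0.0008, -0.0004, 0.0118],[0.0, 0.0, -0.003]],
[H,[0.0008, -0.0004, 0.0118],[0.0, 0.0, -0.003]],
```

```bash
python3 -m pendant '[[0.065,[0.0012,-0.0005,0.013],[0,0,-0.003]],[0.065,[0.001,-0.0005,0.013],[0,0,-0.003]],[0.065,[0.0005,0,0.012],[0,0,-0.002]],[0.065,[0,0,0],[0,0,0]]]'
python3 - <<'E'
from h import *
plan(.4397,.1282,.036,46,n=1);st()
snap("wrist","w6.png")
E
```

```text
time_s: 10.3
tool_pos: [0.4414, 0.1271, 0.0372]
ee_rot: [179.9, -0.1, 45.6]
wrist_force: [-1.3, 0.0, -0.6]
opening: 0.0652
pos [0.4414 0.1271 0.0372] yaw 45.63 rpy [ 1.7989e+02 -9.0000e-02  4.5630e+01] q6 99.8 target q6~ 99.9
[H,[-0.0004, -0.002, 0.0012],[0.002, -0.002, -0.007]],
t 10.3 pos [0.4414 0.1271 0.0372] yaw 45.63 open 0.0652 F [-1.3  0.  -0.6] q6 99.8
```

View pics/w6.png

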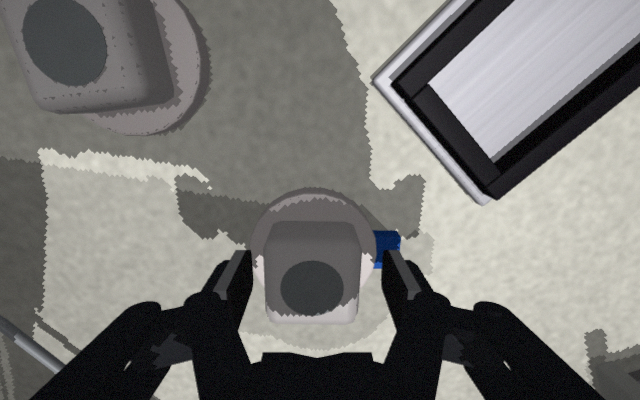

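```bash
python3 -m pendant '[[0.065,[0,-0.001,0.001],[0,0,-0.005]],[0.03,[0,0,0],[0,0,0]],[0.03,[0,0,0],[0,0,0]],[0.03,[0,0,0],[0,0,0]],[0.03,[0,0,0],[0,0,0]]]' 50
python3 - <<'E'
from h import *
st();snap("wrist","w7.png")
E
```

```text
time_s: 10.85
tool_pos: [0.4434, 0.1292, 0.0415]
ee_rot: [179.7, -0.5, 45.9]
wrist_force: [0.6, -1.1, -1.7]
opening: 0.043
t 10.85 pos [0.4434 0.1292 0.0415] yaw 45.92 open 0.043 F [ 0.6 -1.1 -1.7] q6 99.9
```

View pics/w7.png

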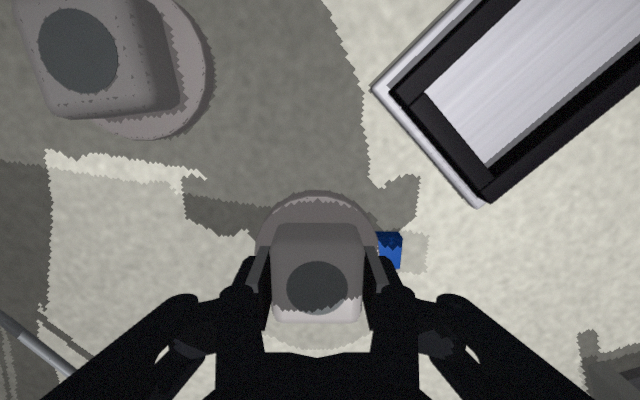

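```bash
cat >> h.py <<'E'
def held(c,u,v,z=.046):
    s=arm.get_state();p=np.array(s["tool_pos"]);P=ray(c,u,v,z);Y=np.radians(yawof(s));d=(P-p)[:2]
    print("held pt",P.round(4),"tool offs x,y",round(d@[np.cos(Y),np.sin(Y)],4),round(d@[np.sin(Y),-np.cos(Y)],4))
H0=np.array([.4212,-.1685]);CY=-21.3
def cab(x,y):
    a=np.radians(CY); return H0+x*np.array([np.cos(a),np.sin(a)])+y*np.array([-np.sin(a),np.cos(a)])
def place(col,row,offx,yaw,z):
    """TCP target so that carrier centre (offx along tool x) lands at pocket"""
    P=cab({'f':.1145,'b':.2115}[row],col); Y=np.radians(yaw); T=P-offx*np.array([np.cos(Y),np.sin(Y)]); return T[0],T[1],z
E
python3 - <<'E'
from h import *
c=arm.capture("wrist"); circ(c,317,288,r=40); held(c,317,288)
E
```

```text
held pt [0.4419 0.1275 0.046 ] tool offs x,y -0.0021 0.0001
```

View pics/crop.png

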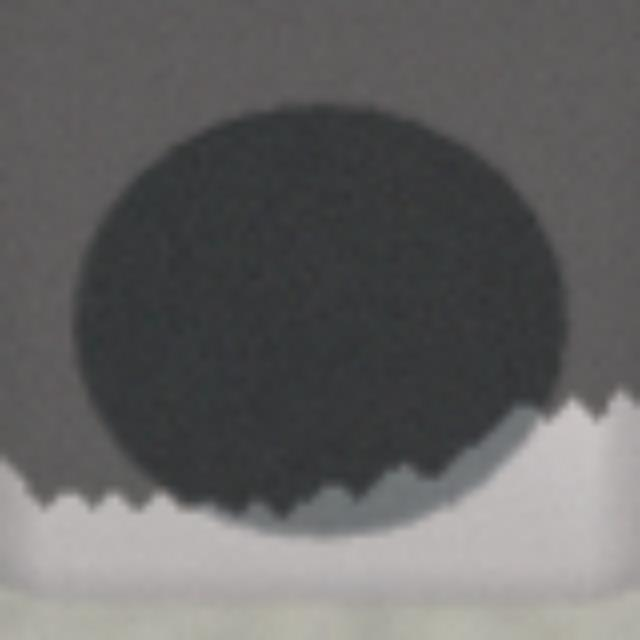

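```bash
python3 -m pendant '[[0.03,[0,0,-0.03],[0,0,0]],[0.03,[0,0,-0.045],[0,0,0]],[0.03,[0,0,-0.045],[0,0,0]],[0.03,[0,0,-0.03],[0,0,0]]]'
python3 - <<'E'
from h import *
st(); t=place(-.081,'b',-.0022,-111.3,.19); print(t); plan(*t,-111.3,wmax=.147)
E
```

```text
time_s: 11.35
tool_pos: [0.438, 0.1263, 0.1905]
ee_rot: [180.0, 0.4, 45.8]
wrist_force: [0.9, 0.5, -1.8]
opening: 0.0428
t 11.35 pos [0.438  0.1263 0.1905] yaw 45.84 open 0.0428 F [ 0.9  0.5 -1.8] q6 99.9
(np.float64(0.5880301922589918), np.float64(-0.3228443453801526), 0.19)
pos [0.438  0.1263 0.1905] yaw 45.84 rpy [180.     0.36  45.84] q6 99.9 target q6~ -12.4
[H,[-0.0115, 0.0221, 0.0001],[0.0, 0.0, 0.144]],
[H,[-0.0082, 0.0235, 0.0001],[0.0, 0.0, 0.144]],
[H,[-0.0047, 0.0245, 0.0001],[0.0, 0.0, 0.144]],
[H,[-0.0011, 0.0249, 0.0001],[0.0, 0.0, 0.144]],
[H,[0.0025, 0.0248, 0.0001],[0.0, 0.0, 0.144]],
[H,[0.006, 0.0242, 0.0],[0.0, 0.0, 0.144]],
[H,[0.0094, 0.0231, 0.0],[0.0, 0.0, 0.144]],
[H,[0.0127, 0.0215, 0.0],[0.0, 0.0, 0.144]],
[H,[0.0156, 0.0194, 0.0],[0.0, 0.0, 0.144]],
[H,[0.0182, 0.017, 0.0],[0.0, 0.0, 0.144]],
[H,[0.0205, 0.0142, 0.0],[0.0, 0.0, 0.144]],
[H,[0.0223, 0.0111, -0.0],[0.0, 0.0, 0.144]],
[H,[0.0237, 0.0078, -0.0],[0.0, 0.0, 0.144]],
[H,[0.0246, 0.0043, -0.0],[0.0, 0.0, 0.144]],
[H,[0.0249, 0.0007, -0.0],[0.0, 0.0, 0.144]],
[H,[0.0248, -0.0029, -0.0],[0.0, 0.0, 0.144]],
[H,[0.0241, -0.0064, 0.0],[0.0, 0.0, 0.144]],
[H,[0.0229, -0.0098, 0.0],[0.0, 0.0, 0.144]],
[H,[0.0212, -0.013, 0.0],[0.0, 0.0, 0.144]],
```

```bash
python3 -m pendant '[[0.03,[-0.0115,0.022,-0.002],[0,0,0.144]],[0.03,[-0.008,0.0235,-0.002],[0,0,0.144]],[0.03,[-0.005,0.0245,-0.002],[0,0,0.144]],[0.03,[-0.001,0.025,-0.002],[0,0,0.144]],[0.03,[0.0025,0.025,-0.002],[0,0,0.144]],[0.03,[0.006,0.024,-0.002],[0,0,0.144]],[0.03,[0.0095,0.023,-0.002],[0,0,0.144]],[0.03,[0.0127,0.0215,-0.002],[0,0,0.144]]]'
python3 -m pendant '[[0.03,[0.0156,0.0194,-0.002],[0,0,0.144]],[0.03,[0.018,0.017,-0.002],[0,0,0.144]],[0.03,[0.0205,0.014,-0.002],[0,0,0.144]],[0.03,[0.022,0.011,-0.002],[0,0,0.144]],[0.03,[0.0237,0.008,-0.002],[0,0,0.144]],[0.03,[0.0246,0.0043,-0.002],[0,0,0.144]],[0.03,[0.025,0.0007,-0.002],[0,0,0.144]]]'
python3 - <<'E'
from h import *
t=place(-.081,'b',-.0022,-111.3,.19); plan(*t,-111.3,wmax=.147)
E
```

```text
time_s: 12.15
tool_pos: [0.5007, -0.0672, 0.2112]
ee_rot: [-179.9, -0.0, -22.4]
wrist_force: [0.9, -0.1, -1.5]
opening: 0.0431
time_s: 12.85
tool_pos: [0.5459, -0.242, 0.2213]
ee_rot: [179.6, 0.3, -82.5]
wrist_force: [-0.6, 0.2, -1.5]
opening: 0.043
pos [ 0.5459 -0.242   0.2213] yaw -82.53 rpy [179.64   0.26 -82.53] q6 16.5 target q6~ -7.4
[H,[0.0215, -0.0079, 0.0077],[0.002, 0.001, 0.126]],
[H,[0.0203, -0.0105, 0.0077],[0.002, 0.001, 0.126]],
[H,[0.0188, -0.0129, 0.0078],[0.002, 0.001, 0.126]],
[H,[0.0171, -0.0151, 0.0078],[0.002, 0.001, 0.126]],
```

```bash
python3 -m pendant '[[0.03,[0.0215,-0.008,0.004],[0,0,0.126]],[0.03,[0.02,-0.0105,0.004],[0,0,0.126]],[0.03,[0.019,-0.013,0.004],[0,0,0.126]],[0.03,[0.017,-0.015,0.004],[0,0,0.126]],[0.03,[0,0,0],[0,0,0]]]'
python3 - <<'E'
from h import *
t=place(-.081,'b',-.0022,-111.3,.19); plan(*t,-111.3,wmax=.147)
c=snap("wrist","w8.png")
print([proj(c,[*cab(x-.042,y),.016]).round(1).tolist() for x in (.1145,.2115) for y in (-.081,0)])
print([proj(c,[*cab(0,y),.076]).round(1).tolist() for y in (-.05,.05)])
E
```

```text
time_s: 13.35
tool_pos: [0.5874, -0.329, 0.1997]
ee_rot: [179.2, 0.0, -113.1]
wrist_force: [0.1, -0.4, -2.0]
opening: 0.0429
pos [ 0.5874 -0.329   0.1997] yaw -113.06 rpy [ 1.7915e+02  3.0000e-02 -1.1306e+02] q6 -7.0 target q6~ -5.7
[H,[-0.0059, 0.0017, 0.0097],[0.015, 0.001, -0.031]],
[[447.8, 184.7], [440.6, 253.9], [355.8, 187.7], [355.1, 256.9]]
[[553.2, 232.3], [532.6, 324.7]]
```

View pics/w8.png

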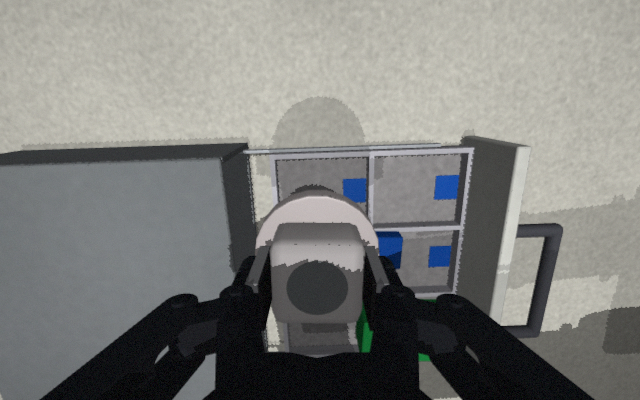

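```bash
python3 - <<'E'
from h import *
n=cab(.0006,.0012); print(n)
E
sed -i 's/^H0=.*/H0=np.array([.4222,-.1676])/' h.py
python3 - <<'E'
from h import *
t=place(-.081,'b',-.0025,-111.3,.10); print(t);plan(*t,-111.3,n=3)
E
```

```text
[ 0.42219492 -0.16759992]Traceback (most recent call last):
  File "<stdin>", line 2, in <module>
  File "h.py", line 44, in place
    P=cab({'f':.1145,'b':.2115}[row],col); Y=np.radians(yaw); T=P-offx*np.array([np.cos(Y),np.sin(Y)]); return T[0],T[1],z
  File "h.py", line 41, in cab
    a=np.radians(CY); return H0+x*np.array([np.cos(a),np.sin(a)])+y*np.array([-np.sin(a),np.cos(a)])
                 ^^
NameError: name 'CY' is not defined
```

```bash
sed -i 's/^H0=.*/H0=np.array([.4222,-.1676]);CY=-21.3/' h.py
python3 - <<'E'
from h import *
t=place(-.081,'b',-.0025,-111.3,.10); print(t);plan(*t,-111.3,n=3)
E
```

```text
(np.float64(0.5889212168898499), np.float64(-0.32222385274842824), 0.1)
pos [ 0.5872 -0.3279  0.2001] yaw -112.85 rpy [ 1.7916e+02  6.0000e-02 -1.1285e+02] q6 -6.8 target q6~ -5.8
[H,[-0.0019, -0.0003, 0.0334],[0.005, 0.0, -0.009]],
[H,[-0.0019, -0.0001, 0.0334],[0.005, 0.0, -0.009]],
[H,[-0.002, 0.0, 0.0334],[0.005, 0.0, -0.009]],
```

```bash
python3 -m pendant '[[0.03,[-0.002,0,0.033],[0.005,0,-0.009]],[0.03,[-0.002,0,0.033],[0.005,0,-0.009]],[0.03,[-0.002,0,0.033],[0.005,0,-0.009]],[0.03,[0,0,0],[0,0,0]]]'
python3 - <<'E'
from h import *
t=place(-.081,'b',-.0025,-111.3,.10); plan(*t,-111.3,n=1)
E
```

```text
time_s: 13.8
tool_pos: [0.5884, -0.3198, 0.0996]
ee_rot: [-179.9, 0.1, -110.8]
wrist_force: [-1.3, 0.3, -2.8]
opening: 0.0431
pos [ 0.5884 -0.3198  0.0996] yaw -110.79 rpy [-1.7985e+02  1.2000e-01 -1.1079e+02] q6 -5.5 target q6~ -5.9
[H,[0.0021, -0.0013, -0.0004],[-0.003, 0.002, 0.009]],
```

```bash
python3 -m pendant '[[0.03,[0.0015,-0.001,0.012],[0,0,0.007]],[0.03,[0.0005,0,0.01],[0,0,0]],[0.03,[0,0,0],[0,0,0]]]'
python3 - <<'E'
from h import *
t=place(-.081,'b',-.0025,-111.3,.075); plan(*t,-111.3,n=1)
c=snap("wrist","w9.png")
print([proj(c,[*cab(x-.042,y),.016]).round(1).tolist() for x in (.1145,.2115) for y in (-.081,0)])
E
```

```text
time_s: 14.1
tool_pos: [0.5905, -0.3222, 0.0805]
ee_rot: [-179.6, 0.1, -111.0]
wrist_force: [-0.9, 0.9, -2.3]
opening: 0.043
pos [ 0.5905 -0.3222  0.0805] yaw -111.03 rpy [-1.7956e+02  6.0000e-02 -1.1103e+02] q6 -5.7 target q6~ -5.9
[H,[0.0006, 0.0015, 0.0055],[-0.008, 0.001, 0.005]],
[[527.1, 228.7], [503.9, 328.7], [382.1, 227.6], [374.5, 327.5]]
```

View pics/w9.png

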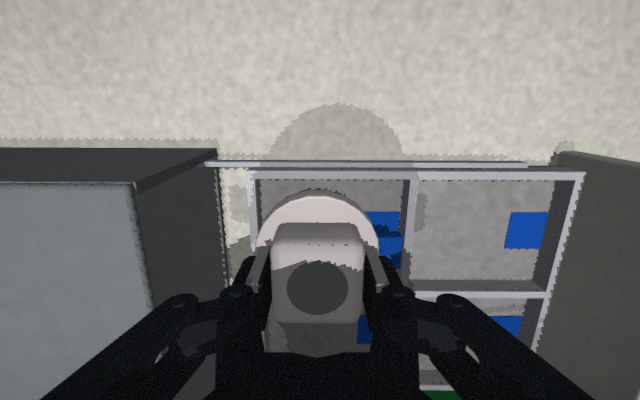

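```bash
python3 -m pendant '[[0.03,[0.0005,0.0015,0.01],[-0.006,0,0.004]],[0.03,[0,0,0.008],[0,0,0]],[0.03,[0,0,0.006],[0,0,0]]]'
python3 - <<'E'
from h import *
t=place(-.081,'b',-.0025,-111.3,.0575); plan(*t,-111.3,n=1);st()
E
```

```text
time_s: 14.45
tool_pos: [0.5913, -0.3234, 0.0593]
ee_rot: [-179.5, 0.0, -111.3]
wrist_force: [-0.3, -0.2, -2.4]
opening: 0.0428
pos [ 0.5913 -0.3234  0.0593] yaw -111.26 rpy [-1.7949e+02  4.0000e-02 -1.1126e+02] q6 -5.8 target q6~ -5.9
[H,[-0.0002, 0.0027, 0.0017],[-0.009, 0.001, 0.001]],
t 14.45 pos [ 0.5913 -0.3234  0.0593] yaw -111.26 open 0.0428 F [-0.3 -0.2 -2.4] q6 -5.8
```

```bash
python3 -m pendant '[[0.03,[0,0.003,0.002],[-0.004,0,0]],[0.03,[0,0.001,0.003],[0,0,0]],[0.03,[0,0,0],[0,0,0]]]'
python3 - <<'E'
from h import *
t=place(-.081,'b',-.0025,-111.3,.0555); plan(*t,-111.3,n=1);st()
c=snap("wrist","w10.png")
E
```

```text
time_s: 14.75
tool_pos: [0.5904, -0.3229, 0.0579]
ee_rot: [-179.3, -0.0, -111.2]
wrist_force: [-0.8, 0.8, -1.5]
opening: 0.0431
pos [ 0.5904 -0.3229  0.0579] yaw -111.17 rpy [-1.7927e+02 -3.0000e-02 -1.1117e+02] q6 -5.9 target q6~ -6.0
[H,[-0.0001, 0.0017, 0.0024],[-0.013, -0.001, 0.002]],
t 14.75 pos [ 0.5904 -0.3229  0.0579] yaw -111.17 open 0.0431 F [-0.8  0.8 -1.5] q6 -5.9
```

View pics/w10.png

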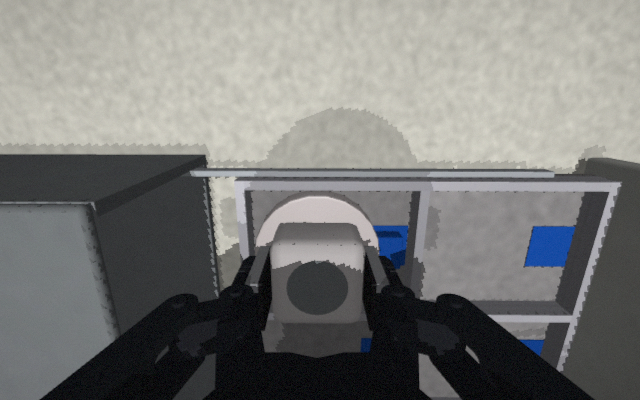

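```bash
python3 -m pendant '[[0.03,[0,0.0015,0.003],[-0.005,0,0]],[0.03,[0,0.001,0.003],[-0.003,0,0]],[0.03,[0,0,0.002],[0,0,0]]]'
python3 - <<'E'
from h import *
t=place(-.081,'b',-.0025,-111.3,.0555); plan(*t,-111.3,n=1);st()
E
```

```text
time_s: 15.1
tool_pos: [0.5915, -0.3233, 0.0571]
ee_rot: [-179.1, -0.1, -111.0]
wrist_force: [-1.1, 2.4, 6.7]
opening: 0.0429
pos [ 0.5915 -0.3233  0.0571] yaw -111.05 rpy [-1.7914e+02 -1.4000e-01 -1.1105e+02] q6 -5.9 target q6~ -6.1
[H,[-0.0001, 0.0028, 0.0015],[-0.015, -0.002, 0.004]],
t 15.1 pos [ 0.5915 -0.3233  0.0571] yaw -111.05 open 0.0429 F [-1.1  2.4  6.7] q6 -5.9
```

```bash
python3 -m pendant '[[0.03,[0,0.004,-0.001],[-0.012,0,0.002]],[0.03,[0,0.002,0],[-0.005,0,0]]]'
python3 - <<'E'
from h import *
t=place(-.081,'b',-.0025,-111.3,.0565); plan(*t,-111.3,n=1);st()
E
```

```text
time_s: 15.3
tool_pos: [0.5858, -0.321, 0.0582]
ee_rot: [179.9, -0.1, -111.2]
wrist_force: [1.1, -1.6, -0.8]
opening: 0.0433
pos [ 0.5858 -0.321   0.0582] yaw -111.17 rpy [ 1.7987e+02 -1.3000e-01 -1.1117e+02] q6 -5.9 target q6~ -6.1
[H,[-0.0, -0.0034, 0.0017],[0.002, -0.002, 0.002]],
t 15.3 pos [ 0.5858 -0.321   0.0582] yaw -111.17 open 0.0433 F [ 1.1 -1.6 -0.8] q6 -5.9
```

```bash
python3 -m pendant '[[0.03,[0,-0.003,0.001],[0,0,0]],[0.03,[0,0,0.002],[0,0,0]]]'
python3 - <<'E'
from h import *
t=place(-.081,'b',-.0025,-111.3,.0565); plan(*t,-111.3,n=1);st()
E
```

```text
time_s: 15.5
tool_pos: [0.5893, -0.3224, 0.0565]
ee_rot: [180.0, -0.2, -111.1]
wrist_force: [0.5, 3.9, 16.7]
opening: 0.0435
pos [ 0.5893 -0.3224  0.0565] yaw -111.14 rpy [ 1.7996e+02 -1.6000e-01 -1.1114e+02] q6 -5.9 target q6~ -6.1
[H,[0.0, 0.0004, 0.0],[0.001, -0.003, 0.003]],
t 15.5 pos [ 0.5893 -0.3224  0.0565] yaw -111.14 open 0.0435 F [ 0.5  3.9 16.7] q6 -5.9
```

```bash
python3 -m pendant '[[0.06,[0,0,-0.001],[0,0,0]],[0.06,[0,0,0],[0,0,0]],[0.06,[0,0,0],[0,0,0]],[0.06,[0,0,-0.03],[0,0,0]],[0.06,[0,0,-0.045],[0,0,0]],[0.06,[0,0,-0.04],[0,0,0]]]'
python3 - <<'E'
from h import *
st();c=snap("wrist","w11.png")
for cam in ["scene","side"]:
  for n in ["carrier1"]:
    arm.capture(cam);print(cam,n,[(round(d["p"],2),np.round(d["at"],3).tolist()) for d in arm.find_in(cam,n)[:6]])
plan(.4474,.2573,.19,-131,wmax=.147)
E
```

```text
time_s: 16.1
tool_pos: [0.5853, -0.3208, 0.1654]
ee_rot: [178.8, -0.2, -111.2]
wrist_force: [1.6, -0.0, -0.1]
opening: 0.0604
t 16.1 pos [ 0.5853 -0.3208  0.1654] yaw -111.22 open 0.0604 F [ 1.6 -0.  -0.1] q6 -5.9
scene carrier1 [(0.86, [0.46, 0.261, 0.026]), (0.82, [0.601, -0.304, 0.046]), (0.72, [0.601, 0.358, 0.024]), (0.66, [0.472, 0.386, 0.02]), (0.38, [0.581, -0.132, 0.062])]
side carrier1 [(0.82, [0.581, -0.307, 0.044]), (0.8, [0.582, 0.368, 0.026]), (0.56, [0.444, 0.394, 0.028])]
pos [ 0.5855 -0.3205  0.1638] yaw -111.22 rpy [ 1.7884e+02 -1.0000e-01 -1.1122e+02] q6 -5.9 target q6~ -84.3
[H,[-0.0349, 0.0242, -0.0014],[0.001, 0.0, 0.025]],
[H,[-0.0343, 0.025, -0.0015],[0.001, 0.0, 0.025]],
[H,[-0.0337, 0.0259, -0.0015],[0.001, 0.0, 0.025]],
[H,[-0.033, 0.0267, -0.0015],[0.001, 0.0, 0.025]],
[H,[-0.0324, 0.0275, -0.0015],[0.001, 0.0, 0.025]],
[H,[-0.0317, 0.0283, -0.0016],[0.001, 0.0, 0.025]],
[H,[-0.031, 0.029, -0.0016],[0.001, 0.0, 0.025]],
[H,[-0.0302, 0.0298, -0.0016],[0.001, 0.0, 0.025]],
[H,[-0.0295, 0.0305, -0.0017],[0.001, 0.0, 0.025]],
[H,[-0.0287, 0.0312, -0.0017],[0.001, 0.0, 0.025]],
[H,[-0.028, 0.0319, -0.0017],[0.001, 0.0, 0.025]],
[H,[-0.0272, 0.0326, -0.0018],[0.001, 0.0, 0.025]],
[H,[-0.0263, 0.0333, -0.0018],[0.001, 0.0, 0.025]],
[H,[-0.0255, 0.0339, -0.0018],[0.001, 0.0, 0.025]],
```

View pics/w11.png

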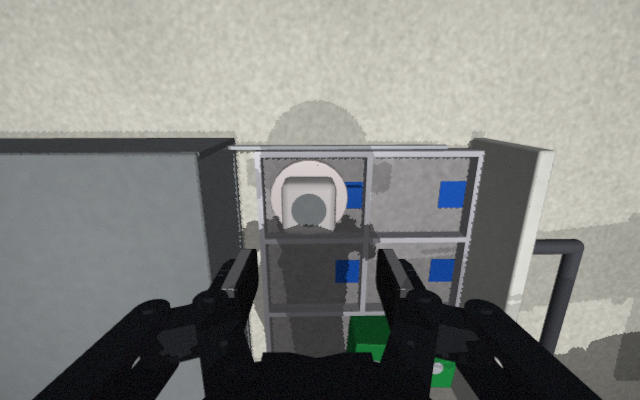

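```bash
python3 -m pendant '[[0.065,[-0.035,0.024,-0.003],[0,0,0.025]],[0.065,[-0.034,0.025,-0.003],[0,0,0.025]],[0.065,[-0.034,0.026,-0.003],[0,0,0.025]],[0.065,[-0.033,0.027,-0.003],[0,0,0.025]],[0.065,[-0.032,0.0275,-0.003],[0,0,0.025]],[0.065,[-0.032,0.028,-0.003],[0,0,0.025]],[0.065,[-0.031,0.029,-0.003],[0,0,0.025]],[0.065,[-0.03,0.03,-0.003],[0,0,0.025]]]'
python3 - <<'E'
from h import *
plan(.4474,.2573,.19,-131,wmax=.147)
E
```

```text
time_s: 17.15
tool_pos: [0.4986, 0.017, 0.1763]
ee_rot: [177.4, -1.2, -123.7]
wrist_force: [0.8, -0.3, -0.4]
opening: 0.0651
pos [0.4986 0.017  0.1763] yaw -123.69 rpy [ 177.42   -1.22 -123.69] q6 -52.3 target q6~ -87.6
[H,[-0.0285, 0.0294, -0.0016],[0.007, -0.004, 0.021]],
[H,[-0.0279, 0.03, -0.0017],[0.007, -0.004, 0.021]],
[H,[-0.0273, 0.0306, -0.0018],[0.007, -0.004, 0.021]],
[H,[-0.0266, 0.0311, -0.0019],[0.007, -0.004, 0.021]],
[H,[-0.026, 0.0317, -0.002],[0.007, -0.004, 0.021]],
[H,[-0.0253, 0.0322, -0.0021],[0.007, -0.004, 0.021]],
```

```bash
python3 -m pendant '[[0.065,[-0.0285,0.03,-0.004],[0.007,-0.004,0.021]],[0.065,[-0.028,0.03,-0.004],[0.007,-0.004,0.021]],[0.065,[-0.027,0.03,-0.004],[0.007,-0.004,0.021]],[0.065,[-0.0266,0.031,-0.004],[0.007,-0.004,0.021]],[0.065,[-0.026,0.031,-0.003],[0.007,-0.004,0.021]],[0.065,[-0.02,0.026,-0.002],[0.007,-0.004,0.021]],[0.065,[0,0,0],[0,0,0]]]'
python3 - <<'E'
from h import *
plan(.4474,.2573,.19,-131,wmax=.147)
c=snap("wrist","w12.png"); u,v=proj(c,[.4474,.2573,.046]); print(u,v)
E
```

```text
time_s: 17.85
tool_pos: [0.44, 0.2589, 0.1899]
ee_rot: [179.6, -1.0, -131.0]
wrist_force: [-0.2, -1.6, -0.9]
opening: 0.0648
pos [0.44   0.2589 0.1899] yaw -131.05 rpy [ 179.61   -1.03 -131.05] q6 -88.8 target q6~ -88.1
[H,[-0.0036, -0.0066, -0.0002],[0.007, -0.018, -0.001]],
308.19232202710293 198.7377125649007
```

View pics/w12.png

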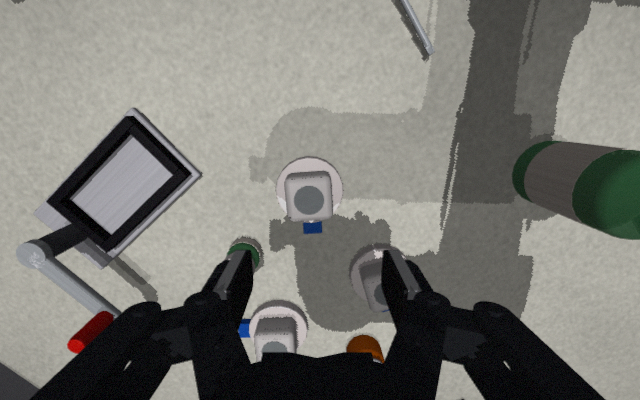

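```bash
python3 - <<'E'
from h import *
c=arm.capture("wrist"); circ(c,310,205,r=40); print(ray(c,309,200,.046),ray(c,313,228,.01))
E
```

```text
[0.44745747 0.25703542 0.046     ] [0.47234044 0.29086415 0.01      ]
```

View pics/crop.png

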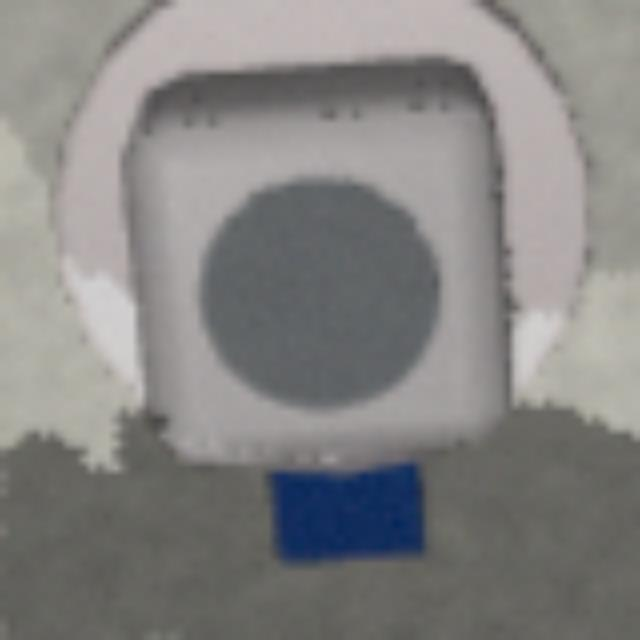

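```bash
python3 - <<'E'
from h import *
c=arm.capture("wrist"); A=ray(c,310,201.5,.046);B=ray(c,313.8,229,.01); print(A,B,np.degrees(np.arctan2(*(B-A)[1::-1])))
plan(A[0],A[1],.07,-126.4,n=4)
E
```

```text
[0.44822081 0.25762069 0.046     ] [0.47301266 0.29118416 0.01      ] 53.54836274625113
pos [0.4409 0.2556 0.1901] yaw -131.19 rpy [ 179.63   -1.07 -131.19] q6 -88.6 target q6~ -83.6
[H,[-0.0021, -0.0012, 0.03],[0.002, -0.005, -0.021]],
[H,[-0.002, -0.0012, 0.03],[0.002, -0.005, -0.021]],
[H,[-0.0018, -0.0012, 0.03],[0.002, -0.005, -0.021]],
[H,[-0.0017, -0.0012, 0.03],[0.002, -0.005, -0.021]],
```

```bash
python3 -m pendant '[[0.065,[-0.002,-0.0012,0.03],[0.002,-0.005,-0.021]],[0.065,[-0.002,-0.0012,0.03],[0.002,-0.005,-0.021]],[0.065,[-0.002,-0.0012,0.03],[0.002,-0.005,-0.021]],[0.065,[-0.0017,-0.0012,0.03],[0.002,-0.005,-0.021]],[0.065,[0,0,0],[0,0,0]]]'
python3 - <<'E'
from h import *
plan(.4482,.2576,.036,-126.4,n=3)
E
```

```text
time_s: 18.5
tool_pos: [0.4502, 0.2514, 0.0657]
ee_rot: [-179.9, 0.1, -126.6]
wrist_force: [-0.7, 0.1, 1.0]
opening: 0.0651
pos [0.4502 0.2514 0.0657] yaw -126.62 rpy [-1.7991e+02  6.0000e-02 -1.2662e+02] q6 -83.3 target q6~ -83.8
[H,[-0.0013, 0.0018, 0.0099],[-0.001, 0.0, -0.001]],
[H,[-0.0013, 0.0018, 0.0099],[-0.001, 0.0, -0.001]],
[H,[-0.0013, 0.0018, 0.0099],[-0.001, 0.0, -0.001]],
```

```bash
python3 -m pendant '[[0.065,[-0.0025,0.003,0.006],[0,0,0]],[0.065,[-0.001,0.001,0.011],[0,0,0]],[0.065,[-0.001,0.001,0.01],[0,0,0]],[0.065,[0,0,0],[0,0,0]]]'
python3 - <<'E'
from h import *
plan(.4482,.2576,.036,-126.4,n=1)
E
```

```text
time_s: 18.9
tool_pos: [0.4512, 0.258, 0.0401]
ee_rot: [-179.8, 0.3, -126.8]
wrist_force: [-0.9, -0.3, 0.2]
opening: 0.0647
pos [0.4512 0.258  0.0401] yaw -126.81 rpy [-179.82    0.29 -126.81] q6 -84.1 target q6~ -83.8
[H,[0.0022, 0.0022, 0.0041],[-0.003, 0.005, -0.007]],
```

```bash
python3 -m pendant '[[0.065,[0.002,0.002,0.003],[0,0.003,0]],[0.03,[0,0,0.001],[0,0,0]],[0.03,[0,0,0],[0,0,0]],[0.03,[0,0,0],[0,0,0]],[0.03,[0,0,0],[0,0,0]]]' 50
python3 - <<'E'
from h import *
st();c=snap("wrist","w13.png");circ(c,317,288,r=40);held(c,317,288)
E
```

```text
time_s: 19.4
tool_pos: [0.4489, 0.2587, 0.0374]
ee_rot: [-179.8, 0.3, -126.8]
wrist_force: [0.1, 0.1, -2.0]
opening: 0.0429
t 19.4 pos [0.4489 0.2587 0.0374] yaw -126.77 open 0.0429 F [ 0.1  0.1 -2. ] q6 -84.3
held pt [0.449  0.2593 0.046 ] tool offs x,y -0.0007 0.0002
```

View pics/w13.png

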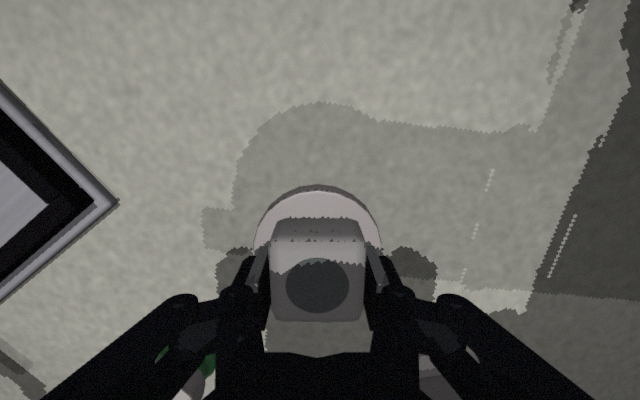

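View pics/crop.png

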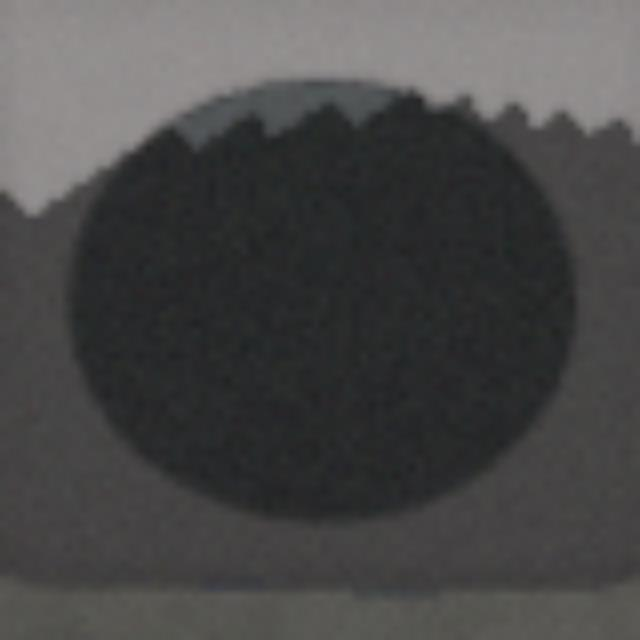

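```bash
python3 -m pendant '[[0.03,[0,0,-0.03],[0,0,0]],[0.03,[0,0,-0.045],[0,0,0]],[0.03,[0,0,-0.045],[0,0,0]],[0.03,[0,0,-0.03],[0,0,0]]]'
python3 - <<'E'
from h import *
st(); t=place(0,'b',0,-21.3,.19); print(t); plan(*t,-21.3,wmax=.147)
E
```

```text
time_s: 19.85
tool_pos: [0.4448, 0.2555, 0.1864]
ee_rot: [-180.0, -0.6, -126.9]
wrist_force: [1.3, 1.1, -0.6]
opening: 0.0429
t 19.85 pos [0.4448 0.2555 0.1864] yaw -126.85 open 0.0429 F [ 1.3  1.1 -0.6] q6 -84.3
(np.float64(0.6192526946343436), np.float64(-0.2444276352450349), 0.19)
pos [0.4448 0.2555 0.1864] yaw -126.85 rpy [-179.98   -0.58 -126.85] q6 -84.3 target q6~ 72.6
[H,[0.0227, -0.0338, -0.0],[0.001, -0.001, -0.142]],
[H,[0.0273, -0.0303, -0.0],[0.001, -0.001, -0.142]],
[H,[0.0313, -0.0261, -0.0],[0.001, -0.001, -0.142]],
[H,[0.0346, -0.0214, -0.0],[0.001, -0.001, -0.142]],
[H,[0.0373, -0.0163, -0.0],[0.001, -0.001, -0.142]],
[H,[0.0393, -0.0109, -0.0],[0.001, -0.001, -0.142]],
[H,[0.0404, -0.0052, -0.0001],[0.001, -0.001, -0.142]],
[H,[0.0407, 0.0005, -0.0001],[0.001, -0.001, -0.142]],
[H,[0.0402, 0.0063, -0.0001],[0.001, -0.001, -0.142]],
[H,[0.039, 0.0119, -0.0001],[0.001, -0.001, -0.142]],
[H,[0.0369, 0.0173, -0.0002],[0.001, -0.001, -0.142]],
[H,[0.0341, 0.0223, -0.0002],[0.001, -0.001, -0.142]],
[H,[0.0306, 0.0269, -0.0002],[0.001, -0.001, -0.142]],
```

```bash
python3 -m pendant '[[0.03,[0.0227,-0.034,-0.002],[0,0,-0.142]],[0.03,[0.027,-0.03,-0.002],[0,0,-0.142]],[0.03,[0.031,-0.026,-0.002],[0,0,-0.142]],[0.03,[0.035,-0.021,-0.002],[0,0,-0.142]],[0.03,[0.037,-0.016,-0.002],[0,0,-0.142]],[0.03,[0.039,-0.011,-0.002],[0,0,-0.142]],[0.03,[0.04,-0.005,-0.002],[0,0,-0.142]],[0.03,[0.04,0,-0.002],[0,0,-0.142]]]'
python3 - <<'E'
from h import *
t=place(0,'b',0,-21.3,.17); plan(*t,-21.3,wmax=.147)
E
```

```text
time_s: 20.65
tool_pos: [0.5528, -0.0427, 0.2087]
ee_rot: [-179.9, -0.0, -61.4]
wrist_force: [0.1, -0.2, -1.4]
opening: 0.0429
pos [ 0.5528 -0.0427  0.2087] yaw -61.41 rpy [-1.7986e+02 -5.0000e-02 -6.1410e+01] q6 16.8 target q6~ 74.1
[H,[0.0418, 0.0077, 0.0078],[0.0, 0.0, -0.14]],
[H,[0.0403, 0.0134, 0.0077],[0.0, 0.0, -0.14]],
[H,[0.0381, 0.0189, 0.0077],[0.0, 0.0, -0.14]],
[H,[0.035, 0.024, 0.0077],[0.0, 0.0, -0.14]],
[H,[0.0314, 0.0287, 0.0077],[0.0, 0.0, -0.14]],
```

```bash
python3 -m pendant '[[0.03,[0.042,0.0077,0.005],[0,0,-0.14]],[0.03,[0.04,0.0134,0.005],[0,0,-0.14]],[0.03,[0.038,0.019,0.005],[0,0,-0.14]],[0.03,[0.035,0.024,0.005],[0,0,-0.14]],[0.03,[0.029,0.026,0.005],[0,0,-0.13]],[0.03,[0,0,0],[0,0,0]]]'
python3 - <<'E'
from h import *
t=place(0,'b',0,-21.3,.1); plan(*t,-21.3,n=3)
c=snap("wrist","w14.png")
E
```

```text
time_s: 21.25
tool_pos: [0.6201, -0.2511, 0.18]
ee_rot: [-179.9, 0.1, -20.6]
wrist_force: [0.5, -0.1, -2.6]
opening: 0.0432
pos [ 0.6201 -0.2511  0.18  ] yaw -20.55 rpy [-1.7992e+02  9.0000e-02 -2.0550e+01] q6 78.2 target q6~ 77.0
[H,[-0.001, -0.002, 0.0267],[0.0, 0.001, 0.004]],
[H,[-0.001, -0.002, 0.0267],[0.0, 0.001, 0.004]],
[H,[-0.001, -0.002, 0.0267],[0.0, 0.001, 0.004]],
```

View pics/w14.png

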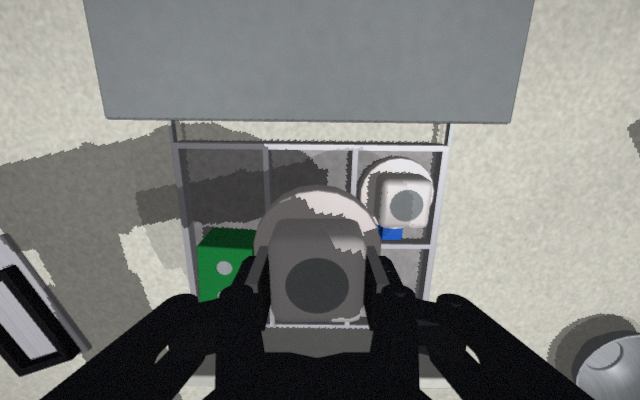

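```bash
python3 -m pendant '[[0.03,[-0.001,-0.002,0.027],[0,0,0.004]],[0.03,[-0.001,-0.002,0.027],[0,0,0.004]],[0.03,[-0.001,-0.002,0.027],[0,0,0.004]],[0.03,[0,0,0],[0,0,0]]]'
python3 - <<'E'
from h import *
t=place(0,'b',0,-21.3,.075); plan(*t,-21.3,n=2)
E
```

```text
time_s: 21.7
tool_pos: [0.6191, -0.2404, 0.0979]
ee_rot: [-179.8, 0.0, -21.6]
wrist_force: [-1.4, 0.9, -3.4]
opening: 0.043
pos [ 0.6191 -0.2404  0.0979] yaw -21.64 rpy [-1.7979e+02  1.0000e-02 -2.1640e+01] q6 76.3 target q6~ 77.0
[H,[0.0008, 0.0019, 0.0115],[-0.002, 0.0, -0.003]],
[H,[0.0008, 0.0019, 0.0115],[-0.002, 0.0, -0.003]],
```

```bash
python3 -m pendant '[[0.03,[0.001,0.003,0.012],[-0.002,0,-0.003]],[0.03,[0.0005,0.001,0.009],[0,0,-0.003]],[0.03,[0,0,0],[0,0,0]]]'
python3 - <<'E'
from h import *
t=place(0,'b',0,-21.3,.0534); plan(*t,-21.3,n=2)
c=snap("wrist","w15.png")
E
```

```text
time_s: 22.0
tool_pos: [0.6206, -0.2442, 0.0791]
ee_rot: [-179.9, -0.2, -21.2]
wrist_force: [0.0, 0.5, -1.8]
opening: 0.0432
pos [ 0.6206 -0.2442  0.0791] yaw -21.18 rpy [-179.93   -0.24  -21.18] q6 76.9 target q6~ 76.9
[H,[-0.0006, 0.0004, 0.0128],[-0.001, -0.002, 0.001]],
[H,[-0.0006, 0.0004, 0.0129],[-0.001, -0.002, 0.001]],
```

View pics/w15.png

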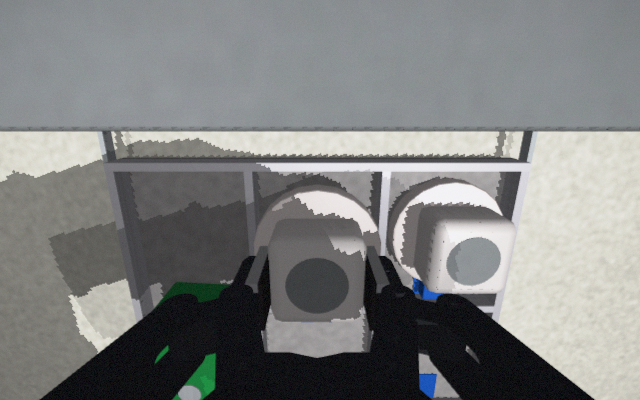

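```bash
python3 -m pendant '[[0.03,[-0.0006,0,0.012],[0,0,0]],[0.03,[0,0,0.008],[0,0,0]],[0.03,[0,0,0.004],[0,0,0]]]'
python3 - <<'E'
from h import *
t=place(0,'b',0,-21.3,.0534); plan(*t,-21.3,n=1);st()
E
```

```text
time_s: 22.35
tool_pos: [0.622, -0.2446, 0.0567]
ee_rot: [-179.9, -0.6, -21.2]
wrist_force: [0.9, -0.1, -2.4]
opening: 0.043
pos [ 0.622  -0.2446  0.0567] yaw -21.19 rpy [-179.89   -0.58  -21.19] q6 76.9 target q6~ 76.9
[H,[-0.0027, 0.0008, 0.0033],[-0.002, -0.01, 0.002]],
t 22.35 pos [ 0.622  -0.2446  0.0567] yaw -21.19 open 0.043 F [ 0.9 -0.1 -2.4] q6 76.9
```

```bash
python3 -m pendant '[[0.03,[-0.003,0.0005,0.002],[0,-0.008,0]],[0.03,[0,0,0.003],[0,0,0]],[0.03,[0,0,0.001],[0,0,0]]]'
python3 - <<'E'
from h import *
t=place(0,'b',0,-21.3,.0534); plan(*t,-21.3,n=1);st()
E
```

```text
time_s: 22.65
tool_pos: [0.6206, -0.2447, 0.0534]
ee_rot: [-179.9, -0.4, -21.1]
wrist_force: [-1.5, 0.8, 0.9]
opening: 0.0433
pos [ 0.6206 -0.2447  0.0534] yaw -21.14 rpy [-179.93   -0.37  -21.14] q6 77.0 target q6~ 76.8
[H,[-0.0014, 0.0002, -0.0],[-0.001, -0.006, 0.003]],
t 22.65 pos [ 0.6206 -0.2447  0.0534] yaw -21.14 open 0.0433 F [-1.5  0.8  0.9] q6 77.0
```

```bash
python3 -m pendant '[[0.03,[-0.001,0,0.001],[0,-0.004,0]],[0.056,[0,0,0],[0,0,0]],[0.056,[0,0,0],[0,0,0]],[0.056,[0,0,0],[0,0,0]],[0.056,[0,0,-0.03],[0,0,0]],[0.06,[0,0,-0.045],[0,0,0]],[0.06,[0,0,-0.04],[0,0,0]]]'
python3 - <<'E'
from h import *
st();c=snap("wrist","w16.png")
for cam in ["scene","side"]:
  for n in ["carrier1"]:
    arm.capture(cam);print(cam,n,[(round(d["p"],2),np.round(d["at"],3).tolist()) for d in arm.find_in(cam,n)[:6]])
snap("scene","s4.png",(295,155,475,265),4)
E
```

```text
time_s: 23.35
tool_pos: [0.6155, -0.2435, 0.1626]
ee_rot: [180.0, 0.8, -21.2]
wrist_force: [0.5, -0.4, 1.0]
opening: 0.06
t 23.35 pos [ 0.6155 -0.2435  0.1626] yaw -21.18 open 0.06 F [ 0.5 -0.4  1. ] q6 77.0
scene carrier1 [(0.94, [0.599, 0.358, 0.022]), (0.88, [0.468, 0.385, 0.022]), (0.57, [0.602, -0.305, 0.047]), (0.56, [0.632, -0.235, 0.047])]
side carrier1 [(0.86, [0.447, 0.396, 0.028]), (0.19, [0.666, 0.185, 0.067])]
```

View pics/w16.png

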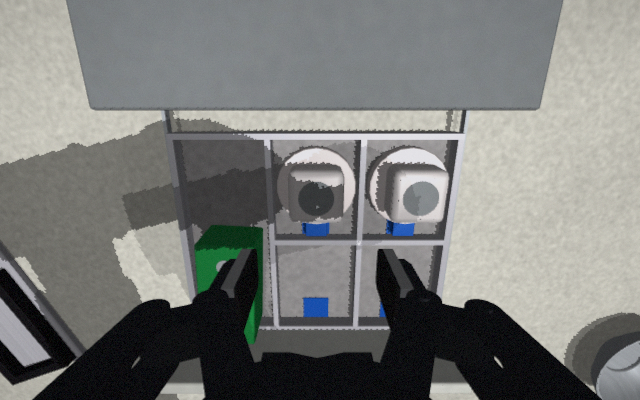

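View pics/s4.png

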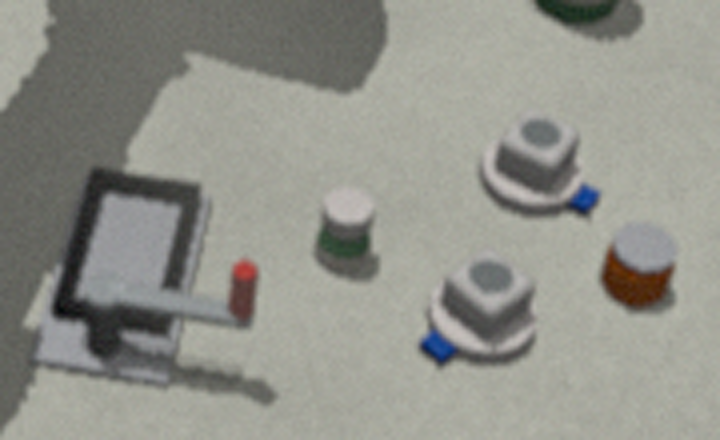

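```bash
python3 - <<'E'
from h import *
plan(.588,.361,.19,54,wmax=.147)
E
```

```text
pos [ 0.6154 -0.2432  0.1602] yaw -21.2 rpy [180.     0.82 -21.2 ] q6 77.0 target q6~ 99.1
[H,[-0.0175, -0.0395, -0.0019],[-0.001, 0.001, -0.094]],
[H,[-0.0137, -0.041, -0.0019],[-0.001, 0.001, -0.094]],
[H,[-0.0098, -0.0421, -0.002],[-0.001, 0.001, -0.094]],
[H,[-0.0058, -0.0428, -0.002],[-0.001, 0.001, -0.094]],
[H,[-0.0018, -0.0432, -0.002],[-0.001, 0.001, -0.094]],
[H,[0.0023, -0.0431, -0.0021],[-0.001, 0.001, -0.094]],
[H,[0.0063, -0.0427, -0.0021],[-0.001, 0.001, -0.094]],
[H,[0.0103, -0.042, -0.0021],[-0.001, 0.001, -0.094]],
[H,[0.0142, -0.0408, -0.0021],[-0.001, 0.001, -0.094]],
[H,[0.0179, -0.0393, -0.0021],[-0.001, 0.001, -0.094]],
[H,[0.0215, -0.0374, -0.0021],[-0.001, 0.001, -0.094]],
[H,[0.025, -0.0353, -0.0021],[-0.001, 0.001, -0.094]],
[H,[0.0281, -0.0328, -0.0021],[-0.001, 0.001, -0.094]],
[H,[0.0311, -0.03, -0.0021],[-0.001, 0.001, -0.094]],
```

```bash
python3 -m pendant '[[0.065,[-0.0175,-0.0395,-0.006],[0,0,-0.094]],[0.065,[-0.014,-0.041,-0.005],[0,0,-0.094]],[0.065,[-0.01,-0.042,-0.004],[0,0,-0.094]],[0.065,[-0.006,-0.043,-0.004],[0,0,-0.094]],[0.065,[-0.002,-0.043,-0.004],[0,0,-0.094]],[0.065,[0.002,-0.043,-0.004],[0,0,-0.094]],[0.065,[0.006,-0.043,-0.004],[0,0,-0.094]],[0.065,[0.01,-0.042,-0.004],[0,0,-0.094]]]'
python3 - <<'E'
from h import *
plan(.588,.361,.19,54,wmax=.147)
E
```

```text
time_s: 24.45
tool_pos: [0.5878, 0.1079, 0.1834]
ee_rot: [-179.0, 2.1, 23.0]
wrist_force: [0.8, -0.2, -0.0]
opening: 0.0648
pos [0.5878 0.1079 0.1834] yaw 22.99 rpy [-179.      2.06   22.99] q6 88.5 target q6~ 98.3
[H,[0.0165, -0.0388, -0.001],[-0.004, 0.005, -0.09]],
[H,[0.0199, -0.0372, -0.0011],[-0.004, 0.005, -0.09]],
[H,[0.0232, -0.0353, -0.0011],[-0.004, 0.005, -0.09]],
[H,[0.0263, -0.033, -0.0012],[-0.004, 0.005, -0.09]],
[H,[0.0291, -0.0305, -0.0012],[-0.004, 0.005, -0.09]],
[H,[0.0318, -0.0278, -0.0012],[-0.004, 0.005, -0.09]],
```

```bash
python3 -m pendant '[[0.065,[0.0165,-0.039,-0.004],[-0.004,0.005,-0.09]],[0.065,[0.02,-0.037,-0.003],[-0.004,0.005,-0.09]],[0.065,[0.023,-0.035,-0.003],[-0.004,0.005,-0.09]],[0.065,[0.026,-0.033,-0.003],[-0.004,0.005,-0.09]],[0.065,[0.029,-0.03,-0.003],[-0.004,0.005,-0.09]],[0.065,[0.028,-0.023,-0.002],[-0.004,0.005,-0.08]],[0.065,[0,0,0],[0,0,0]]]'
python3 - <<'E'
from h import *
plan(.588,.361,.19,54,wmax=.147)
c=snap("wrist","w17.png"); u,v=proj(c,[.588,.361,.046]); print(u,v)
circ(c,u,v,r=40)
E
```

```text
time_s: 25.15
tool_pos: [0.5803, 0.3676, 0.1887]
ee_rot: [-179.5, 1.0, 55.1]
wrist_force: [0.5, 0.1, -1.2]
opening: 0.0655
pos [0.5803 0.3676 0.1887] yaw 55.12 rpy [-179.46    1.     55.12] q6 100.0 target q6~ 99.7
[H,[-0.0011, 0.0101, -0.0014],[-0.009, 0.018, 0.019]],
329.3503075188937 192.48927350833475
```

View pics/w17.png

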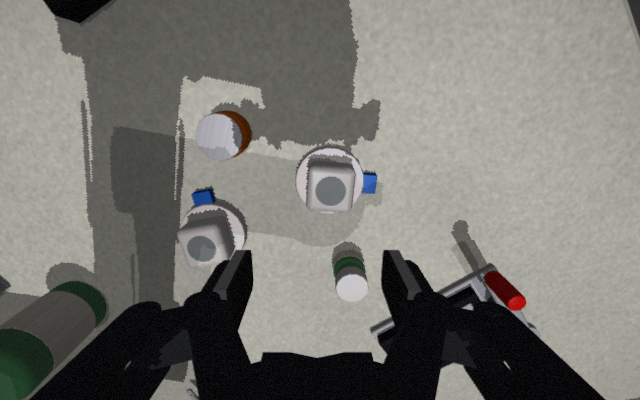

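View pics/crop.png

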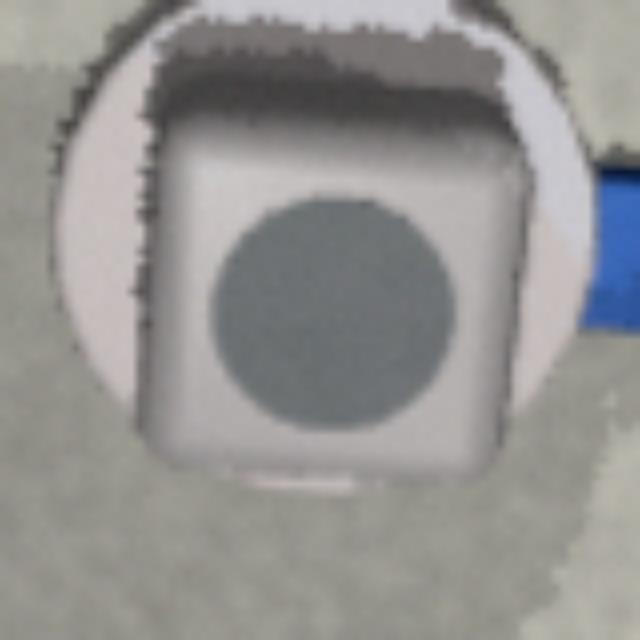

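```bash
python3 - <<'E'
from h import *
c=arm.capture("wrist"); A=ray(c,330.6,191,.046);B=ray(c,370,183,.01); y=np.degrees(np.arctan2(*(B-A)[1::-1]));print(A,B,y)
plan(A[0],A[1],.07,y+90,n=4)
E
```

```text
[0.58971371 0.35958833 0.046     ] [0.6225442 0.3340632 0.01     ] -37.86443949583514
pos [0.5809 0.3643 0.1892] yaw 54.82 rpy [-179.48    1.06   54.82] q6 99.9 target q6~ 98.0
[H,[0.0009, 0.0027, 0.0298],[-0.002, 0.005, 0.012]],
[H,[0.0008, 0.0027, 0.0298],[-0.002, 0.005, 0.012]],
[H,[0.0006, 0.0026, 0.0298],[-0.002, 0.005, 0.012]],
[H,[0.0005, 0.0025, 0.0298],[-0.002, 0.005, 0.012]],
```

```bash
python3 -m pendant '[[0.065,[0.001,0.0027,0.03],[-0.002,0.005,0.012]],[0.065,[0.001,0.0027,0.03],[-0.002,0.005,0.012]],[0.065,[0.0006,0.0026,0.03],[-0.002,0.005,0.012]],[0.065,[0.0005,0.0025,0.03],[-0.002,0.005,0.012]],[0.065,[0,0,0],[0,0,0]]]'
python3 - <<'E'
from h import *
plan(.5897,.3596,.036,52.1,n=3)
E
```

```text
time_s: 25.75
tool_pos: [0.5908, 0.353, 0.0641]
ee_rot: [180.0, 0.1, 51.5]
wrist_force: [-0.8, 0.2, -0.8]
opening: 0.0649
pos [0.5908 0.353  0.0641] yaw 51.47 rpy [1.7999e+02 7.0000e-02 5.1470e+01] q6 97.6 target q6~ 97.7
[H,[0.0015, -0.0017, 0.0094],[0.0, 0.0, -0.004]],
[H,[0.0015, -0.0017, 0.0094],[0.0, 0.0, -0.004]],
[H,[0.0015, -0.0017, 0.0094],[0.0, 0.0, -0.004]],
```

```bash
python3 -m pendant '[[0.065,[0.003,-0.0035,0.006],[0,0,-0.004]],[0.065,[0.001,-0.001,0.011],[0,0,-0.004]],[0.065,[0.0005,-0.0005,0.01],[0,0,-0.002]],[0.065,[0,0,0],[0,0,0]]]'
python3 - <<'E'
from h import *
plan(.5897,.3596,.036,52.1,n=1)
E
```

```text
time_s: 26.15
tool_pos: [0.5918, 0.3593, 0.0394]
ee_rot: [179.9, -0.2, 52.0]
wrist_force: [-1.0, -0.6, -0.3]
opening: 0.0651
pos [0.5918 0.3593 0.0394] yaw 52.01 rpy [ 1.7987e+02 -1.7000e-01  5.2010e+01] q6 97.8 target q6~ 97.7
[H,[-0.0011, -0.0019, 0.0034],[0.002, -0.003, -0.002]],
```

```bash
python3 -m pendant '[[0.065,[-0.001,-0.0015,0.003],[0,0,0]],[0.03,[0,0,0.001],[0,0,0]],[0.03,[0,0,0],[0,0,0]],[0.03,[0,0,0],[0,0,0]],[0.03,[0,0,0],[0,0,0]]]' 50
python3 - <<'E'
from h import *
st();c=snap("wrist","w18.png");circ(c,317,288,r=40);held(c,317,288)
E
```

```text
time_s: 26.65
tool_pos: [0.5906, 0.3606, 0.0373]
ee_rot: [179.8, -0.4, 52.1]
wrist_force: [-0.4, 0.6, -2.1]
opening: 0.0429
t 26.65 pos [0.5906 0.3606 0.0373] yaw 52.07 open 0.0429 F [-0.4  0.6 -2.1] q6 97.6
held pt [0.591 0.361 0.046] tool offs x,y 0.0006 0.0002
```

View pics/crop.png

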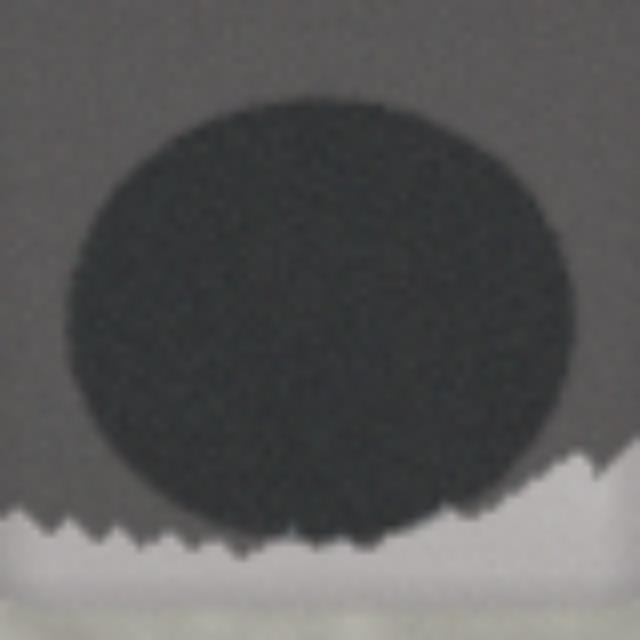

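```bash
python3 -m pendant '[[0.03,[0,0,-0.03],[0,0,0]],[0.03,[0,0,-0.045],[0,0,0]],[0.03,[0,0,-0.045],[0,0,0]],[0.03,[0,0,-0.03],[0,0,0]]]'
python3 - <<'E'
from h import *
st(); t=place(-.081,'f',.0004,-111.3,.19); print(t); plan(*t,-111.3,wmax=.147)
E
```

```text
time_s: 27.1
tool_pos: [0.5865, 0.3575, 0.1835]
ee_rot: [-179.9, 0.6, 52.0]
wrist_force: [0.5, 0.5, -1.9]
opening: 0.0434
t 27.1 pos [0.5865 0.3575 0.1835] yaw 51.99 open 0.0434 F [ 0.5  0.5 -1.9] q6 97.6
(np.float64(0.4996005963824233), np.float64(-0.28428657883255126), 0.19)
pos [0.5865 0.3575 0.1835] yaw 51.99 rpy [-179.91    0.59   51.99] q6 97.6 target q6~ -4.6
[H,[-0.028, 0.0163, -0.0001],[0.001, 0.0, 0.142]],
[H,[-0.0254, 0.0201, -0.0001],[0.001, 0.0, 0.142]],
[H,[-0.0222, 0.0235, -0.0001],[0.001, 0.0, 0.142]],
[H,[-0.0187, 0.0265, -0.0001],[0.001, 0.0, 0.142]],
[H,[-0.0147, 0.0288, -0.0001],[0.001, 0.0, 0.142]],
[H,[-0.0105, 0.0306, -0.0002],[0.001, 0.0, 0.142]],
[H,[-0.006, 0.0318, -0.0002],[0.001, 0.0, 0.142]],
[H,[-0.0014, 0.0324, -0.0002],[0.001, 0.0, 0.142]],
[H,[0.0032, 0.0322, -0.0002],[0.001, 0.0, 0.142]],
[H,[0.0077, 0.0315, -0.0003],[0.001, 0.0, 0.142]],
[H,[0.0121, 0.03, -0.0003],[0.001, 0.0, 0.142]],
[H,[0.0162, 0.028, -0.0003],[0.001, 0.0, 0.142]],
[H,[0.0201, 0.0254, -0.0003],[0.001, 0.0, 0.142]],
[H,[0.0235, 0.0223, -0.0003],[0.001, 0.0, 0.142]],
[H,[0.0264, 0.0188, -0.0003],[0.001, 0.0, 0.142]],
[H,[0.0288, 0.0148, -0.0003],[0.001, 0.0, 0.142]],
[H,[0.0306, 0.0106, -0.0003],[0.001, 0.0, 0.142]],
[H,[0.0318, 0.0061, -0.0003],[0.001, 0.0, 0.142]],
[H,[0.0323, 0.0015, -0.0003],[0.001, 0.0, 0.142]],
[H,[0.0322, -0.0031, -0.0003],[0.001, 0.0, 0.142]],
```

```bash
python3 -m pendant '[[0.03,[-0.028,0.016,-0.001],[0,0,0.142]],[0.03,[-0.025,0.02,-0.001],[0,0,0.142]],[0.03,[-0.022,0.0235,-0.001],[0,0,0.142]],[0.03,[-0.019,0.0265,-0.001],[0,0,0.142]],[0.03,[-0.015,0.029,-0.001],[0,0,0.142]],[0.03,[-0.0105,0.0306,-0.001],[0,0,0.142]],[0.03,[-0.006,0.032,-0.001],[0,0,0.142]],[0.03,[-0.0014,0.0324,-0.001],[0,0,0.142]]]'
python3 -m pendant '[[0.03,[0.003,0.032,-0.001],[0,0,0.142]],[0.03,[0.0077,0.0315,-0.001],[0,0,0.142]],[0.03,[0.012,0.03,-0.001],[0,0,0.142]],[0.03,[0.016,0.028,-0.001],[0,0,0.142]],[0.03,[0.02,0.025,-0.001],[0,0,0.142]],[0.03,[0.0235,0.022,-0.001],[0,0,0.142]],[0.03,[0.026,0.019,-0.001],[0,0,0.142]],[0.03,[0.029,0.015,-0.001],[0,0,0.142]]]'
python3 - <<'E'
from h import *
t=place(-.081,'f',.0004,-111.3,.18); plan(*t,-111.3,wmax=.147)
E
```

```text
time_s: 27.9
tool_pos: [0.5474, 0.0972, 0.1974]
ee_rot: [-180.0, -0.0, -15.3]
wrist_force: [-0.1, -0.3, -1.6]
opening: 0.0431
time_s: 28.7
tool_pos: [0.4934, -0.1667, 0.2057]
ee_rot: [-179.9, 0.1, -83.2]
wrist_force: [0.8, -0.3, -1.9]
opening: 0.043
pos [ 0.4934 -0.1667  0.2057] yaw -83.2 rpy [-1.7995e+02  6.0000e-02 -8.3200e+01] q6 8.3 target q6~ -8.8
[H,[0.0294, 0.002, 0.0064],[0.0, 0.0, 0.123]],
[H,[0.0294, -0.0017, 0.0064],[0.0, 0.0, 0.123]],
[H,[0.029, -0.0052, 0.0064],[0.0, 0.0, 0.123]],
[H,[0.0281, -0.0087, 0.0064],[0.0, 0.0, 0.123]],
```

```bash
python3 -m pendant '[[0.03,[0.0294,0.002,0.005],[0,0,0.123]],[0.03,[0.0294,-0.0017,0.005],[0,0,0.123]],[0.03,[0.029,-0.005,0.005],[0,0,0.123]],[0.03,[0.024,-0.008,0.005],[0,0,0.11]],[0.03,[0,0,0],[0,0,0]]]'
python3 - <<'E'
from h import *
t=place(-.081,'f',.0004,-111.3,.12); plan(*t,-111.3,n=2)
c=snap("wrist","w19.png")
print([proj(c,[*cab(x-.042,y),.016]).round(1).tolist() for x in (.1145,.2115) for y in (-.081,0)])
E
```

```text
time_s: 29.2
tool_pos: [0.4961, -0.2882, 0.1851]
ee_rot: [-180.0, 0.1, -112.3]
wrist_force: [-0.3, 1.0, -2.6]
opening: 0.0429
pos [ 0.4961 -0.2882  0.1851] yaw -112.29 rpy [-1.7996e+02  1.0000e-01 -1.1229e+02] q6 -7.7 target q6~ -7.2
[H,[-0.0024, -0.0009, 0.0326],[0.0, 0.001, -0.009]],
[H,[-0.0024, -0.0009, 0.0326],[0.0, 0.001, -0.009]],
[[356.9, 188.7], [355.1, 261.0], [260.1, 190.2], [265.5, 262.3]]
```

View pics/w19.png

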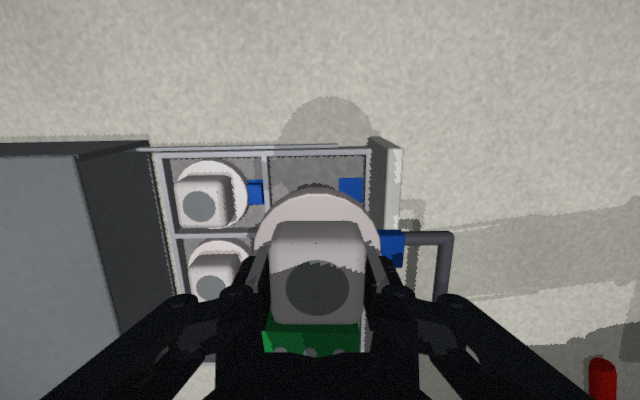

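```bash
python3 - <<'E'
from h import *
c=arm.capture("wrist")
print([proj(c,[*cab(0,y),.076]).round(1).tolist() for y in (-.049,-.02)],[proj(c,[*cab(.045+d,-.12),.093]).round(1).tolist() for d in (0,.012)])
cv2.imwrite("pics/crop2.png",cv2.resize(c["pixels"][130:300,140:460,::-1],None,fx=2.5,fy=2.5,interpolation=cv2.INTER_CUBIC))
for y in (-.081,0):
  for dx in (-.015,.015): print(y,dx)
E
```

```text
[[450.4, 241.8], [446.4, 272.0]] [[409.6, 162.8], [392.9, 163.1]]
-0.081 -0.015
-0.081 0.015
0 -0.015
0 0.015
```

View pics/crop2.png

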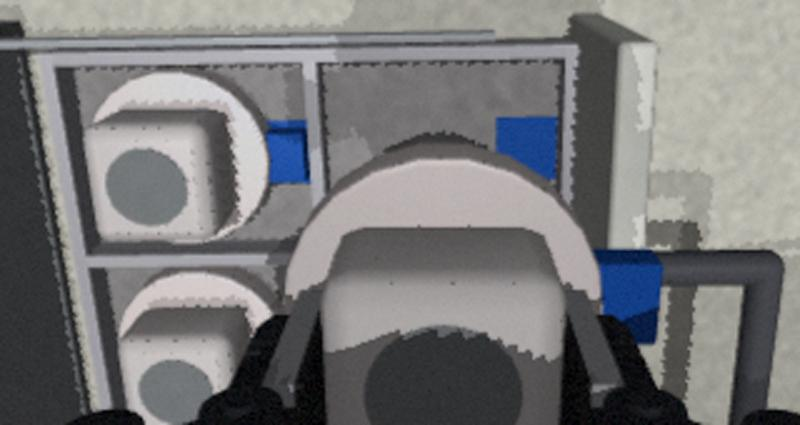

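```bash
python3 - <<'E'
from h import *
c=arm.capture("wrist")
a=np.radians(CY);u=np.array([np.cos(a),np.sin(a)]);v=np.array([-u[1],u[0]])
def loc(U,V,z):
    d=ray(c,U,V,z)[:2]-H0; print(np.round([d@u,d@v],4))
print("mark, expect .0725,-.081");loc(351,189.4,.016)
print("panel top outer edge expect .045");loc(402,150,.093)
print("divider top centre, expect .163 between pockets",);loc(140+310/2.5,130+80/2.5,.030)
print("back wall .2575+");loc(140+48/2.5,130+100/2.5,.030)
print("bar");loc(444,270,.076)
snap("scene","s5.png",(140,120,280,240),5)
E
```

```text
mark, expect .0725,-.081
[ 0.0782 -0.0782]
panel top outer edge expect .045
[ 0.0512 -0.1284]
divider top centre, expect .163 between pockets
[ 0.1613 -0.1094]
back wall .2575+
[ 0.2601 -0.1029]
bar
[ 0.0021 -0.0211]
```

View pics/s5.png

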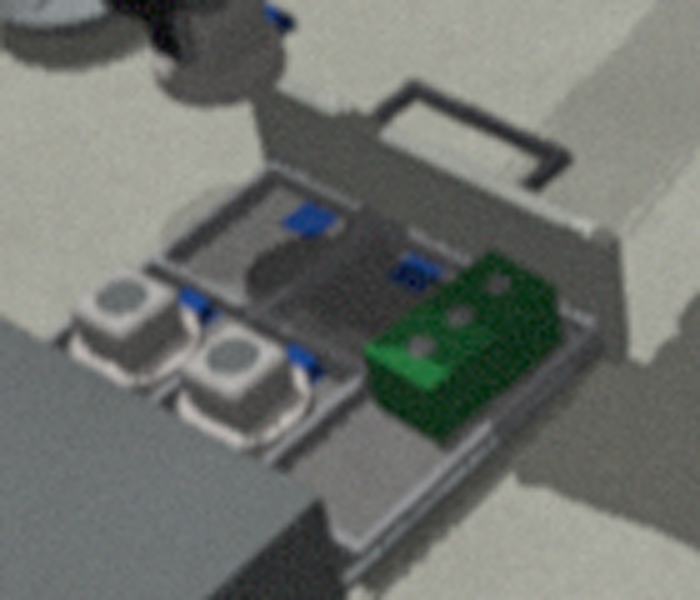

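```bash
python3 - <<'E'
from h import *
c=arm.capture("wrist"); s=arm.get_state()
Rt=Ro.from_euler('xyz',s["ee_rot"],degrees=True).as_matrix();pt=np.array(s["tool_pos"])
R=np.array(c["R"]);t=np.array(c["t"]); Rc=R@Rt; tc=R@pt+t   # tool->cam
a=np.radians(CY);u=np.array([np.cos(a),np.sin(a)]);v=np.array([-u[1],u[0]])
def blobs(fn,pos,rpy):
    im=cv2.imread("pics/"+fn); hsv=cv2.cvtColor(im,cv2.COLOR_BGR2HSV)
    m=cv2.inRange(hsv,(100,150,60),(130,255,255)); n,l,st_,ce=cv2.connectedComponentsWithStats(m)
    R0=Ro.from_euler('xyz',rpy,degrees=True).as_matrix(); cc=dict(intrinsics=c["intrinsics"],R=Rc@R0.T); cc["t"]=tc-cc["R"]@np.array(pos)
    for i in range(1,n):
        if st_[i,4]>60:
            x,y,w,h=st_[i,:4]; P=lambda U,V:ray(cc,U,V,.016)[:2]-H0
            d=P(*ce[i]); 
            print(fn,st_[i],np.round([d@u,d@v],4),"corners",[np.round([P(*q)@u,P(*q)@v],3).tolist() for q in [(x,y),(x+w,y+h)]])
blobs("w4.png",[.4128,-.1655,.2444],[-179.59,-.37,-111.34])
blobs("w8.png",[.5872,-.3279,.2001],[179.16,.06,-112.85])
blobs("w11.png",[.5855,-.3205,.1645],[178.84,-.1,-111.22])
blobs("w16.png",[.6155,-.2435,.1615],[180,.8,-21.2])
blobs("w19.png",[.4961,-.2882,.1851],[-179.96,.1,-112.29])
E
```

```text
w4.png [156  93  18  23 341] [ 0.161  -0.0804] corners [[0.168, -0.092], [0.152, -0.068]]
w4.png [241  92  12  24 246] [ 0.0695 -0.0811] corners [[0.075, -0.093], [0.063, -0.068]]
w4.png [166 164  17  20 277] [ 0.1607 -0.002 ] corners [[0.169, -0.013], [0.152, 0.011]]
w4.png [246 164  11  20 196] [ 0.0696 -0.0019] corners [[0.075, -0.013], [0.063, 0.011]]
w4.png [347 343  13   9  84] [-0.0602  0.2504] corners [[-0.051, 0.243], [-0.07, 0.259]]
w8.png [434 175  25  24 523] [ 0.0724 -0.0796] corners [[0.087, -0.093], [0.057, -0.066]]
w8.png [343 179  23  23 477] [ 0.1691 -0.08  ] corners [[0.182, -0.091], [0.157, -0.065]]
w8.png [376 232  27  36 654] [ 0.1283 -0.0126] corners [[0.145, -0.03], [0.113, 0.016]]
w8.png [429 246  22  21 416] [0.072  0.0015] corners [[0.085, -0.011], [0.057, 0.016]]
w11.png [438 181  28  27 638] [ 0.077 -0.08 ] corners [[0.092, -0.093], [0.061, -0.066]]
w11.png [345 182  18  26 390] [ 0.1693 -0.0803] corners [[0.178, -0.092], [0.16, -0.066]]
w11.png [429 259  26  23 506] [0.0768 0.0004] corners [[0.091, -0.012], [0.061, 0.015]]
w11.png [335 260  24  23 513] [0.1737 0.0008] corners [[0.186, -0.011], [0.161, 0.015]]
w16.png [386 220  28  16 329] [ 0.1687 -0.0805] corners [[0.178, -0.067], [0.161, -0.095]]
w16.png [302 223  27  13 310] [0.1683 0.0005] corners [[0.175, 0.013], [0.161, -0.013]]
w16.png [304 298  24  19 456] [0.0791 0.0003] corners [[0.09, 0.012], [0.066, -0.013]]
w19.png [339 178  24  25 442] [ 0.0775 -0.0829] corners [[0.09, -0.092], [0.066, -0.066]]
w19.png [247 180  17  25 362] [ 0.1747 -0.0799] corners [[0.182, -0.092], [0.167, -0.066]]
w19.png [378 230  27  37 734] [ 0.0333 -0.0184] corners [[0.049, -0.036], [0.018, 0.008]]
```

```bash
sed -i 's/^H0=.*/H0=np.array([.4264,-.1692]);CY=-21.3/' h.py
python3 - <<'E'
from h import *
t=place(-.081,'f',.0004,-111.3,.12); plan(*t,-111.3,n=2)
E
```

```text
pos [ 0.4971 -0.2851  0.1868] yaw -111.85 rpy [-1.7981e+02  1.4000e-01 -1.1185e+02] q6 -7.5 target q6~ -7.3
[H,[-0.0008, -0.0031, 0.0334],[-0.002, 0.001, -0.005]],
[H,[-0.0008, -0.0032, 0.0334],[-0.002, 0.001, -0.005]],
```

```bash
python3 -m pendant '[[0.03,[-0.001,-0.003,0.033],[-0.002,0,-0.005]],[0.03,[-0.001,-0.003,0.028],[-0.002,0,-0.005]],[0.03,[0,0,0.015],[0,0,0]],[0.03,[0,0,0],[0,0,0]]]'
python3 - <<'E'
from h import *
t=place(-.081,'f',.0004,-111.3,.078); plan(*t,-111.3,n=2)
E
```

```text
time_s: 29.85
tool_pos: [0.5061, -0.2822, 0.1118]
ee_rot: [-179.7, 0.2, -110.8]
wrist_force: [-0.4, -0.3, -2.0]
opening: 0.0432
pos [ 0.5061 -0.2822  0.1118] yaw -110.79 rpy [-179.67    0.18 -110.79] q6 -7.0 target q6~ -7.0
[H,[0.0022, 0.0005, 0.0169],[-0.003, 0.002, 0.004]],
[H,[0.0021, 0.0005, 0.0169],[-0.003, 0.002, 0.004]],
```

```bash
python3 -m pendant '[[0.03,[0.003,0.001,0.015],[-0.003,0,0.004]],[0.03,[0.0012,0.001,0.013],[-0.003,0,0.004]],[0.03,[0,0.001,0.004],[0,0,0]],[0.03,[0,0,0],[0,0,0]]]'
python3 - <<'E'
from h import *
t=place(-.081,'f',.0004,-111.3,.056); plan(*t,-111.3,n=2)
snap("wrist","w20.png")
E
```

```text
time_s: 30.25
tool_pos: [0.5043, -0.284, 0.0827]
ee_rot: [-179.7, 0.1, -111.0]
wrist_force: [-0.5, -0.4, -1.4]
opening: 0.0434
pos [ 0.5043 -0.284   0.0827] yaw -110.97 rpy [-1.7969e+02  1.4000e-01 -1.1097e+02] q6 -6.9 target q6~ -7.1
[H,[0.001, -0.0, 0.0133],[-0.003, 0.001, 0.003]],
[H,[0.001, -0.0001, 0.0133],[-0.003, 0.001, 0.003]],
```

View pics/w20.png

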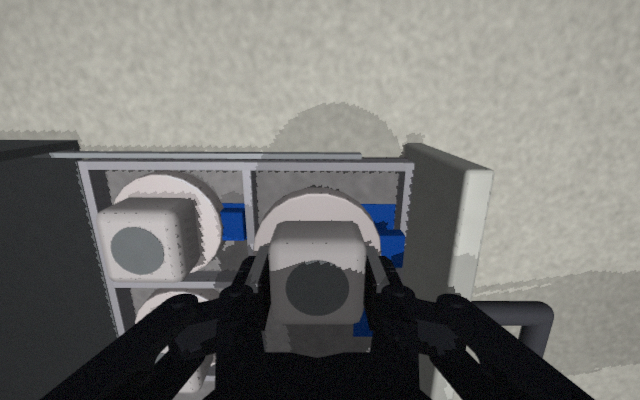

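```bash
python3 -m pendant '[[0.03,[0.001,-0.0005,0.012],[-0.002,0,0.003]],[0.03,[0.0005,0.001,0.008],[-0.003,0,0.003]],[0.03,[0,0.001,0.004],[-0.002,0,0]]]'
python3 - <<'E'
from h import *
t=place(-.081,'f',.0004,-111.3,.0533); plan(*t,-111.3,n=1);st()
E
```

```text
time_s: 30.6
tool_pos: [0.5043, -0.2855, 0.0596]
ee_rot: [-179.8, 0.1, -111.3]
wrist_force: [0.2, 0.6, -1.4]
opening: 0.0434
pos [ 0.5043 -0.2855  0.0596] yaw -111.3 rpy [-1.7981e+02  1.4000e-01 -1.1130e+02] q6 -7.1 target q6~ -7.0
[H,[0.0006, 0.0003, 0.0063],[-0.003, 0.003, 0.0]],
t 30.6 pos [ 0.5043 -0.2855  0.0596] yaw -111.3 open 0.0434 F [ 0.2  0.6 -1.4] q6 -7.1
```

```bash
python3 -m pendant '[[0.03,[0.0004,0.001,0.005],[-0.002,0,0]],[0.03,[0,0.0008,0.003],[-0.001,0,0]],[0.03,[0,0,0.001],[0,0,0]]]'
python3 - <<'E'
from h import *
t=place(-.081,'f',.0004,-111.3,.0533); plan(*t,-111.3,n=1);st()
E
```

```text
time_s: 30.9
tool_pos: [0.5047, -0.2861, 0.0531]
ee_rot: [-179.7, 0.1, -111.2]
wrist_force: [-1.6, 0.9, 3.7]
opening: 0.0432
pos [ 0.5047 -0.2861  0.0531] yaw -111.21 rpy [-1.7969e+02  8.0000e-02 -1.1121e+02] q6 -7.1 target q6~ -7.1
[H,[0.0002, 0.0009, -0.0002],[-0.005, 0.001, 0.002]],
t 30.9 pos [ 0.5047 -0.2861  0.0531] yaw -111.21 open 0.0432 F [-1.6  0.9  3.7] q6 -7.1
```

```bash
python3 -m pendant '[[0.058,[0,0,0],[0,0,0]],[0.058,[0,0,0],[0,0,0]],[0.058,[0,0,0],[0,0,0]],[0.058,[0,0,-0.03],[0,0,0]],[0.06,[0,0,-0.045],[0,0,0]],[0.06,[0,0,-0.045],[0,0,0]],[0.06,[0,0,-0.03],[0,0,0]],[0.06,[0,0,0],[0,0,0]]]'
cat >> h.py <<'E'
def marks(c):
    im=np.ascontiguousarray(c["pixels"][:,:,::-1]); hsv=cv2.cvtColor(im,cv2.COLOR_BGR2HSV)
    m=cv2.inRange(hsv,(100,150,60),(130,255,255)); n,l,s_,ce=cv2.connectedComponentsWithStats(m)
    a=np.radians(CY);u=np.array([np.cos(a),np.sin(a)]);v=np.array([-u[1],u[0]])
    for i in range(1,n):
        if s_[i,4]>60:
            x,y,w,h=s_[i,:4]; f=lambda U,V:(lambda d:np.round([d@u,d@v],4).tolist())(ray(c,U,V,.016)[:2]-H0)
            print("blue",s_[i].tolist(),f(*ce[i]),f(x,y),f(x+w,y+h))
def cabof(c,U,V,z):
    a=np.radians(CY);u=np.array([np.cos(a),np.sin(a)]);v=np.array([-u[1],u[0]]);d=ray(c,U,V,z)[:2]-H0;return np.round([d@u,d@v],4)
E
python3 - <<'E'
from h import *
st();c=snap("wrist","w21.png");marks(c)
E
```

```text
time_s: 31.7
tool_pos: [0.5022, -0.2863, 0.2069]
ee_rot: [-180.0, -0.0, -111.2]
wrist_force: [-0.1, 1.1, 0.1]
opening: 0.0597
t 31.7 pos [ 0.5022 -0.2863  0.2069] yaw -111.24 open 0.0597 F [-0.1  1.1  0.1] q6 -7.1
blue [260, 171, 17, 23, 331] [0.1649, -0.0796] [0.173, -0.0913] [0.156, -0.066]
blue [352, 171, 17, 23, 327] [0.0659, -0.0799] [0.0759, -0.0915] [0.0566, -0.0662]
blue [265, 241, 14, 22, 275] [0.1646, 0.0022] [0.1717, -0.0104] [0.1568, 0.0175]
blue [344, 241, 21, 20, 406] [0.0698, 0.0014] [0.082, -0.0106] [0.0569, 0.0148]
```

View pics/w21.png

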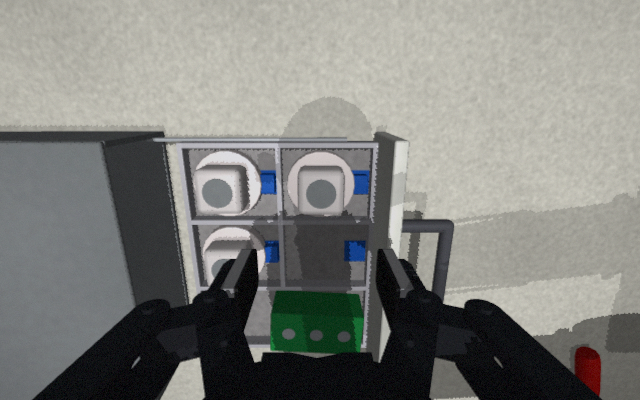

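```bash
cat >> h.py <<'E'
def recess(c,pts,z=.062):
    for (U,V) in pts:
        p=c["pixels"][V-22:V+22,U-22:U+22].astype(np.uint8); g=cv2.cvtColor(np.ascontiguousarray(p),cv2.COLOR_RGB2GRAY)
        cs=cv2.HoughCircles(cv2.resize(g,None,fx=4,fy=4,interpolation=cv2.INTER_CUBIC),cv2.HOUGH_GRADIENT,1.5,60,param1=80,param2=25,minRadius=35,maxRadius=90)
        if cs is None: print("none",U,V);continue
        x,y,r=cs[0,0]; x=x/4+U-22;y=y/4+V-22; print("recess",round(x,1),round(y,1),round(r/4,1),cabof(c,x,y,z))
E
python3 - <<'E'
from h import *
c=arm.capture("wrist");recess(c,[(321,190),(217,193),(219,266)]);marks(c)
print("bar",cabof(c,445,260,.076),"panel edge",cabof(c,405,150,.093))
cv2.imwrite("pics/crop2.png",cv2.resize(c["pixels"][130:300,150:470,::-1],None,fx=2.5,fy=2.5,interpolation=cv2.INTER_CUBIC))
E
```

```text
recess 320.6 194.1 14.2 [ 0.1083 -0.0797]
recess 213.9 195.2 16.1 [ 0.206  -0.0785]
recess 220.8 270.4 19.4 [ 0.207  -0.0006]
blue [258, 171, 17, 23, 339] [0.165, -0.0795] [0.1733, -0.0914] [0.1564, -0.0663]
blue [351, 171, 17, 23, 328] [0.0659, -0.08] [0.0758, -0.0915] [0.0566, -0.0664]
blue [263, 241, 15, 23, 291] [0.1648, 0.0021] [0.1721, -0.0111] [0.1563, 0.018]
blue [343, 241, 22, 21, 415] [0.0699, 0.001] [0.0819, -0.0111] [0.0558, 0.0154]
bar [-0.0079 -0.0198] panel edge [ 0.0436 -0.1244]
```

View pics/crop2.png

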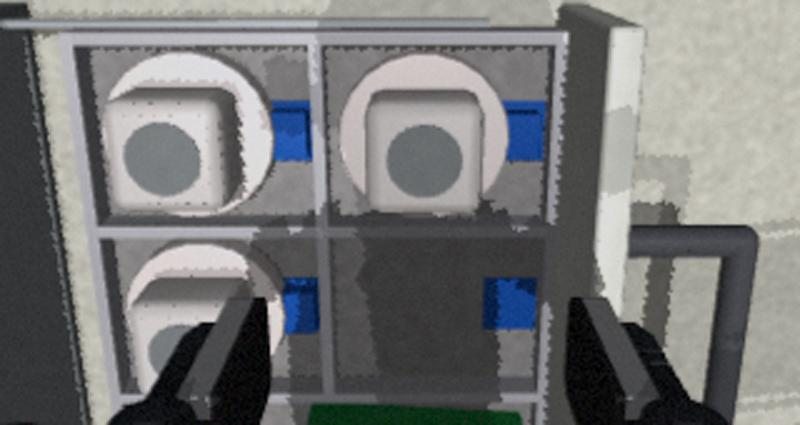

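```bash
sed -i 's/^H0=.*/H0=np.array([.4241,-.1683]);CY=-21.3/' h.py
python3 - <<'E'
from h import *
plan(.4525,.384,.19,-116,vmax=.046)
E
```

```text
pos [ 0.5006 -0.2852  0.2026] yaw -111.27 rpy [ 1.7965e+02  6.0000e-02 -1.1127e+02] q6 -7.1 target q6~ -81.8
[H,[-0.0404, 0.0192, 0.001],[0.0, 0.0, 0.006]],
[H,[-0.0403, 0.0194, 0.001],[0.0, 0.0, 0.006]],
[H,[-0.0402, 0.0196, 0.001],[0.0, 0.0, 0.006]],
[H,[-0.0401, 0.0198, 0.001],[0.0, 0.0, 0.006]],
[H,[-0.04, 0.0201, 0.001],[0.0, 0.0, 0.006]],
[H,[-0.0399, 0.0203, 0.0009],[0.0, 0.0, 0.006]],
[H,[-0.0398, 0.0205, 0.0009],[0.0, 0.0, 0.006]],
[H,[-0.0396, 0.0207, 0.0009],[0.0, 0.0, 0.006]],
[H,[-0.0395, 0.0209, 0.0009],[0.0, 0.0, 0.006]],
[H,[-0.0394, 0.0211, 0.0009],[0.0, 0.0, 0.006]],
[H,[-0.0393, 0.0214, 0.0009],[0.0, 0.0, 0.006]],
[H,[-0.0392, 0.0216, 0.0009],[0.0, 0.0, 0.006]],
[H,[-0.0391, 0.0218, 0.0009],[0.0, 0.0, 0.006]],
[H,[-0.0389, 0.022, 0.0009],[0.0, 0.0, 0.006]],
[H,[-0.0388, 0.0222, 0.0009],[0.0, 0.0, 0.006]],
```

```bash
python3 -m pendant '[[0.065,[-0.04,0.019,0],[0,0,0.006]],[0.065,[-0.04,0.0195,0],[0,0,0.006]],[0.065,[-0.04,0.0195,0],[0,0,0.006]],[0.065,[-0.04,0.02,0],[0,0,0.006]],[0.065,[-0.04,0.02,0],[0,0,0.006]],[0.065,[-0.04,0.02,0],[0,0,0.006]],[0.065,[-0.04,0.0205,0],[0,0,0.006]],[0.065,[-0.04,0.0207,0],[0,0,0.006]]]'
python3 - <<'E'
from h import *
plan(.4525,.384,.19,-116,vmax=.046)
E
```

```text
time_s: 32.6
tool_pos: [0.4681, 0.0788, 0.1892]
ee_rot: [178.3, -0.7, -114.8]
wrist_force: [1.3, 0.8, 0.3]
opening: 0.0649
pos [0.4681 0.0788 0.1892] yaw -114.78 rpy [ 178.25   -0.66 -114.78] q6 -52.3 target q6~ -84.2
[H,[-0.0387, 0.0203, 0.0001],[0.004, -0.002, 0.003]],
[H,[-0.0386, 0.0204, 0.0],[0.004, -0.002, 0.003]],
[H,[-0.0385, 0.0205, 0.0],[0.004, -0.002, 0.003]],
[H,[-0.0385, 0.0206, -0.0],[0.004, -0.002, 0.003]],
[H,[-0.0384, 0.0208, -0.0],[0.004, -0.002, 0.003]],
[H,[-0.0383, 0.0209, -0.0001],[0.004, -0.002, 0.003]],
[H,[-0.0383, 0.021, -0.0001],[0.004, -0.002, 0.003]],
```

```bash
python3 -m pendant '[[0.065,[-0.039,0.02,-0.001],[0.004,-0.002,0.003]],[0.065,[-0.0386,0.0204,-0.001],[0.004,-0.002,0.003]],[0.065,[-0.0385,0.0205,-0.001],[0.004,-0.002,0.003]],[0.065,[-0.0385,0.0206,-0.001],[0.004,-0.002,0.003]],[0.065,[-0.0384,0.0208,-0.001],[0.004,-0.002,0.003]],[0.065,[-0.038,0.021,-0.001],[0.004,-0.002,0.003]],[0.065,[-0.032,0.018,0],[0.004,-0.002,0.003]],[0.065,[0,0,0],[0,0,0]]]'
python3 - <<'E'
from h import *
plan(.4525,.384,.19,-116,vmax=.046)
c=snap("wrist","w22.png"); u,v=proj(c,[.4525,.384,.046]); print(u,v); circ(c,u,v,r=40)
E
```

```text
time_s: 33.4
tool_pos: [0.442, 0.3892, 0.1788]
ee_rot: [179.2, -1.3, -115.8]
wrist_force: [0.3, -0.2, 0.1]
opening: 0.065
pos [0.442  0.3892 0.1788] yaw -115.8 rpy [ 179.24   -1.3  -115.8 ] q6 -81.9 target q6~ -81.0
[H,[0.0004, -0.0115, -0.0113],[0.013, -0.023, 0.003]],
301.3542878351984 198.6799881487806
```

View pics/w22.png

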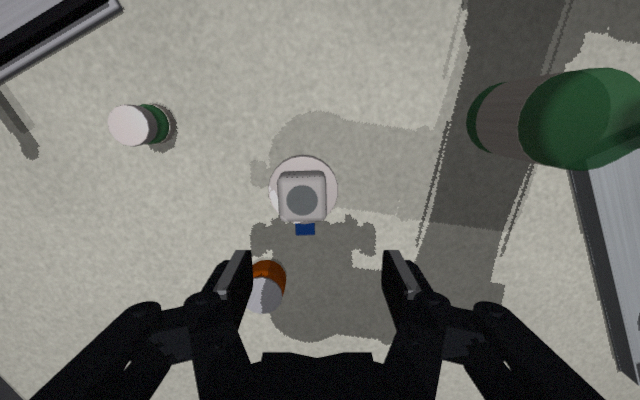

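View pics/crop.png

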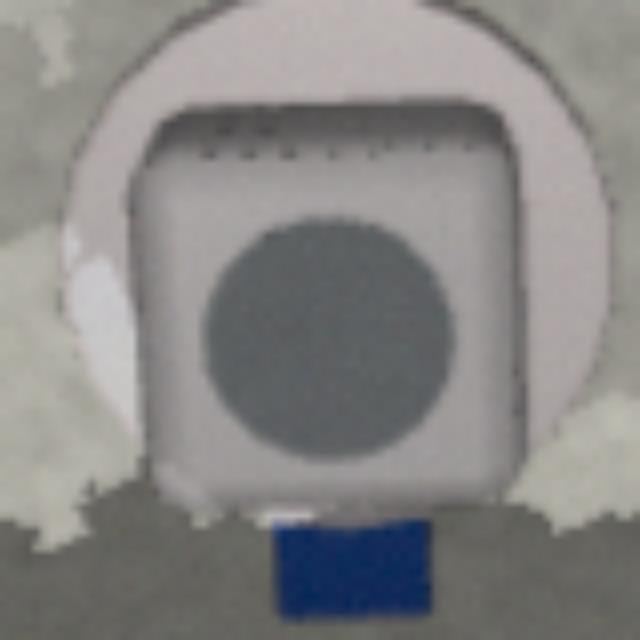

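```bash
python3 - <<'E'
from h import *
c=arm.capture("wrist"); A=ray(c,302.1,200.1,.046);B=ray(c,305.3,229.3,.01); y=np.degrees(np.arctan2(*(B-A)[1::-1]));print(A,B,y)
plan(A[0],A[1],.07,y-180,n=4)
E
```

```text
[0.45236584 0.38348577 0.046     ] [0.46911584 0.42188436 0.01      ] 66.43250145688744
pos [0.4425 0.3862 0.1794] yaw -115.91 rpy [ 179.24   -1.35 -115.91] q6 -81.8 target q6~ -78.6
[H,[-0.0011, -0.0029, 0.0273],[0.003, -0.006, -0.01]],
[H,[-0.0009, -0.0028, 0.0273],[0.003, -0.006, -0.01]],
[H,[-0.0007, -0.0027, 0.0273],[0.003, -0.006, -0.01]],
[H,[-0.0006, -0.0026, 0.0273],[0.003, -0.006, -0.01]],
```

```bash
python3 -m pendant '[[0.065,[-0.001,-0.003,0.027],[0.003,-0.006,-0.01]],[0.065,[-0.001,-0.003,0.027],[0.003,-0.006,-0.01]],[0.065,[-0.001,-0.0027,0.027],[0.003,-0.006,-0.01]],[0.065,[-0.0006,-0.0026,0.025],[0.003,-0.006,-0.01]],[0.065,[0,0,0],[0,0,0]]]'
python3 - <<'E'
from h import *
plan(.4524,.3835,.036,-113.6,n=3)
E
```

```text
time_s: 34.0
tool_pos: [0.4533, 0.3762, 0.0684]
ee_rot: [179.9, -0.1, -113.8]
wrist_force: [-0.6, -1.2, 0.2]
opening: 0.0649
pos [0.4533 0.3762 0.0684] yaw -113.85 rpy [ 1.7988e+02 -1.5000e-01 -1.1385e+02] q6 -78.6 target q6~ -79.0
[H,[-0.0021, 0.0012, 0.0108],[0.001, -0.001, -0.001]],
[H,[-0.0021, 0.0012, 0.0108],[0.001, -0.001, -0.001]],
[H,[-0.0021, 0.0013, 0.0108],[0.001, -0.001, -0.001]],
```

```bash
python3 -m pendant '[[0.065,[-0.004,0.002,0.007],[0,0,0]],[0.065,[-0.0015,0.001,0.012],[0,0,0]],[0.065,[-0.001,0.0005,0.011],[0,0,0]],[0.065,[0,0,0],[0,0,0]]]'
python3 - <<'E'
from h import *
plan(.4524,.3835,.036,-113.6,n=1)
E
```

```text
time_s: 34.4
tool_pos: [0.4542, 0.3834, 0.0392]
ee_rot: [180.0, 0.0, -114.0]
wrist_force: [-0.7, 0.3, -0.3]
opening: 0.0649
pos [0.4542 0.3834 0.0392] yaw -113.98 rpy [ 1.7997e+02  2.0000e-02 -1.1398e+02] q6 -79.2 target q6~ -78.9
[H,[0.0006, 0.0017, 0.0032],[0.001, 0.0, -0.007]],
```

```bash
python3 -m pendant '[[0.065,[0,0.0015,0.003],[0,0,-0.005]],[0.03,[0,0,0.001],[0,0,0]],[0.03,[0,0,0],[0,0,0]],[0.03,[0,0,0],[0,0,0]],[0.03,[0,0,0],[0,0,0]]]' 50
python3 - <<'E'
from h import *
st();c=snap("wrist","w23.png");circ(c,317,288,r=40);held(c,317,288)
E
```

```text
time_s: 34.9
tool_pos: [0.453, 0.3851, 0.0364]
ee_rot: [-180.0, 0.2, -113.6]
wrist_force: [-1.4, 0.4, -1.9]
opening: 0.0431
t 34.9 pos [0.453  0.3851 0.0364] yaw -113.62 open 0.0431 F [-1.4  0.4 -1.9] q6 -79.0
held pt [0.4529 0.3851 0.046 ] tool offs x,y -0.0 0.0001
```

View pics/crop.png

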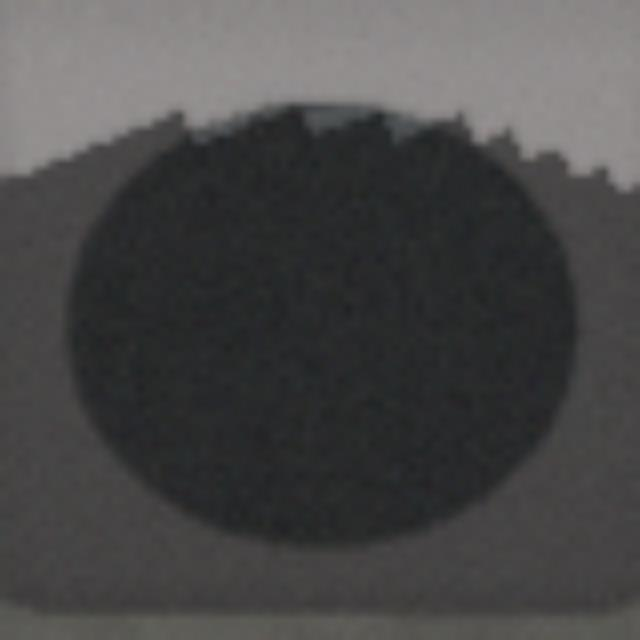

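```bash
python3 -m pendant '[[0.03,[0,0,-0.03],[0,0,0]],[0.03,[0,0,-0.045],[0,0,0]],[0.03,[0,0,-0.045],[0,0,0]],[0.03,[0,0,-0.03],[0,0,0]]]'
python3 - <<'E'
from h import *
st(); t=place(0,'f',0,-21.3,.19); print(t); plan(*t,-21.3,wmax=.147)
E
```

```text
time_s: 35.35
tool_pos: [0.4501, 0.3815, 0.1842]
ee_rot: [179.7, -0.7, -113.7]
wrist_force: [0.6, 1.0, -1.4]
opening: 0.0433
t 35.35 pos [0.4501 0.3815 0.1842] yaw -113.7 open 0.0433 F [ 0.6  1.  -1.4] q6 -79.0
(np.float64(0.5307786455585454), np.float64(-0.20989226588915602), 0.19)
pos [0.4501 0.3815 0.1842] yaw -113.7 rpy [ 179.72   -0.72 -113.7 ] q6 -79.0 target q6~ 75.2
[H,[0.0364, -0.0223, -0.0001],[0.001, 0.0, -0.115]],
[H,[0.0387, -0.0179, -0.0001],[0.001, 0.0, -0.115]],
[H,[0.0405, -0.0134, -0.0001],[0.001, 0.0, -0.115]],
[H,[0.0418, -0.0086, -0.0001],[0.001, 0.0, -0.115]],
[H,[0.0425, -0.0038, -0.0001],[0.001, 0.0, -0.115]],
[H,[0.0426, 0.0011, -0.0001],[0.001, 0.0, -0.115]],
[H,[0.0422, 0.006, -0.0001],[0.001, 0.0, -0.115]],
[H,[0.0412, 0.0108, -0.0001],[0.001, 0.0, -0.115]],
[H,[0.0397, 0.0155, -0.0002],[0.001, 0.0, -0.115]],
[H,[0.0377, 0.02, -0.0002],[0.001, 0.0, -0.115]],
[H,[0.0351, 0.0242, -0.0002],[0.001, 0.0, -0.115]],
[H,[0.0321, 0.028, -0.0003],[0.001, 0.0, -0.115]],
[H,[0.0287, 0.0315, -0.0003],[0.001, 0.0, -0.115]],
[H,[0.0249, 0.0346, -0.0004],[0.001, 0.0, -0.115]],
```

```bash
python3 -m pendant '[[0.03,[0.0364,-0.022,-0.001],[0,0,-0.115]],[0.03,[0.0387,-0.018,-0.001],[0,0,-0.115]],[0.03,[0.0405,-0.0134,-0.001],[0,0,-0.115]],[0.03,[0.042,-0.0086,-0.001],[0,0,-0.115]],[0.03,[0.0425,-0.004,-0.001],[0,0,-0.115]],[0.03,[0.0426,0.001,-0.001],[0,0,-0.115]],[0.03,[0.042,0.006,-0.001],[0,0,-0.115]],[0.03,[0.041,0.011,-0.001],[0,0,-0.115]]]'
python3 - <<'E'
from h import *
t=place(0,'f',0,-21.3,.17); plan(*t,-21.3,wmax=.147)
E
```

```text
time_s: 36.15
tool_pos: [0.5028, 0.0389, 0.1989]
ee_rot: [180.0, 0.1, -58.5]
wrist_force: [0.8, -0.3, -2.2]
opening: 0.0432
pos [0.5028 0.0389 0.1989] yaw -58.47 rpy [ 1.7998e+02  5.0000e-02 -5.8470e+01] q6 9.3 target q6~ 72.5
[H,[0.0378, 0.0177, 0.0048],[0.0, 0.0, -0.108]],
[H,[0.0357, 0.0217, 0.0048],[0.0, 0.0, -0.108]],
[H,[0.0331, 0.0254, 0.0048],[0.0, 0.0, -0.108]],
[H,[0.0302, 0.0288, 0.0048],[0.0, 0.0, -0.108]],
[H,[0.0269, 0.0319, 0.0048],[0.0, 0.0, -0.108]],
[H,[0.0233, 0.0346, 0.0048],[0.0, 0.0, -0.108]],
```

```bash
python3 -m pendant '[[0.03,[0.038,0.0177,0.003],[0,0,-0.108]],[0.03,[0.0357,0.0217,0.003],[0,0,-0.108]],[0.03,[0.033,0.0254,0.003],[0,0,-0.108]],[0.03,[0.03,0.029,0.003],[0,0,-0.108]],[0.03,[0.027,0.032,0.003],[0,0,-0.108]],[0.03,[0.019,0.027,0.003],[0,0,-0.1]],[0.03,[0,0,0],[0,0,0]]]'
python3 - <<'E'
from h import *
t=place(0,'f',0,-21.3,.12); plan(*t,-21.3,n=2)
c=snap("wrist","w24.png");marks(c)
E
```

```text
time_s: 36.85
tool_pos: [0.5312, -0.2157, 0.1794]
ee_rot: [-179.9, 0.1, -20.3]
wrist_force: [0.3, 0.1, -2.5]
opening: 0.0433
pos [ 0.5312 -0.2157  0.1794] yaw -20.32 rpy [-1.7995e+02  1.0000e-01 -2.0320e+01] q6 76.2 target q6~ 74.7
[H,[-0.0012, -0.0026, 0.0297],[0.0, 0.001, 0.009]],
[H,[-0.0012, -0.0026, 0.0297],[0.0, 0.001, 0.009]],
blue [298, 128, 28, 18, 430] [0.165, 0.0016] [0.1731, 0.0138] [0.1571, -0.0125]
blue [385, 128, 29, 19, 440] [0.1654, -0.0798] [0.1746, -0.0665] [0.1577, -0.0952]
blue [378, 229, 25, 14, 263] [0.0659, -0.0811] [0.0738, -0.068] [0.0586, -0.0952]
```

View pics/w24.png

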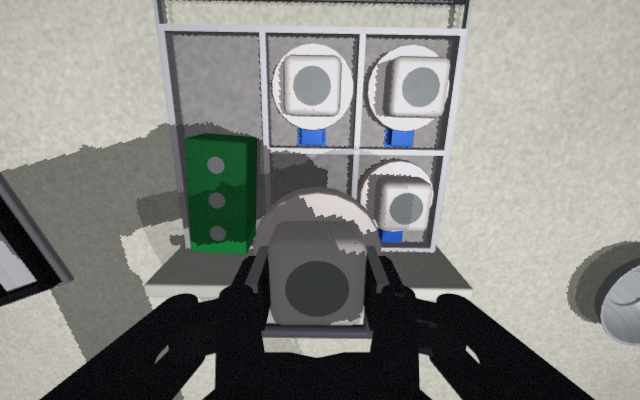

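```bash
python3 - <<'E'
from h import *
c=arm.capture("wrist")
print("div x",cabof(c,405,152,.03),"backwall",cabof(c,312,31,.03),"divs y",cabof(c,361,90,.03),cabof(c,264,90,.03),"right wall",cabof(c,460,90,.03),"front wall",cabof(c,420,250,.03))
recess(c,[(312,85),(420,87),(406,208)])
cv2.imwrite("pics/crop2.png",cv2.resize(c["pixels"][20:270,150:480,::-1],None,fx=2.4,fy=2.4,interpolation=cv2.INTER_CUBIC))
E
```

```text
div x [ 0.1541 -0.0819] backwall [0.2497 0.0028] divs y [ 0.2058 -0.0392] [0.2045 0.043 ] right wall [ 0.2072 -0.123 ] front wall [ 0.057 -0.107]
recess 313.4 84.2 19.0 [0.208  0.0007]
recess 418.8 84.3 22.3 [ 0.2091 -0.0777]
recess 407.1 206.8 16.8 [ 0.1128 -0.0792]
```

View pics/crop2.png

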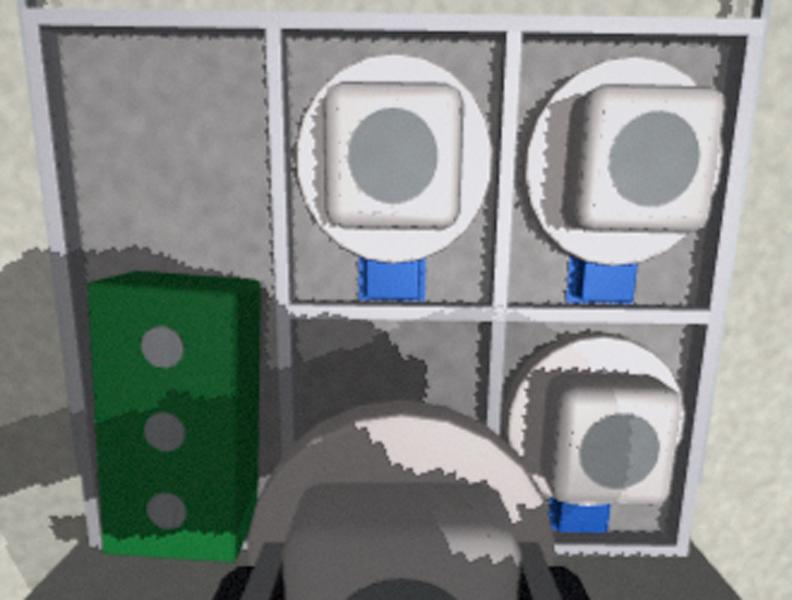

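```bash
sed -i 's/^H0=.*/H0=np.array([.4219,-.1673]);CY=-21.3/' h.py
python3 - <<'E'
from h import *
t=place(0,'f',0,-21.3,.12); plan(*t,-21.3,n=2)
E
```

```text
pos [ 0.5313 -0.213   0.18  ] yaw -20.41 rpy [-1.7989e+02  7.0000e-02 -2.0410e+01] q6 75.9 target q6~ 74.7
[H,[-0.0019, -0.0014, 0.03],[-0.001, 0.001, 0.008]],
[H,[-0.002, -0.0014, 0.03],[-0.001, 0.001, 0.008]],
```

```bash
python3 -m pendant '[[0.03,[-0.002,-0.0014,0.03],[0,0,0.008]],[0.03,[-0.002,-0.0014,0.03],[0,0,0.007]],[0.03,[0,0,0.015],[0,0,0]],[0.03,[0,0,0],[0,0,0]]]'
python3 - <<'E'
from h import *
t=place(0,'f',0,-21.3,.076); plan(*t,-21.3,n=2)
E
```

```text
time_s: 37.35
tool_pos: [0.5294, -0.2049, 0.1047]
ee_rot: [-179.8, -0.2, -21.3]
wrist_force: [0.1, -0.6, -1.9]
opening: 0.0432
pos [ 0.5294 -0.2049  0.1047] yaw -21.31 rpy [-1.7978e+02 -1.5000e-01 -2.1310e+01] q6 74.3 target q6~ 74.7
[H,[0.0003, 0.0021, 0.0144],[-0.002, -0.001, 0.0]],
[H,[0.0003, 0.002, 0.0144],[-0.002, -0.001, 0.0]],
```

```bash
python3 -m pendant '[[0.03,[0,0.003,0.014],[-0.002,0,0]],[0.03,[0,0.001,0.013],[-0.001,0,0]],[0.03,[-0.001,0,0.004],[0,0,0]],[0.03,[0,0,0],[0,0,0]]]'
python3 - <<'E'
from h import *
t=place(0,'f',0,-21.3,.0524); plan(*t,-21.3,n=2)
c=snap("wrist","w25.png");print(cabof(c,317,288,.046+.04))
E
```

```text
time_s: 37.75
tool_pos: [0.5291, -0.2059, 0.0762]
ee_rot: [-179.9, -0.4, -21.1]
wrist_force: [0.3, 0.4, -1.8]
opening: 0.0437
pos [ 0.5291 -0.2059  0.0762] yaw -21.15 rpy [-179.92   -0.43  -21.15] q6 74.3 target q6~ 74.4
[H,[0.0002, 0.0015, 0.0119],[-0.001, -0.004, 0.001]],
[H,[0.0002, 0.0015, 0.0119],[-0.001, -0.004, 0.001]],
[0.1147 0.0033]
```

View pics/w25.png

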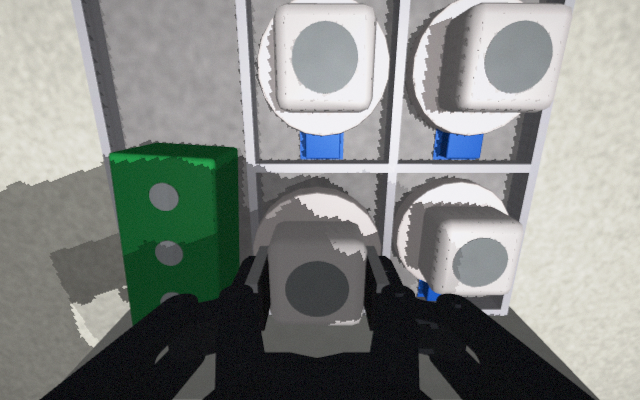

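```bash
python3 -m pendant '[[0.03,[0,0.003,0.01],[0,-0.004,0]],[0.03,[0,0.001,0.008],[0,-0.003,0]],[0.03,[-0.001,0,0.003],[0,0,0]]]'
python3 - <<'E'
from h import *
t=place(0,'f',0,-21.3,.0524); plan(*t,-21.3,n=1);st()
E
```

```text
time_s: 38.1
tool_pos: [0.5286, -0.2099, 0.056]
ee_rot: [-179.9, -0.3, -21.1]
wrist_force: [-0.5, 0.1, -1.8]
opening: 0.0435
pos [ 0.5286 -0.2099  0.056 ] yaw -21.12 rpy [-179.88   -0.27  -21.12] q6 74.8 target q6~ 74.6
[H,[-0.0004, -0.0009, 0.0036],[-0.002, -0.005, 0.003]],
t 38.1 pos [ 0.5286 -0.2099  0.056 ] yaw -21.12 open 0.0435 F [-0.5  0.1 -1.8] q6 74.8
```

```bash
python3 -m pendant '[[0.03,[-0.0004,-0.0006,0.003],[0,-0.003,0]],[0.03,[0,0,0.002],[0,0,0]],[0.03,[0,0,0.001],[0,0,0]]]'
python3 - <<'E'
from h import *
t=place(0,'f',0,-21.3,.0524); plan(*t,-21.3,n=1);st()
E
```

```text
time_s: 38.4
tool_pos: [0.5302, -0.21, 0.0521]
ee_rot: [-179.9, -0.3, -21.1]
wrist_force: [-0.5, 1.3, 4.9]
opening: 0.0432
pos [ 0.5302 -0.21    0.0521] yaw -21.07 rpy [-179.92   -0.33  -21.07] q6 74.8 target q6~ 74.5
[H,[-0.0019, -0.0004, -0.0003],[-0.001, -0.006, 0.004]],
t 38.4 pos [ 0.5302 -0.21    0.0521] yaw -21.07 open 0.0432 F [-0.5  1.3  4.9] q6 74.8
```

Seated. Release and lift.

```bash
python3 -m pendant '[[0.055,[0,0,0],[0,0,0]],[0.055,[0,0,0],[0,0,0]],[0.055,[0,0,0],[0,0,0]],[0.055,[0,0,-0.03],[0,0,0]],[0.06,[0,0,-0.045],[0,0,0]],[0.06,[0,0,-0.045],[0,0,0]],[0.06,[0,0,-0.03],[0,0,0]],[0.06,[0,0,0],[0,0,0]]]'
python3 - <<'E'
from h import *
st();c=snap("wrist","w26.png");marks(c)
snap("scene","s6.png");snap("scene","s7.png",(140,120,280,240),5)
E
```

```text
time_s: 39.2
tool_pos: [0.5286, -0.2102, 0.2065]
ee_rot: [180.0, -0.2, -21.1]
wrist_force: [0.2, -0.2, -0.8]
opening: 0.0598
t 39.2 pos [ 0.5286 -0.2102  0.2065] yaw -21.1 open 0.0598 F [ 0.2 -0.2 -0.8] q6 74.8
blue [383, 119, 26, 18, 382] [0.1701, -0.08] [0.1794, -0.0667] [0.1618, -0.0944]
blue [303, 120, 25, 17, 386] [0.1697, 0.0013] [0.178, 0.0134] [0.1614, -0.0119]
blue [304, 213, 23, 13, 250] [0.0715, 0.0011] [0.0791, 0.0132] [0.0638, -0.0123]
blue [377, 213, 24, 13, 234] [0.0712, -0.0805] [0.0795, -0.0671] [0.0642, -0.0948]
```

View pics/w26.png

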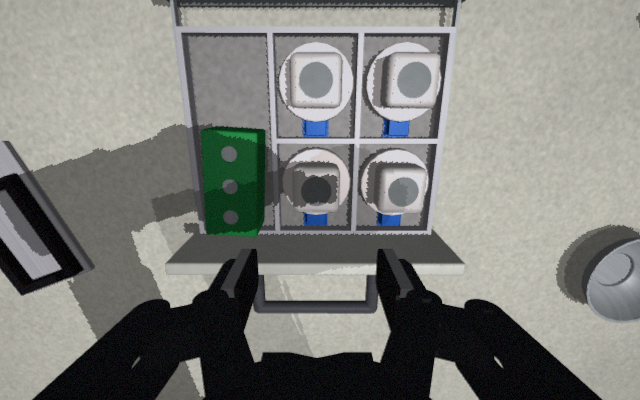

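View pics/s6.png

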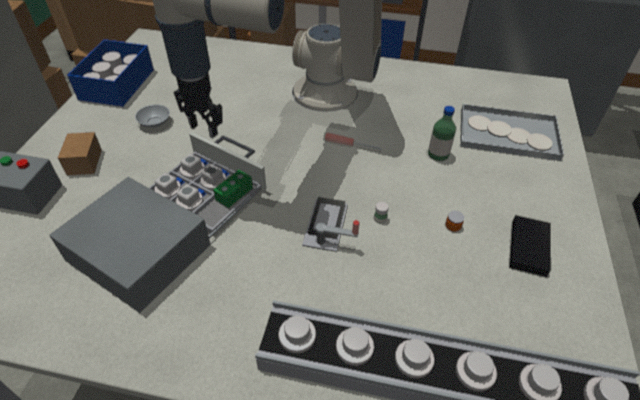

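View pics/s7.png

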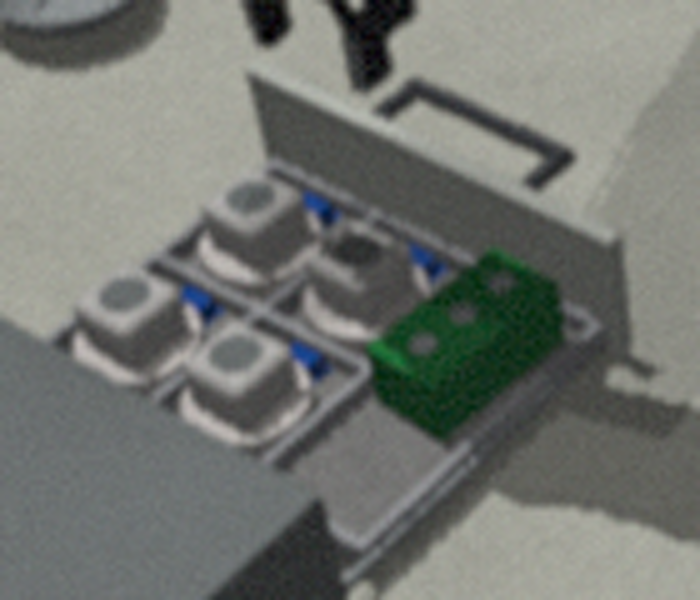

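```bash
python3 - <<'E'
from h import *
c=arm.capture("wrist"); cv2.imwrite("pics/crop2.png",cv2.resize(c["pixels"][115:245,180:290,::-1],None,fx=5,fy=5,interpolation=cv2.INTER_CUBIC))
P=[ray(c,*q,.061) for q in [(229,154),(230,187),(230.5,217)]]
print(np.round(P,4)); d=P[0]-P[2]; print(np.degrees(np.arctan2(d[1],d[0])))
E
```

```text
[[ 0.5868 -0.1502  0.061 ]
 [ 0.5597 -0.1379  0.061 ]
 [ 0.5335 -0.1256  0.061 ]]
-24.78982242715038
```

View pics/crop2.png

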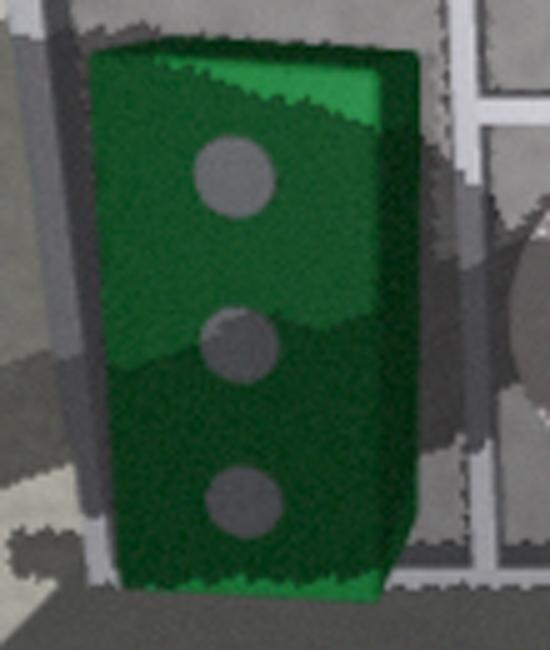

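```bash
python3 - <<'E'
from h import *
c=arm.capture("wrist")
P=[ray(c,*q,.061) for q in [(227,150.4),(228,184),(228.8,215.2)]]
print(np.round(P,4)); d=P[0]-P[2]; y=np.degrees(np.arctan2(d[1],d[0]));print(y, cabof(c,228,184,.061))
C=[ray(c,180+a/5,115+b/5,.061) for a,b in [(92,55),(380,70),(378,600),(118,588)]]; print(np.round(C,4),np.mean(C,0))
plan(P[1][0],P[1][1],.12,y)
E
```

```text
[[ 0.5897 -0.1502  0.061 ]
 [ 0.5624 -0.1377  0.061 ]
 [ 0.5353 -0.1252  0.061 ]]
-24.69857783993488 [0.1201 0.0786]
[[ 0.6168 -0.1368  0.061 ]
 [ 0.5971 -0.1811  0.061 ]
 [ 0.5082 -0.1399  0.061 ]
 [ 0.528  -0.0953  0.061 ]] [ 0.56251457 -0.13827733  0.061     ]
pos [ 0.5257 -0.2091  0.1998] yaw -21.13 rpy [179.94   0.53 -21.13] q6 74.8 target q6~ 63.3
[H,[0.0031, -0.0266, 0.0265],[0.0, 0.003, 0.021]],
[H,[0.0024, -0.0267, 0.0266],[0.0, 0.003, 0.021]],
[H,[0.0018, -0.0267, 0.0266],[0.0, 0.003, 0.021]],
```

```bash
python3 -m pendant '[[0.066,[0.003,-0.0266,0.026],[0,0.003,0.021]],[0.066,[0.0024,-0.0267,0.026],[0,0.003,0.021]],[0.066,[0.002,-0.0267,0.026],[0,0.003,0.021]],[0.066,[0,0,0],[0,0,0]]]'
python3 - <<'E'
from h import *
plan(.5625,-.138,.08,-24.7,n=2)
E
```

```text
time_s: 39.85
tool_pos: [0.5611, -0.1366, 0.1146]
ee_rot: [179.7, 0.3, -25.0]
wrist_force: [-0.2, -1.2, -1.0]
opening: 0.0657
pos [ 0.5611 -0.1366  0.1146] yaw -25.05 rpy [179.73   0.34 -25.05] q6 63.0 target q6~ 63.5
[H,[0.001, 0.0002, 0.0173],[0.002, 0.003, -0.003]],
[H,[0.001, 0.0003, 0.0173],[0.002, 0.003, -0.003]],
```

```bash
python3 -m pendant '[[0.066,[0.001,0.0003,0.02],[0.002,0.003,-0.003]],[0.066,[0.001,0.0003,0.02],[0,0,-0.002]],[0.066,[0,0,0.01],[0,0,0]],[0.066,[0,0,0.004],[0,0,0]],[0.066,[0,0,0],[0,0,0]]]'
python3 - <<'E'
from h import *
plan(.5625,-.138,.053,-24.7,n=1); snap("wrist","w27.png")
E
```

```text
time_s: 40.35
tool_pos: [0.5604, -0.1389, 0.056]
ee_rot: [179.6, 0.5, -24.6]
wrist_force: [0.5, -0.7, 0.1]
opening: 0.0662
pos [ 0.5604 -0.1389  0.056 ] yaw -24.61 rpy [179.6    0.51 -24.61] q6 63.6 target q6~ 63.4
[H,[0.0016, -0.0017, 0.003],[0.007, 0.009, 0.002]],
```

View pics/w27.png

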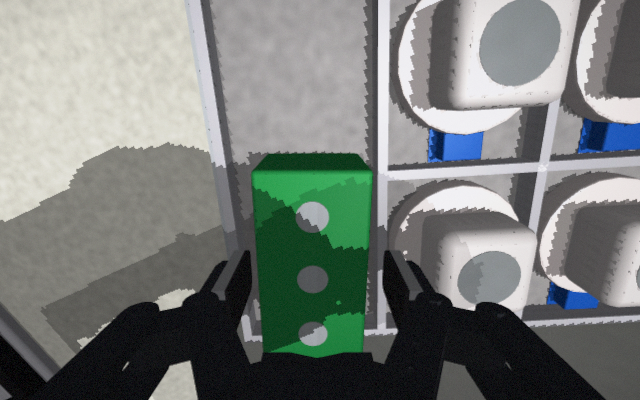

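```bash
python3 -m pendant '[[0.066,[0.0015,-0.0015,0.003],[0.005,0.006,0]],[0.04,[0,0,0],[0,0,0]],[0.04,[0,0,0],[0,0,0]],[0.04,[0,0,0],[0,0,0]],[0.04,[0,0,0],[0,0,0]]]' 60
python3 - <<'E'
from h import *
st(); c=snap("wrist","w28.png");circ(c,315,280,r=60)
E
```

```text
time_s: 40.9
tool_pos: [0.5639, -0.1383, 0.0556]
ee_rot: [-180.0, -0.1, -24.6]
wrist_force: [-0.2, -0.1, -2.6]
opening: 0.0488
t 40.9 pos [ 0.5639 -0.1383  0.0556] yaw -24.62 open 0.0488 F [-0.2 -0.1 -2.6] q6 63.7
```

View pics/crop.png

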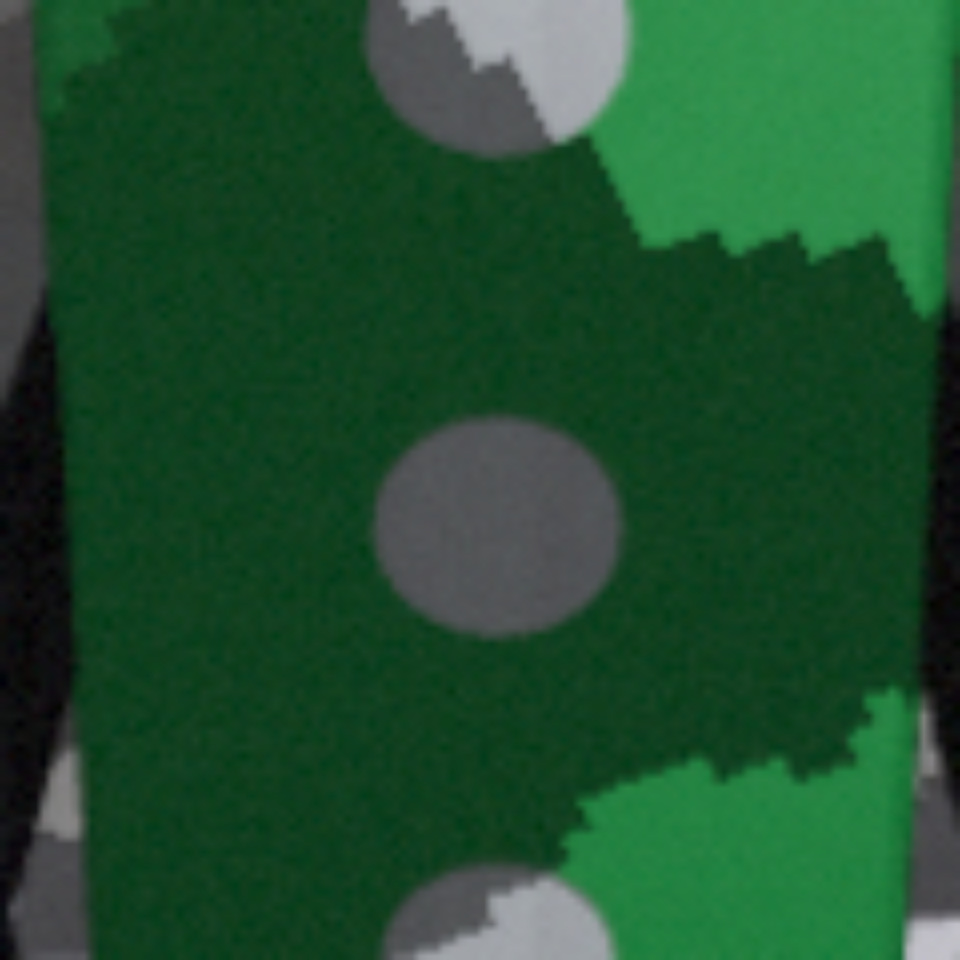

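```bash
python3 - <<'E'
from h import *
c=arm.capture("wrist");held(c,317.25,285.6,.061)
E
python3 -m pendant '[[0.04,[0,0,-0.02],[0,0,0]],[0.04,[0,0,-0.04],[0,0,0]],[0.04,[0,0,-0.045],[0,0,0]],[0.04,[0,0,-0.035],[0,0,0]]]'
python3 - <<'E'
from h import *
st(); snap("wrist","w29.png"); plan(.587,.131,.18,0)
E
```

```text
held pt [ 0.5631 -0.1377  0.061 ] tool offs x,y -0.0009 -0.0002
time_s: 41.4
tool_pos: [0.5589, -0.1377, 0.192]
ee_rot: [179.7, 0.9, -24.7]
wrist_force: [0.6, 0.5, -2.7]
opening: 0.0488
t 41.4 pos [ 0.5589 -0.1377  0.192 ] yaw -24.7 open 0.0488 F [ 0.6  0.5 -2.7] q6 63.7
pos [ 0.5616 -0.1387  0.1985] yaw -24.65 rpy [179.79   0.3  -24.65] q6 63.7 target q6~ 61.9
[H,[-0.0128, -0.0365, 0.0026],[0.0, 0.001, -0.061]],
[H,[-0.0105, -0.0373, 0.0026],[0.0, 0.001, -0.061]],
[H,[-0.0082, -0.0378, 0.0026],[0.0, 0.001, -0.061]],
[H,[-0.0059, -0.0383, 0.0026],[0.0, 0.001, -0.061]],
[H,[-0.0035, -0.0385, 0.0026],[0.0, 0.001, -0.061]],
[H,[-0.0011, -0.0387, 0.0026],[0.0, 0.001, -0.061]],
[H,[0.0013, -0.0387, 0.0026],[0.0, 0.001, -0.061]],
```

View pics/w29.png

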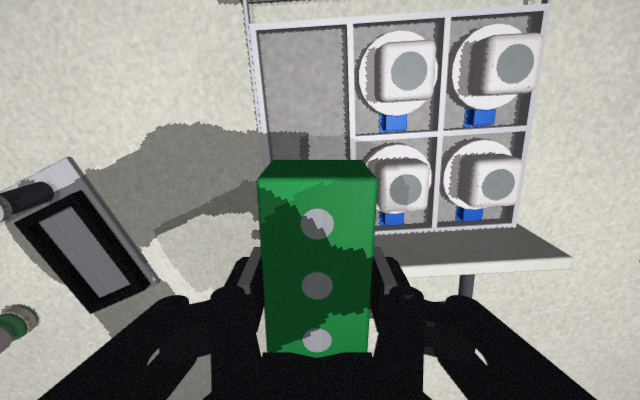

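```bash
python3 -m pendant '[[0.04,[-0.024,-0.03,-0.001],[0,0,-0.07]],[0.04,[-0.022,-0.033,-0.001],[0,0,-0.07]],[0.04,[-0.01,-0.037,-0.001],[0,0,-0.07]],[0.04,[-0.005,-0.037,-0.001],[0,0,-0.07]],[0.04,[0,-0.01,-0.001],[0,0,-0.07]],[0.04,[0,0,0],[0,0,-0.06]],[0.04,[0,0,0],[0,0,0]]]'
python3 - <<'E'
from h import *
st(); snap("wrist","w30.png"); plan(.587,.131,.18,0)
E
```

```text
time_s: 42.15
tool_pos: [0.5483, 0.0287, 0.2042]
ee_rot: [-180.0, 0.2, -0.3]
wrist_force: [-0.2, -0.2, -1.7]
opening: 0.0487
t 42.15 pos [0.5483 0.0287 0.2042] yaw -0.35 open 0.0487 F [-0.2 -0.2 -1.7] q6 70.4
pos [0.5483 0.0285 0.2041] yaw -0.46 rpy [-1.7998e+02  1.6000e-01 -4.6000e-01] q6 70.3 target q6~ 61.2
[H,[0.0127, -0.0343, 0.008],[0.0, 0.001, -0.003]],
[H,[0.0127, -0.0342, 0.008],[0.0, 0.001, -0.003]],
[H,[0.0128, -0.0342, 0.008],[0.0, 0.001, -0.003]],
```

View pics/w30.png

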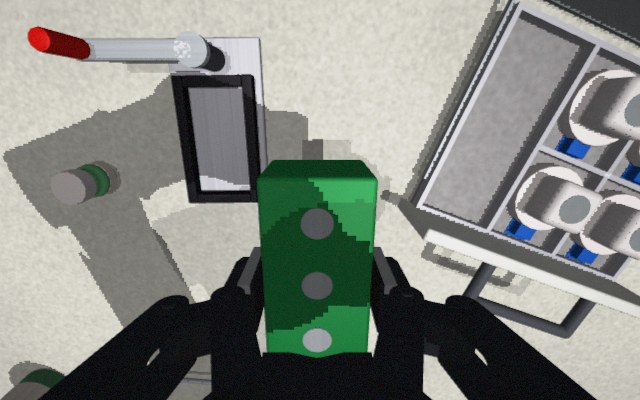

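```bash
python3 - <<'E'
from h import *
c=arm.capture("wrist"); cv2.imwrite("pics/crop2.png",cv2.resize(c["pixels"][20:215,20:280,::-1],None,fx=3,fy=3,interpolation=cv2.INTER_CUBIC))
E
```

```text
(no output)
```

View pics/crop2.png

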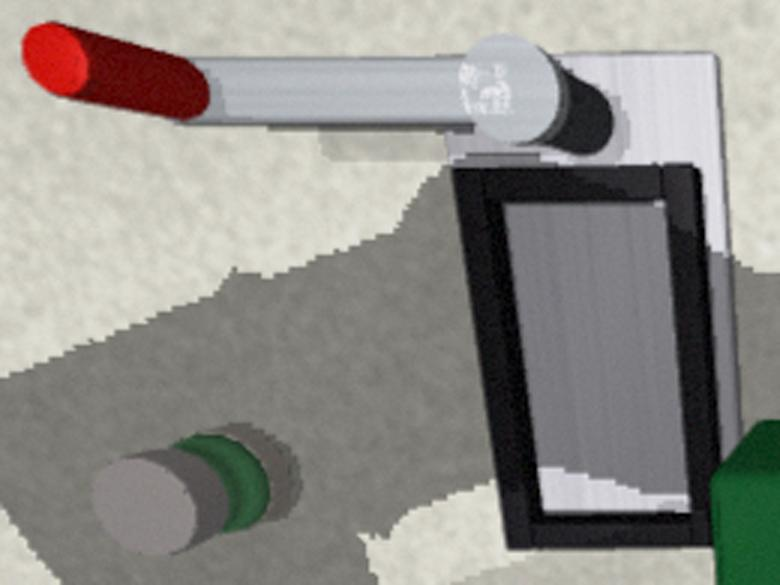

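```bash
python3 - <<'E'
from h import *
c=arm.capture("wrist"); f=lambda a,b,z:ray(c,20+a/3,20+b/3,z)[:2]
TL,TR,BL=f(455,168,.022),f(698,165,.022),f(508,550,.022)
print(TL.round(4),TR.round(4),BL.round(4),"c",(TR+BL)/2,np.linalg.norm(TL-TR),np.linalg.norm(TL-BL))
d=TL-BL;print("yaw",np.degrees(np.arctan2(d[1],d[0])));d=TL-TR;print("yaw",np.degrees(np.arctan2(-d[0],d[1])))
I=[f(505,203,.008),f(665,202,.008),f(690,512,.008),f(540,515,.008)];print("inner",np.round(I,4),np.mean(I,0))
d=I[1]-I[2];print("yaw right inner",np.degrees(np.arctan2(d[1],d[0])))
print("post",f(510,88,.068),"knobtop",f(57,60,.105))
a=arm.capture("scene");cv2.imwrite("pics/crop3.png",cv2.resize(a["pixels"][180:265,290:380,::-1],None,fx=8,fy=7))
b=arm.capture("side");cv2.imwrite("pics/crop4.png",cv2.resize(b["pixels"][180:260,240:360,::-1],None,fx=6,fy=7))
E
```

```text
[0.652  0.1637] [0.6522 0.0878] [0.5265 0.1641] c [0.58938512 0.12593164] 0.07593070477041151 0.12545524283391485
yaw -0.1960120811242803
yaw 0.1839466181051393
inner [[0.6423 0.155 ]
 [0.6422 0.1022]
 [0.5361 0.1019]
 [0.5354 0.1568]] [0.58899252 0.1289682 ]
yaw right inner 0.16859781640835161
post [0.66721241 0.1261357 ] knobtop [0.66782227 0.21145699]
```

```bash
python3 - <<'E'
from h import *
plan(.590,.127,.12,0,n=4)
E
```

```text
pos [0.5485 0.0275 0.2045] yaw -0.54 rpy [-1.7999e+02  1.3000e-01 -5.4000e-01] q6 70.3 target q6~ 61.6
[H,[0.0102, -0.025, 0.0211],[0.0, 0.001, -0.002]],
[H,[0.0102, -0.0249, 0.0211],[0.0, 0.001, -0.002]],
[H,[0.0103, -0.0249, 0.0211],[0.0, 0.001, -0.002]],
[H,[0.0103, -0.0249, 0.0211],[0.0, 0.001, -0.002]],
```

```bash
python3 -m pendant '[[0.04,[0.0102,-0.025,0.018],[0,0,-0.002]],[0.04,[0.0102,-0.025,0.02],[0,0,-0.002]],[0.04,[0.0103,-0.025,0.02],[0,0,-0.002]],[0.04,[0.0103,-0.025,0.02],[0,0,-0.002]],[0.04,[0,0,0],[0,0,0]]]'
python3 - <<'E'
from h import *
plan(.590,.127,.08,0,n=2);snap("wrist","w31.png")
E
```

```text
time_s: 42.9
tool_pos: [0.5931, 0.1273, 0.1253]
ee_rot: [-180.0, -0.1, -0.7]
wrist_force: [-0.9, 0.2, -2.5]
opening: 0.0488
pos [0.5931 0.1273 0.1253] yaw -0.65 rpy [-1.7997e+02 -1.1000e-01 -6.5000e-01] q6 62.5 target q6~ 63.1
[H,[-0.0016, 0.0002, 0.0226],[0.0, -0.001, -0.006]],
[H,[-0.0016, 0.0002, 0.0226],[0.0, -0.001, -0.006]],
```

View pics/w31.png

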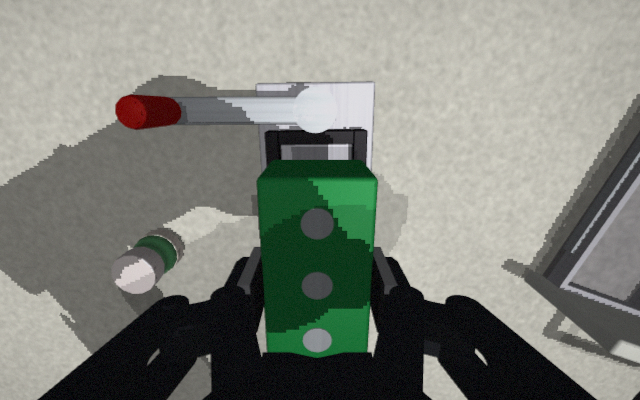

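```bash
python3 - <<'E'
from h import *
c=arm.capture("wrist"); cv2.imwrite("pics/crop2.png",cv2.resize(c["pixels"][75:200,240:400,::-1],None,fx=5,fy=5,interpolation=cv2.INTER_CUBIC))
E
```

```text
(no output)
```

View pics/crop2.png

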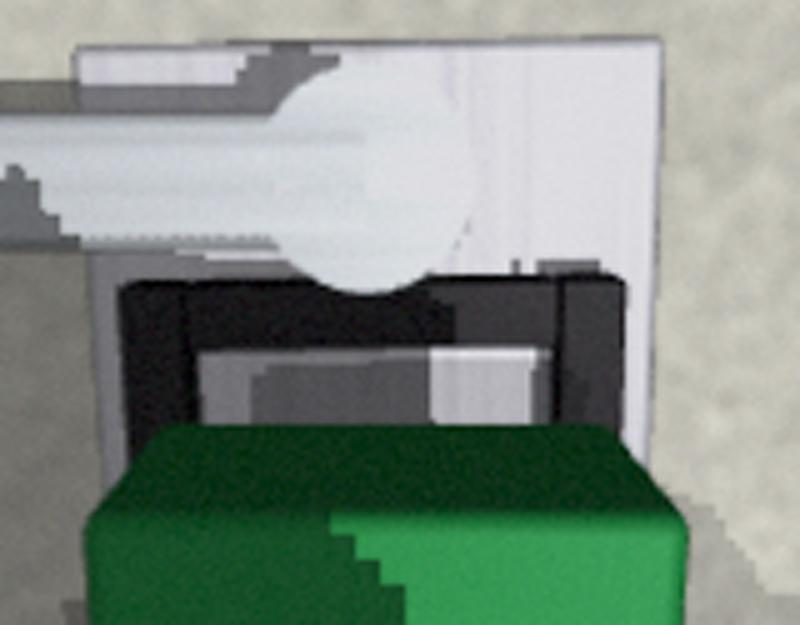

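```bash
python3 - <<'E'
from h import *
c=arm.capture("wrist"); f=lambda a,b,z:ray(c,240+a/5,75+b/5,z)[:2].round(4)
print("outer",f(120,285,.022),f(625,277,.022),"floor",f(197,352,.008),f(550,348,.008),"post",f(375,185,.067))
held(c,317.25,285.6,.061+.0697)
st()
plan(.590,.1275,.08,0,n=2)
E
```

```text
outer [0.6529 0.1647] [0.6532 0.0895] floor [0.6412 0.1554] [0.6412 0.0989] post [0.6675 0.1261]
held pt [0.5911 0.1256 0.1307] tool offs x,y -0.0029 -0.0005
t 43.05 pos [0.594  0.1251 0.1293] yaw -0.7 open 0.0493 F [-0.1  0.4 -1.9] q6 62.5
pos [0.594  0.1251 0.1293] yaw -0.7 rpy [-179.93   -0.41   -0.7 ] q6 62.5 target q6~ 62.9
[H,[-0.0022, -0.0011, 0.0246],[-0.001, -0.004, -0.006]],
[H,[-0.0021, -0.0012, 0.0246],[-0.001, -0.004, -0.006]],
```

```bash
python3 -m pendant '[[0.04,[-0.0015,-0.001,0.024],[0,-0.004,-0.006]],[0.04,[-0.001,-0.001,0.02],[0,-0.003,-0.005]],[0.04,[0,0,0],[0,0,0]]]'
python3 - <<'E'
from h import *
plan(.591,.1272,.065,0,n=1)
E
```

```text
time_s: 43.35
tool_pos: [0.5938, 0.1251, 0.0887]
ee_rot: [-179.8, -0.4, -0.3]
wrist_force: [-0.8, -1.2, -2.0]
opening: 0.0488
pos [0.5938 0.1251 0.0887] yaw -0.26 rpy [-179.8    -0.43   -0.26] q6 63.1 target q6~ 63.1
[H,[-0.003, -0.002, 0.0237],[-0.004, -0.008, -0.004]],
```

```bash
python3 -m pendant '[[0.04,[-0.003,-0.002,0.012],[-0.003,-0.008,-0.004]],[0.04,[-0.0015,-0.001,0.007],[0,-0.003,0]],[0.04,[0,0,0],[0,0,0]]]'
python3 - <<'E'
from h import *
plan(.591,.1272,.065,0,n=1)
c=snap("wrist","w32.png")
cv2.imwrite("pics/crop2.png",cv2.resize(c["pixels"][75:235,230:410,::-1],None,fx=4,fy=4,interpolation=cv2.INTER_CUBIC))
E
```

```text
time_s: 43.65
tool_pos: [0.5908, 0.1272, 0.0721]
ee_rot: [-179.9, -0.1, -0.1]
wrist_force: [0.3, -0.6, -3.2]
opening: 0.049
pos [0.5908 0.1272 0.0721] yaw -0.12 rpy [-1.7991e+02 -6.0000e-02 -1.2000e-01] q6 63.0 target q6~ 63.1
[H,[0.0002, 0.0001, 0.0071],[-0.002, -0.001, -0.002]],
```

View pics/crop2.png

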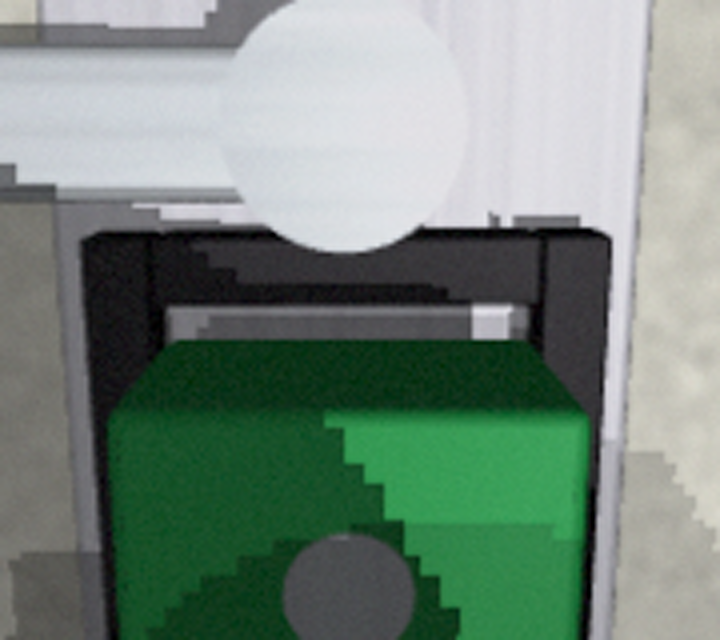

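```bash
python3 -m pendant '[[0.04,[0,-0.0005,0.009],[-0.001,0,0]],[0.04,[-0.0005,0,0.006],[0,-0.002,0]],[0.04,[0,0,0],[0,0,0]]]'
python3 - <<'E'
from h import *
plan(.591,.1276,.0476,0,n=1);st()
E
```

```text
time_s: 44.0
tool_pos: [0.5913, 0.1281, 0.0576]
ee_rot: [-179.9, -0.1, -0.1]
wrist_force: [0.1, -0.2, -1.4]
opening: 0.0485
pos [0.5913 0.1281 0.0576] yaw -0.11 rpy [-1.7992e+02 -1.0000e-01 -1.1000e-01] q6 62.9 target q6~ 63.1
[H,[-0.0003, 0.0006, 0.01],[-0.001, -0.002, -0.002]],
t 44.0 pos [0.5913 0.1281 0.0576] yaw -0.11 open 0.0485 F [ 0.1 -0.2 -1.4] q6 62.9
```

```bash
python3 -m pendant '[[0.04,[0,0.0005,0.005],[0,-0.001,0]],[0.04,[-0.0005,0,0.004],[0,0,0]],[0.04,[0,0,0.002],[0,0,0]]]'
python3 - <<'E'
from h import *
plan(.591,.1276,.0476,0,n=1);st()
E
```

```text
time_s: 44.3
tool_pos: [0.5913, 0.1278, 0.0475]
ee_rot: [-179.9, -0.1, -0.1]
wrist_force: [-9.2, 2.1, 19.8]
opening: 0.0493
pos [0.5913 0.1278 0.0475] yaw -0.07 rpy [-1.7992e+02 -1.2000e-01 -7.0000e-02] q6 63.0 target q6~ 63.0
[H,[-0.0003, 0.0002, -0.0001],[-0.001, -0.002, -0.001]],
t 44.3 pos [0.5913 0.1278 0.0475] yaw -0.07 open 0.0493 F [-9.2  2.1 19.8] q6 63.0
```

```bash
python3 -m pendant '[[0.04,[0,0,0],[0,0,0]],[0.068,[0,0,0],[0,0,0]],[0.068,[0,0,0],[0,0,0]],[0.068,[0,0,-0.02],[0,0,0]],[0.068,[0,0,-0.04],[0,0,0]],[0.068,[0,0,-0.045],[0,0,0]],[0.068,[0,0,-0.03],[0,0,0]],[0.068,[0,0,0],[0,0,0]]]'
python3 - <<'E'
from h import *
st();c=snap("wrist","w33.png");b=arm.capture("side");cv2.imwrite("pics/crop4.png",cv2.resize(b["pixels"][170:260,220:360,::-1],None,fx=5,fy=5,interpolation=cv2.INTER_CUBIC))
E
```

```text
time_s: 45.1
tool_pos: [0.592, 0.1271, 0.1882]
ee_rot: [180.0, -0.2, -0.0]
wrist_force: [0.0, 0.9, -0.6]
opening: 0.0677
t 45.1 pos [0.592  0.1271 0.1882] yaw -0.05 open 0.0677 F [ 0.   0.9 -0.6] q6 63.0
```

View pics/w33.png

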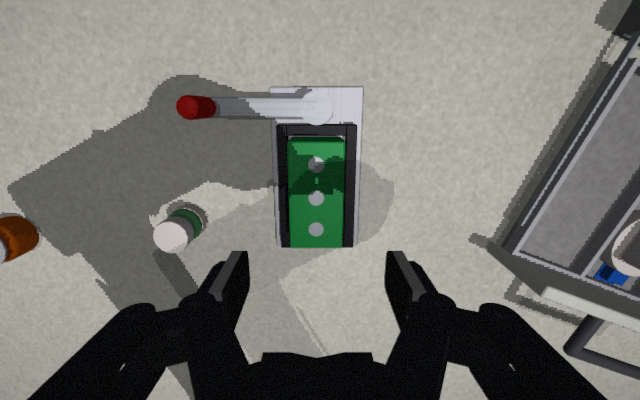

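View pics/crop4.png

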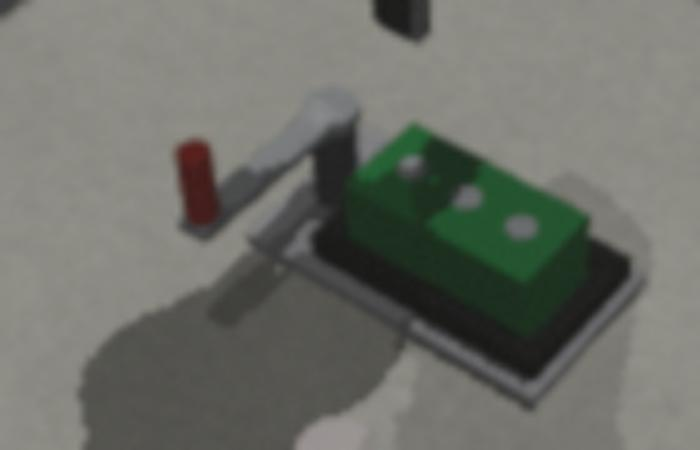

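```bash
python3 - <<'E'
from h import *
plan(.6675,.2118,.17,-90,wmax=.147)
E
```

```text
pos [0.59   0.1269 0.1839] yaw -0.07 rpy [ 1.7992e+02  1.4000e-01 -7.0000e-02] q6 63.0 target q6~ -32.4
[H,[0.007, -0.0077, 0.0012],[0.0, 0.0, 0.143]],
[H,[0.0059, -0.0087, 0.0012],[0.0, 0.0, 0.143]],
[H,[0.0046, -0.0094, 0.0012],[0.0, 0.0, 0.143]],
[H,[0.0032, -0.01, 0.0012],[0.0, 0.0, 0.143]],
[H,[0.0017, -0.0103, 0.0012],[0.0, 0.0, 0.143]],
[H,[0.0003, -0.0105, 0.0012],[0.0, 0.0, 0.143]],
[H,[-0.0012, -0.0104, 0.0013],[0.0, 0.0, 0.143]],
[H,[-0.0027, -0.0101, 0.0013],[0.0, 0.0, 0.143]],
[H,[-0.0041, -0.0096, 0.0013],[0.0, 0.0, 0.143]],
[H,[-0.0054, -0.0089, 0.0013],[0.0, 0.0, 0.143]],
[H,[-0.0066, -0.0081, 0.0013],[0.0, 0.0, 0.143]],
```

```bash
python3 -m pendant '[[0.05,[0.007,-0.0077,-0.001],[0,0,0.143]],[0.05,[0.006,-0.0087,-0.001],[0,0,0.143]],[0.05,[0.0046,-0.0094,-0.001],[0,0,0.143]],[0.05,[0.0032,-0.01,-0.001],[0,0,0.143]],[0.05,[0.0017,-0.0103,-0.001],[0,0,0.143]],[0.05,[0.0003,-0.0105,-0.001],[0,0,0.143]],[0.05,[-0.0012,-0.0104,-0.001],[0,0,0.143]],[0.05,[-0.0027,-0.01,-0.001],[0,0,0.143]]]'
python3 - <<'E'
from h import *
plan(.6675,.2118,.17,-90,wmax=.147)
E
```

```text
time_s: 46.0
tool_pos: [0.6439, 0.1872, 0.1767]
ee_rot: [178.5, 0.0, -68.3]
wrist_force: [-0.1, -0.0, 0.4]
opening: 0.0498
pos [0.6439 0.1872 0.1767] yaw -68.27 rpy [ 1.7852e+02  4.0000e-02 -6.8270e+01] q6 -7.6 target q6~ -30.8
[H,[-0.0047, -0.0104, 0.002],[0.009, -0.001, 0.126]],
[H,[-0.006, -0.0097, 0.0021],[0.009, -0.001, 0.126]],
[H,[-0.0071, -0.0089, 0.0021],[0.009, -0.001, 0.126]],
```

```bash
python3 -m pendant '[[0.045,[-0.0047,-0.0104,0],[0.009,0,0.126]],[0.045,[-0.006,-0.0097,0],[0.009,0,0.126]],[0.045,[-0.007,-0.009,0],[0.009,0,0.126]],[0.045,[0,0,0],[0,0,0]]]'
python3 - <<'E'
from h import *
c=snap("wrist","w34.png");plan(.6675,.2118,.13,-90,n=1);print(proj(c,[.6675,.2118,.105]))
E
```

```text
time_s: 46.4
tool_pos: [0.6667, 0.2124, 0.1665]
ee_rot: [179.5, -0.5, -91.0]
wrist_force: [0.5, 0.4, -0.6]
opening: 0.045
pos [0.6662 0.2119 0.1664] yaw -90.77 rpy [179.41  -0.54 -90.77] q6 -31.3 target q6~ -30.5
[H,[-0.0002, -0.0017, 0.0364],[0.01, -0.009, -0.014]],
[314.93468996 226.3386734 ]
```

View pics/w34.png

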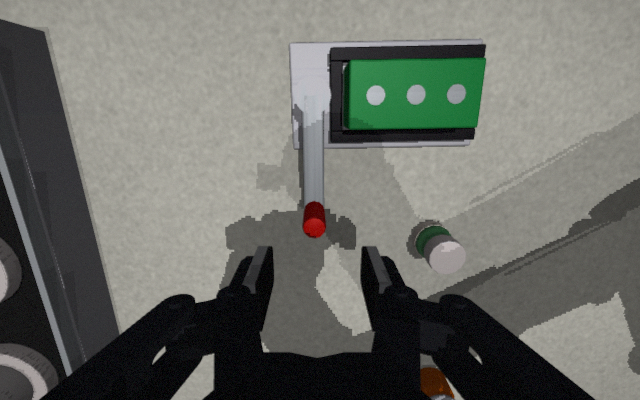

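```bash
python3 -m pendant '[[0.045,[0,-0.001,0.03],[0.006,-0.005,-0.008]],[0.045,[0,-0.001,0.025],[0.004,-0.004,-0.006]],[0.045,[0,0,0.015],[0,0,0]],[0.045,[0,0,0],[0,0,0]]]'
python3 - <<'E'
from h import *
plan(.6675,.2118,.088,-90,n=1)
E
```

```text
time_s: 46.85
tool_pos: [0.6658, 0.2093, 0.0919]
ee_rot: [179.8, -0.1, -89.2]
wrist_force: [-0.6, -0.1, -0.1]
opening: 0.045
pos [0.6658 0.2093 0.0919] yaw -89.16 rpy [ 1.7976e+02 -9.0000e-02 -8.9160e+01] q6 -29.4 target q6~ -30.4
[H,[-0.0024, -0.0018, 0.0038],[0.004, -0.002, 0.015]],
```

```bash
python3 -m pendant '[[0.045,[-0.002,-0.0015,0.002],[0,0,0.01]],[0.01,[0,0,0],[0,0,0]],[0.01,[0,0,0],[0,0,0]],[0.01,[0,0,0],[0,0,0]]]' 25
python3 - <<'E'
from h import *
st()
E
```

```text
time_s: 47.25
tool_pos: [0.6678, 0.211, 0.0917]
ee_rot: [179.9, -0.1, -89.6]
wrist_force: [0.6, -0.8, -5.3]
opening: 0.0147
t 47.25 pos [0.6678 0.211  0.0917] yaw -89.56 open 0.0147 F [ 0.6 -0.8 -5.3] q6 -29.8
```

```bash
python3 -m pendant '[[0.01,[0.0005,0.007,0],[0,0,-0.08]],[0.01,[0.0005,0.0095,0],[0,0,-0.112]],[0.01,[0.0006,0.01,0],[0,0,-0.118]],[0.01,[0.0006,0.01,0],[0,0,-0.118]],[0.01,[0.0006,0.01,0],[0,0,-0.118]]]'
python3 - <<'E'
from h import *
st(); p=np.array(arm.get_state()["tool_pos"])[:2]-[.6677,.1268]; print(np.hypot(*p),np.degrees(np.arctan2(p[1],p[0])))
E
```

```text
time_s: 47.75
tool_pos: [0.6237, 0.1985, 0.0916]
ee_rot: [-180.0, 0.1, -57.1]
wrist_force: [1.9, -1.0, -3.4]
opening: 0.0149
t 47.75 pos [0.6237 0.1985 0.0916] yaw -57.13 open 0.0149 F [ 1.9 -1.  -3.4] q6 1.6
0.08413830249687185 121.54667987445991
```

```bash
python3 -m pendant '[[0.01,[0.0006,0.01,0],[0,0,-0.118]],[0.01,[0.0006,0.01,0],[0,0,-0.118]],[0.01,[0.0006,0.01,0],[0,0,-0.118]],[0.01,[0.0006,0.01,0],[0,0,-0.118]],[0.01,[0.0006,0.01,0],[0,0,-0.118]],[0.01,[0.0006,0.01,0],[0,0,-0.118]]]'
python3 - <<'E'
from h import *
st(); p=np.array(arm.get_state()["tool_pos"])[:2]-[.6677,.1268]; print(np.hypot(*p),np.degrees(np.arctan2(p[1],p[0])))
E
```

```text
time_s: 48.35
tool_pos: [0.5874, 0.1504, 0.0916]
ee_rot: [-179.8, -0.0, -14.7]
wrist_force: [2.7, 0.0, -5.5]
opening: 0.015
t 48.35 pos [0.5874 0.1504 0.0916] yaw -14.72 open 0.015 F [ 2.7  0.  -5.5] q6 46.3
0.08366451729693561 163.5948494985611
```

```bash
python3 -m pendant '[[0.01,[0.0005,0.01,0],[0,0,-0.118]],[0.01,[0.0004,0.008,0],[0,0,-0.08]],[0.01,[0.0002,0.006,0],[0,0,-0.04]],[0.01,[0,0.005,0],[0,0,0]]]'
python3 - <<'E'
from h import *
st(); p=np.array(arm.get_state()["tool_pos"])[:2]-[.6677,.1268]; print(np.hypot(*p),np.degrees(np.arctan2(p[1],p[0])))
E
```

```text
time_s: 48.75
tool_pos: [0.5843, 0.1267, 0.0916]
ee_rot: [-179.1, -0.2, -0.3]
wrist_force: [-4.1, 27.3, -1.4]
opening: 0.0149
t 48.75 pos [0.5843 0.1267 0.0916] yaw -0.27 open 0.0149 F [-4.1 27.3 -1.4] q6 63.3
0.08343223407197906 -179.94548189465334
```

```bash
python3 -m pendant '[[0.01,[0,0.002,0],[0,0,0]],[0.035,[0,0.001,0],[0,0,0]],[0.04,[0,0,0],[0,0,0]],[0.04,[0,0,-0.02],[0,0,0]],[0.04,[0,0,-0.04],[0,0,0]],[0.04,[0,0,-0.045],[0,0,0]],[0.04,[0,0,0],[0,0,0]]]'
python3 - <<'E'
from h import *
st();c=snap("wrist","w35.png");b=arm.capture("side");cv2.imwrite("pics/crop4.png",cv2.resize(b["pixels"][170:260,220:360,::-1],None,fx=5,fy=5,interpolation=cv2.INTER_CUBIC))
E
```

```text
time_s: 49.45
tool_pos: [0.5841, 0.1226, 0.2025]
ee_rot: [-179.0, -0.4, -0.2]
wrist_force: [0.6, 0.4, 0.0]
opening: 0.0403
t 49.45 pos [0.5841 0.1226 0.2025] yaw -0.18 open 0.0403 F [0.6 0.4 0. ] q6 63.6
```

View pics/w35.png

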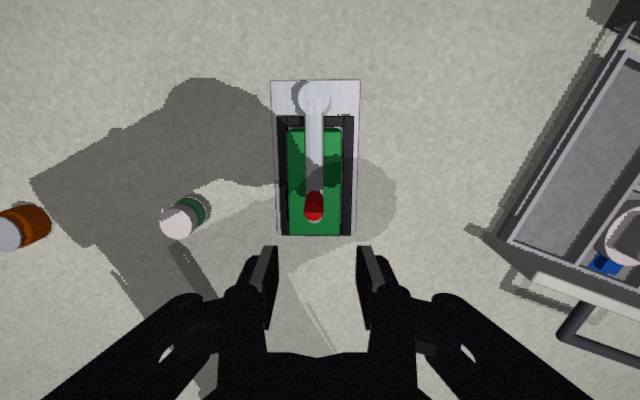

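View pics/crop4.png

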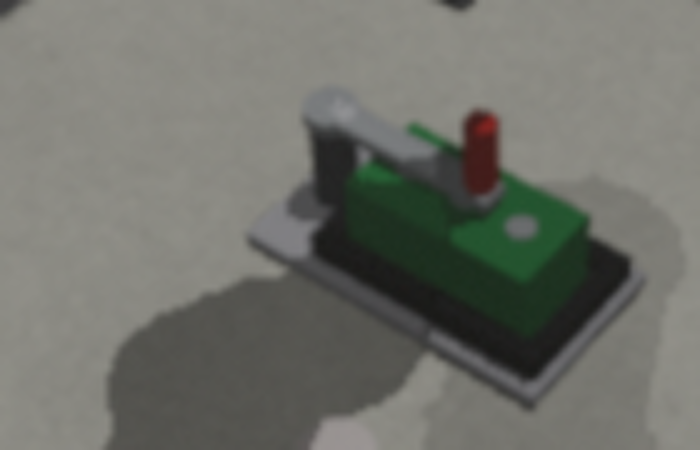

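```bash
python3 - <<'E'
from h import *
plan(.422,-.1675,.2,-111.3,wmax=.147)
E
```

```text
pos [0.5814 0.1226 0.1966] yaw -0.22 rpy [-1.7905e+02  1.2000e-01 -2.2000e-01] q6 63.6 target q6~ -14.0
[H,[-0.0113, 0.0208, -0.0006],[-0.001, 0.001, 0.138]],
[H,[-0.0083, 0.0221, -0.0006],[-0.001, 0.001, 0.138]],
[H,[-0.0052, 0.0231, -0.0006],[-0.001, 0.001, 0.138]],
[H,[-0.002, 0.0236, -0.0005],[-0.001, 0.001, 0.138]],
[H,[0.0013, 0.0236, -0.0005],[-0.001, 0.001, 0.138]],
[H,[0.0046, 0.0232, -0.0005],[-0.001, 0.001, 0.138]],
[H,[0.0077, 0.0223, -0.0005],[-0.001, 0.001, 0.138]],
[H,[0.0107, 0.0211, -0.0005],[-0.001, 0.001, 0.138]],
[H,[0.0135, 0.0194, -0.0004],[-0.001, 0.001, 0.138]],
[H,[0.0161, 0.0173, -0.0004],[-0.001, 0.001, 0.138]],
[H,[0.0183, 0.0149, -0.0004],[-0.001, 0.001, 0.138]],
[H,[0.0202, 0.0123, -0.0003],[-0.001, 0.001, 0.138]],
[H,[0.0217, 0.0094, -0.0003],[-0.001, 0.001, 0.138]],
[H,[0.0228, 0.0063, -0.0003],[-0.001, 0.001, 0.138]],
```

```bash
python3 -m pendant '[[0.04,[-0.0113,0.021,-0.001],[0,0,0.138]],[0.04,[-0.008,0.022,-0.001],[0,0,0.138]],[0.04,[-0.005,0.023,-0.001],[0,0,0.138]],[0.04,[-0.002,0.0236,-0.001],[0,0,0.138]],[0.04,[0.0013,0.0236,-0.001],[0,0,0.138]],[0.04,[0.0046,0.023,-0.001],[0,0,0.138]],[0.04,[0.0077,0.022,-0.001],[0,0,0.138]],[0.04,[0.0107,0.021,-0.001],[0,0,0.138]]]'
python3 - <<'E'
from h import *
plan(.422,-.1675,.2,-111.3,wmax=.147)
E
```

```text
time_s: 50.35
tool_pos: [0.4807, -0.0476, 0.1923]
ee_rot: [179.2, 1.1, -65.8]
wrist_force: [0.4, -0.6, -0.0]
opening: 0.0404
pos [ 0.4807 -0.0476  0.1923] yaw -65.84 rpy [179.22   1.08 -65.84] q6 12.1 target q6~ -17.3
[H,[0.0142, 0.0171, -0.0013],[0.003, 0.002, 0.132]],
[H,[0.0163, 0.0151, -0.0013],[0.003, 0.002, 0.132]],
[H,[0.0182, 0.0128, -0.0014],[0.003, 0.002, 0.132]],
[H,[0.0197, 0.0103, -0.0014],[0.003, 0.002, 0.132]],
[H,[0.0209, 0.0076, -0.0013],[0.003, 0.002, 0.132]],
[H,[0.0217, 0.0048, -0.0013],[0.003, 0.002, 0.132]],
```

```bash
python3 -m pendant '[[0.04,[0.014,0.017,-0.002],[0,0,0.132]],[0.04,[0.016,0.015,-0.002],[0,0,0.132]],[0.04,[0.018,0.013,-0.002],[0,0,0.132]],[0.04,[0.02,0.01,-0.002],[0,0,0.132]],[0.04,[0.021,0.0076,-0.002],[0,0,0.132]],[0.04,[0.02,0.005,-0.002],[0,0,0.125]],[0.04,[0,0,0],[0,0,0]]]'
python3 - <<'E'
from h import *
plan(.422,-.1675,.2,-111.3,n=1)
c=snap("wrist","w36.png")
E
```

```text
time_s: 51.05
tool_pos: [0.411, -0.1714, 0.1971]
ee_rot: [177.8, -0.2, -113.1]
wrist_force: [0.4, 0.2, -0.5]
opening: 0.0402
pos [ 0.411  -0.1714  0.1971] yaw -113.12 rpy [ 177.84   -0.23 -113.12] q6 -20.2 target q6~ -19.3
[H,[-0.0079, -0.0084, -0.0033],[0.038, -0.003, -0.032]],
```

View pics/w36.png

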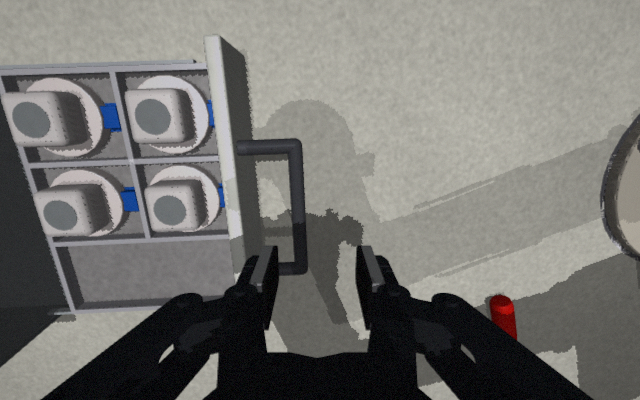

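```bash
python3 - <<'E'
from h import *
c=arm.capture("wrist"); A=ray(c,296,148,.078);B=ray(c,299.5,266,.078);print(A,B,(A+B)/2)
P=(A+B)/2; plan(P[0],P[1],.11,-111.3,n=3)
E
```

```text
[ 0.40517975 -0.21599568  0.078     ] [ 0.44519203 -0.11854239  0.078     ] [ 0.42518589 -0.16726904  0.078     ]
pos [ 0.4119 -0.1702  0.1969] yaw -112.81 rpy [ 177.84   -0.19 -112.81] q6 -20.0 target q6~ -19.5
[H,[-0.0027, -0.0048, 0.0288],[0.013, -0.001, -0.009]],
[H,[-0.0026, -0.0045, 0.0289],[0.013, -0.001, -0.009]],
[H,[-0.0026, -0.0041, 0.0289],[0.013, -0.001, -0.009]],
```

```bash
python3 -m pendant '[[0.04,[-0.0027,-0.0045,0.028],[0.013,0,-0.009]],[0.04,[-0.0026,-0.0045,0.028],[0.013,0,-0.009]],[0.04,[-0.0026,-0.004,0.028],[0.011,0,-0.009]],[0.04,[0,0,0],[0,0,0]]]'
python3 - <<'E'
from h import *
plan(.4245,-.1675,.074,-111.3,n=2)
c=snap("wrist","w37.png")
E
```

```text
time_s: 51.55
tool_pos: [0.4266, -0.165, 0.1092]
ee_rot: [-179.9, -0.1, -110.6]
wrist_force: [-0.7, -0.7, -0.3]
opening: 0.0402
pos [ 0.4266 -0.165   0.1092] yaw -110.63 rpy [-1.7995e+02 -1.4000e-01 -1.1063e+02] q6 -19.4 target q6~ -19.7
[H,[0.0015, 0.0005, 0.0176],[0.0, -0.001, 0.006]],
[H,[0.0015, 0.0005, 0.0176],[0.0, -0.001, 0.006]],
```

View pics/w37.png

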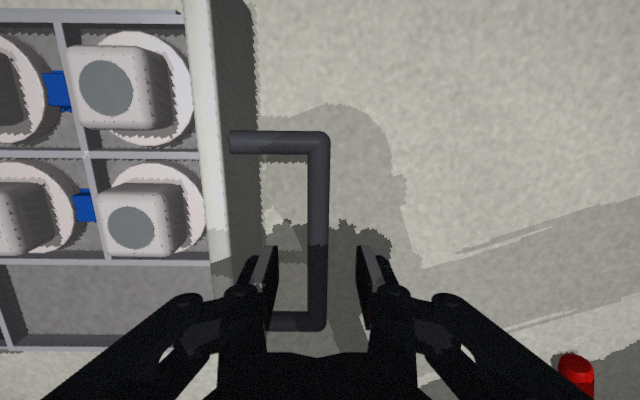

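```bash
python3 -m pendant '[[0.04,[0.001,0,0.018],[0,0,0.004]],[0.04,[0.001,0,0.016],[0,0,0.004]],[0.04,[0,0,0.004],[0,0,0]],[0.04,[0,0,0],[0,0,0]],[0.005,[0,0,0],[0,0,0]],[0.005,[0,0,0],[0,0,0]],[0.005,[0,0,0],[0,0,0]]]' 50
python3 - <<'E'
from h import *
st()
E
```

```text
time_s: 52.3
tool_pos: [0.4326, -0.1672, 0.0803]
ee_rot: [-179.2, -0.1, -110.7]
wrist_force: [0.8, -2.0, -7.0]
opening: 0.0099
t 52.3 pos [ 0.4326 -0.1672  0.0803] yaw -110.68 open 0.0099 F [ 0.8 -2.  -7. ] q6 -19.5
```

```bash
python3 -m pendant '[[0.005,[0,-0.006,0],[0,0,0]],[0.005,[0,-0.01,0],[0,0,0.003]],[0.005,[0,-0.013,0],[0,0,0.003]],[0.005,[0,-0.015,0],[0,0,0.003]],[0.005,[0,-0.015,0],[0,0,0]],[0.005,[0,-0.015,0],[0,0,0]],[0.005,[0,-0.015,0],[0,0,0]],[0.005,[0,-0.015,0],[0,0,0]]]'
python3 - <<'E'
from h import *
st(); p=np.array(arm.get_state()["tool_pos"])-[.6308,-.25,.0722]; a=np.radians(-21.3); print(p@[np.cos(a),np.sin(a),0],p@[-np.sin(a),np.cos(a),0])
E
```

```text
time_s: 53.1
tool_pos: [0.5332, -0.2062, 0.0803]
ee_rot: [-179.6, -0.1, -111.2]
wrist_force: [-2.3, 1.9, 0.1]
opening: 0.0099
t 53.1 pos [ 0.5332 -0.2062  0.0803] yaw -111.2 open 0.0099 F [-2.3  1.9  0.1] q6 -16.0
-0.10687079880577693 0.005326235139200569
```

```bash
python3 -m pendant '[[0.005,[0,-0.015,0],[0,0,0]],[0.005,[0,-0.015,0],[0,0,0]],[0.005,[0,-0.015,0],[0,0,0]],[0.005,[0,-0.015,0],[0,0,0]],[0.005,[0,-0.012,0],[0,0,0]],[0.005,[0,-0.008,0],[0,0,0]]]'
python3 - <<'E'
from h import *
st(); p=np.array(arm.get_state()["tool_pos"])-[.6308,-.25,.0722]; a=np.radians(-21.3); print(p@[np.cos(a),np.sin(a),0],p@[-np.sin(a),np.cos(a),0])
E
```

```text
time_s: 53.7
tool_pos: [0.6161, -0.2384, 0.0803]
ee_rot: [-179.5, -0.1, -111.2]
wrist_force: [-1.3, 2.1, 0.4]
opening: 0.0099
t 53.7 pos [ 0.6161 -0.2384  0.0803] yaw -111.16 open 0.0099 F [-1.3  2.1  0.4] q6 -13.7
-0.017961880129639236 0.005501057339724783
```

```bash
python3 -m pendant '[[0.005,[0,-0.006,0],[0,0,0]],[0.005,[0,-0.005,0],[0,0,0]],[0.005,[0,-0.004,0],[0,0,0]],[0.005,[0,-0.004,0],[0,0,0]]]'
python3 - <<'E'
from h import *
st(); p=np.array(arm.get_state()["tool_pos"])-[.6308,-.25,.0722]; a=np.radians(-21.3); print(p@[np.cos(a),np.sin(a),0],p@[-np.sin(a),np.cos(a),0])
E
```

```text
time_s: 54.1
tool_pos: [0.633, -0.245, 0.0802]
ee_rot: [-179.9, -0.1, -111.2]
wrist_force: [-18.0, 11.5, 13.4]
opening: 0.0103
t 54.1 pos [ 0.633  -0.245   0.0802] yaw -111.16 open 0.0103 F [-18.   11.5  13.4] q6 -13.3
0.0002539124946526711 0.0055138093921033695
```

```bash
python3 -m pendant '[[0.005,[0,-0.003,0],[0,0,0]],[0.005,[0,-0.001,0],[0,0,0]],[0.03,[0,0,0],[0,0,0]],[0.03,[0,0,0],[0,0,0]],[0.03,[0,0,0],[0,0,0]]]'
python3 - <<'E'
from h import *
st();snap("wrist","w38.png")
E
```

```text
time_s: 54.6
tool_pos: [0.6341, -0.2457, 0.0813]
ee_rot: [179.8, -0.2, -111.1]
wrist_force: [0.4, 0.5, -1.2]
opening: 0.03
t 54.6 pos [ 0.6341 -0.2457  0.0813] yaw -111.14 open 0.03 F [ 0.4  0.5 -1.2] q6 -13.2
```

View pics/w38.png

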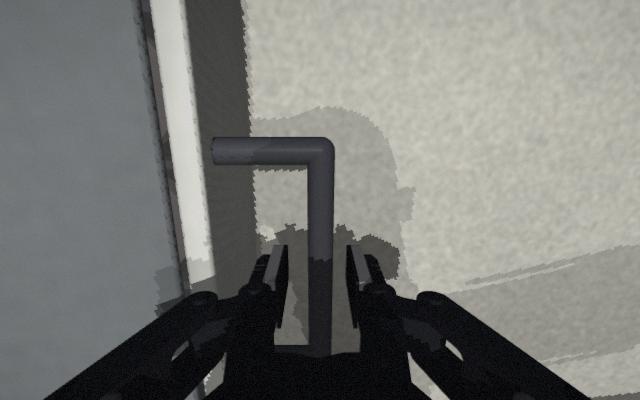

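```bash
python3 -m pendant '[[0.03,[0,0,-0.02],[0,0,0]],[0.03,[0,0,-0.04],[0,0,0]],[0.04,[0,0,-0.045],[0,0,0]],[0.04,[0,0,-0.045],[0,0,0]],[0.04,[0,0,0],[0,0,0]]]'
python3 - <<'E'
from h import *
st();c=snap("wrist","w39.png");
A=ray(c,*proj(c,[.6,-.25,.08]),.08)
a=snap("scene","s8.png");cv2.imwrite("pics/crop3.png",cv2.resize(a["pixels"][150:310,40:240,::-1],None,fx=4,fy=4,interpolation=cv2.INTER_CUBIC))
snap("side","d8.png")
E
```

```text
time_s: 55.15
tool_pos: [0.6345, -0.2465, 0.2356]
ee_rot: [179.7, -0.3, -111.2]
wrist_force: [-0.2, -0.0, 1.4]
opening: 0.0401
t 55.15 pos [ 0.6345 -0.2465  0.2356] yaw -111.2 open 0.0401 F [-0.2 -0.   1.4] q6 -13.2
```

View pics/w39.png

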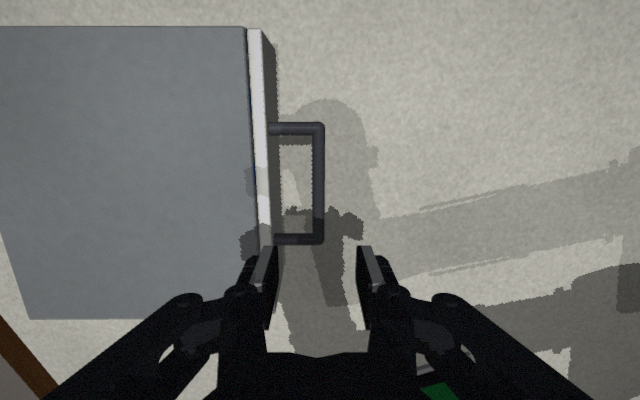

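View pics/crop3.png

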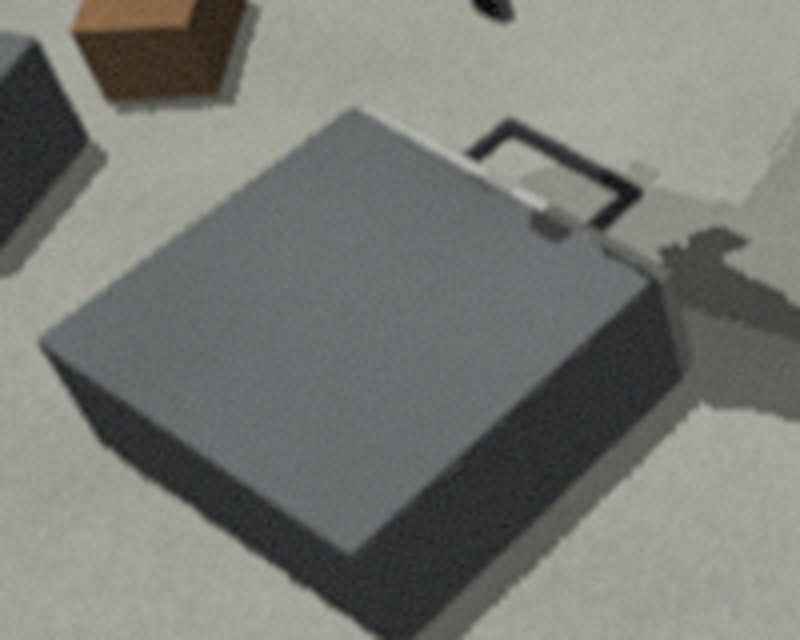

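View pics/d8.png

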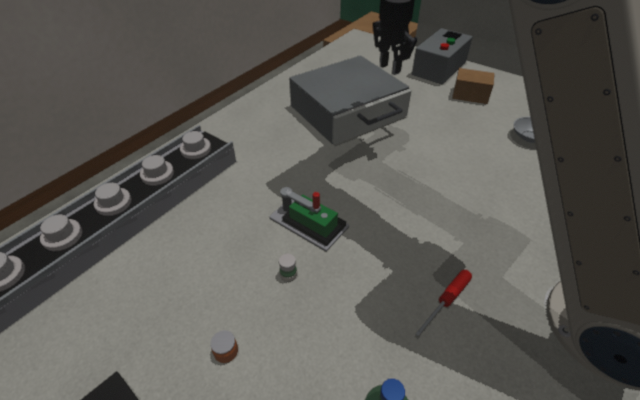

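```bash
python3 - <<'E'
from h import *
print(arm.sign_off()); st()
E
```

```text
the job is handed in; nothing more can be done
None
the job is handed in; nothing more can be done
```

The format change is done and handed in at about 55 s of the 210 s allowed.

- **Drawer opening:** I pulled it by the handle to its stop, measuring 0.225 m of travel.
- **Carriers:** All four bench carriers went into pockets of their own. The last picture before closing showed each one flat with its blue tab over the mark.
- **Block and lever:** The green block sits flat in the socket. I swung the lever about 90° to its stop, where it resisted with about 27 N, and the pictures show it lying straight over the block.
- **Drawer closing:** I pushed it shut by the handle at about 0.15 m/s. It met resistance with the handle back where it started, to within 1 mm by the gripper's position and at the same pixels in the scene picture.
- **Jar and tin:** Both show at the same pixels as at the start.

**What disagreed:**
- While I was placing carriers, the blue marks read up to 5 mm from where I expected them. Either the drawer crept in slightly or the wrist camera was off. I re-measured before the later placings.
- As a result, the first carrier may sit about 3 mm nearer the handle than the middle of its pocket. It still lies inside the pocket and flat.
- When I gripped the handle to close, the drawer was already about 10 mm in from its stop. I did not check whether it was short of fully open while the carriers went in.
- I could not see the carriers once the drawer was shut.

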